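# Close the fossil consolidation pot

## Robot

A 6-joint arm with a two-finger parallel gripper is mounted at the origin on the work surface. World frame = base frame: x ahead of the robot, y to its left, z up, the work surface at z = 0. Lengths are in m, angles in degrees, forces in N, time in s.
With the tool pointing down it reaches from about 0.4 to 0.825 m from the base axis. Payload 7 kg.
Tool frame: the origin (TCP) lies at the very end of the fingers, on their centre line; the grasp point (between the pads) lies r.pinch_z behind it (r.pinch_z is the distance from the TCP to the grasp point, in m); z points along the fingers, y is the direction in which the jaws open and shut (so a half turn about z gives the same grasp; the last joint's range is limited). The gripper opens to 88 mm and grips with 3 to 60 N. Pads are 19 mm wide; open, the fingers measure 130 mm over their backs; the gripper's body (78 mm by 193 mm) begins 47 mm behind the grasp point.
Start: joints at [85.376, 20.546, 0.682, 0, -70.136, -16.507], TCP at [0.243, 0.63, 0.227] pointing down, gripper open.
Joint ranges: [-176.03, 176.03], [-82.01, 121.73], [-58.28, 71.71], [-173.87, 95.51], [-174.79, -0.11], [-173.66, 173.66]. Speed limits (degrees/s): [136.94, 136.94, 172.46, 180, 180, 180].

## Interface

Orientations are given as [roll, pitch, yaw] about the fixed x, y, z axes, in that order (R = Rz(yaw) Ry(pitch) Rx(roll)).
In Python, from plant import r gives the robot as it stands. The module is installed in compiled form; this text tells all that it offers.
- The arm moves only by the tool servo_tool, never from a script. Its argument "steps" is a list of rows, each a list of 5 numbers: the finger opening in cm, from 0 to 8.76, then the shift along the tool's x, y, z in cm, then the turn about the tool's z in degrees. In form: [[fingers, x, y, z, spin], ...]. A call has 1 to 8 rows; each row shifts and turns the commanded pose from where the row before left it, along the tool's axes as they then stand; what a row does not reach is not made up. A row lasts 1/8 s, in which the tool goes at most 62.5 mm and 10.7 degrees, less where a joint would pass 70% of its speed; a pose out of reach is approached as far as the arm can. A call with a gripper value outside its range is refused whole. The fingers move at their own pace and stop on an object; "squeeze" is the grip in N (left out, the last holds). Time passes only in rows, so rows that do not move let the fingers close. It gives the time, the measured TCP pose, the force and the opening at its end, in the units of the state.
- r.get_state(): the state, without advancing time (a new reading comes with each control period).
- r.capture(name): name is "side" or "top"; returns the picture (480x640x3 uint8, red, green, blue); there is no depth.
- r.calibration(name): a dict with "K" (3x3 intrinsics, pixels), "rvec" (rotation vector, rad) and "tvec" (3), from world to camera coordinates, as OpenCV has them. Camera axes: x right, y down, z forward; pixel columns grow to the right and rows downward; lengths in m; the calibration is good to about 2 mm. A picture is of the moment at which its call begins. calibration takes no time and is no camera call.
- r.close_job(): hands the job in, once; it reports no verdict.
The state is a dict: "time_s": time; "joints": joint angles; "qd": joint speeds; "joint_torque": joint torques, N m; "tcp_pos": TCP position; "eef_rot": TCP orientation; "contact_force": force on the tool from outside, world axes, zero at the start; "moment": the same for the moment, N m; "gripper_width": finger opening in m.
Only numpy, scipy, OpenCV 4.12 (cv2) and the standard library are available. Lean on these libraries where they do the work, as an engineer would, in place of code of your own. Each camera call takes 0.05 s, during which the arm holds its last target.

## Task

Get the consolidation pot ready: the thigh-bone end standing in it is too tall, so lift it out and leave it on the padded tray, then put every small fossil bone from the bench into the pot, all lying below the fill line. Fit the lid fully home, then swing the clamp arm over it to its stop and wind the handwheel clockwise until the foot bears firmly on the lid's boss. Do not knock the bottle, jar, tools and plaster offcut about.

Things in the scene. Friction and masses are not known exactly. Their poses are not given: they have to be found in the camera images.
- pot: Fixed round steel consolidation pot, 232 mm across outside, 220 mm inside. Origin on the bench under the pot's centre; z up. Inner floor 18 mm, rim 80 mm, and the black fill line ringing the inner wall 65 mm above the bench (47 mm above the floor). A steel post, 42 mm across (62 at its foot), stands 165 mm from the pot's axis, in the direction x 0.766, y -0.643 of this frame; it carries the clamp arm.
- lid: Loose aluminium lid, about 0.6 kg. Origin at the centre of the plug's underside, z up. Below: a plug 210 mm across and 15 deep that enters the pot down to the fill line. Then a disc 242 mm across, 15 to 25 mm above the origin, that sits on the rim. On top a central steel boss: neck 28 mm across from 25 to 67 mm, then a wider head 42 mm across from 67 to 77 mm. Fully home, the origin is 65 mm above the bench.
- lid_neck (a point): Point on the lid's axis, 47 mm above the lid's origin, in the middle of the boss's neck: where to hold the lid.
- clamp (a joint): Swing of the clamp arm about its post, rad. 0: home against its stop, screw exactly over the pot's centre; grows counter-clockwise seen from above as it swings clear (parked at about 1.4 to 1.7). Stiff: it stays where it is left; needs about 1.3 N m to move (5 N at the grip point). The cast beam's underside is 190 mm above the bench.
- clamp_grip (a point): Point on the pull bar at the arm's tip, 285 mm from the post's axis and 206 mm above the bench. The bar is round steel, 16 mm across, level, pointing straight away from the post; its free length runs from 220 to 300 mm out, ending in a ball of 26 mm at 312 mm. Its rotation: x points outwards along the arm, z up.
- wheel (a joint): Turn of the clamp's handwheel, rad, growing clockwise seen from above; clockwise winds the screw down 2.2 mm per rad (14 mm a turn). At 0 the foot's face is 172 mm above the bench, that is 30 mm above the head of a seated lid. It starts between 0 and 4; the foot meets a seated lid at about 13.6 rad and is then sprung: about 22 N more per rad for the next 0.9 rad, after which the wheel stops hard. About 0.09 N m of friction; it stays where it is left.
- wheel_axis (a point): Point on the handwheel's vertical axis at its upper face, 242 mm above the bench, 165 mm from the post's axis. The wheel is a solid disc 124 mm across; the steel screw stands up to 60 mm out of its middle.
- crank (a point): Middle of the wheel's upright revolving crank handle, which is 20 mm across, 242 to 292 mm above the bench, 48 mm from the wheel's axis. This point is 270 mm above the bench.
- foot: Steel foot at the lower end of the clamp screw, a disc 36 mm across and 12 thick backed by stiff disc springs (2 mm of travel), that only rises and falls with the screw. Origin at the centre of its lower face.
- femur_end: Oversize dark brown fossil end of a thigh bone, 90 mm high, about 0.34 kg, standing in the pot at the start. Knuckle 56 x 56 mm from 0 to 36 mm (rounded off by 50), above it a shaft 40 mm (x) by 36 mm (y) up to 90 mm, with rounded edges. Origin at the centre of its underside, z up its length. Neither standing nor lying does it go under the fill line.
- tray: Fixed grey plastic tray with a grey pad, 130 mm (x) by 140 mm (y) outside, walls 5 mm thick and 22 high, pad surface 10 mm above the bench. Origin under its centre.
- vertebra_a: Dark brown fossil vertebra: a round spool 42 mm across and 30 high with a 13 x 12 mm side process sticking out each way along x, 68 mm from tip to tip; its flanks (42 mm across) are free along y. About 90 g. Origin at the centre of the underside, x along the length, z up as it lies at the start. May be absent from this job.
- vertebra_b: Dark brown fossil vertebra: a round spool 42 mm across and 30 high with a 13 x 12 mm side process sticking out each way along x, 68 mm from tip to tip; its flanks (42 mm across) are free along y. About 90 g. Origin at the centre of the underside, x along the length, z up as it lies at the start. May be absent from this job.
- toe_a: Dark brown fossil toe bone, 58 mm long (x), 32 mm wide at the ends and 22 at the waist (y), 28 high (waist top 24). About 60 g. Origin at the centre of the underside, x along the length, z up as it lies at the start. May be absent from this job.
- toe_b: Dark brown fossil toe bone, 58 mm long (x), 32 mm wide at the ends and 22 at the waist (y), 28 high (waist top 24). About 60 g. Origin at the centre of the underside, x along the length, z up as it lies at the start. May be absent from this job.
- shaft: Dark brown fossil bone shaft, 76 mm long (x), 24 mm wide along the middle and 30 at the ends (y), 28 high. About 80 g. Origin at the centre of the underside, x along the length, z up as it lies at the start. May be absent from this job.
- solvent: Bystander: amber glass bottle with a cap, 60 mm across, 125 high, stands on the bench.
- jar: Bystander: white screw-top jar, 56 mm across, 65 high.
- brush: Bystander: dusting brush, 170 mm long, lying on the bench.
- pick: Bystander: wooden-handled needle pick, 135 mm long, lying on the bench.
- scribe: Bystander: steel pneumatic scribe handpiece, 185 mm long, lying on the bench.
- offcut: Bystander: cream plaster-jacket offcut, 48 x 36 x 28 mm.
Mind the look-alikes: they are no part of the job. What is shaped like the toe_a but orange, pink or yellow is not meant.

How it is judged:
By the outcome, as a careful person would: the job done as asked, in the order asked, and still so for the second after the job is handed in, with the robot touching nothing.
Of vertebra_a, vertebra_b, toe_a, toe_b, shaft only 3 to 5 are there at a start; the rules pass over those that are not, and their reading is None.
At some moment in a run one of vertebra_a, vertebra_b, toe_a, toe_b, shaft, lid may be knocked a few centimetres aside while the robot is not near it.
Once in a run the grip may slacken for a moment while it holds something.
It also fails if it takes over 210 s, if anything falls off the work surface, if the arm or the gripper's body presses on something with over 40 N, if the wrist force passes 120 N, or if a joint passes its speed limit or range.

## Working session

There is one attempt and no reset: what is moved stays moved. The work goes in short steps, Python scripts to look and compute and a tool call to move; the robot and the scene stay as the last step left them, time stands still between calls to the robot, and variables do not carry over. Pictures are saved under pics/ and viewed, and the job is handed in when it is done.

Besides the shell and the picture viewer there is one more tool, called after ">>>" by a JSON object that holds its "name" and its "arguments", one argument or row to a line. servo_tool: Moves the arm, as the interface text tells. Its arguments: {"type":"object","properties":{"steps":{"type":"array","items":{"type":"array","items":{"type":"number"}}},"squeeze":{"type":"number"}},"required":["steps"]}

```bash
mkdir -p pics; ls; cat > h.py <<'E'
import numpy as np, cv2
from plant import r
def cal(n):
    c=r.calibration(n); R,_=cv2.Rodrigues(np.array(c["rvec"],float)); return np.array(c["K"],float),R,np.array(c["tvec"],float).ravel()
def ray(n,px):
    K,R,t=cal(n); d=R.T@np.linalg.inv(K)@np.array([px[0],px[1],1.]); return -R.T@t,d
def onz(n,px,z):
    o,d=ray(n,px); return o+d*(z-o[2])/d[2]
def proj(n,P):
    K,R,t=cal(n); p=K@(R@np.array(P,float)+t); return p[:2]/p[2]
def two(pa,pb,na="top",nb="side"):
    o1,d1=ray(na,pa);o2,d2=ray(nb,pb)
    A=np.stack([d1,-d2],1); s=np.linalg.lstsq(A,o2-o1,rcond=None)[0]
    a=o1+s[0]*d1;b=o2+s[1]*d2
    return (a+b)/2,np.linalg.norm(a-b)
def snap(n,f):
    im=r.capture(n); cv2.imwrite(f"pics/{f}.png",im[:,:,::-1]); return im
E
python3 - <<'E'
from h import *
s=r.get_state(); print(s, r.pinch_z)
for n in("top","side"):
    snap(n,n+"0"); K,R,t=cal(n); print(n,K.tolist(),(-R.T@t).round(3),R.round(3).tolist())
E
```

```text
pics
{'time_s': 0.0, 'joints': array([ 8.53786684e+01,  2.05909057e+01,  6.34168075e-01, -2.07035324e-02,
       -7.01346776e+01, -1.65053545e+01]), 'qd': array([-0.07119243,  0.00561438,  0.06699653,  0.01126566, -0.08076315,
       -0.00196422]), 'joint_torque': array([-1.05288764e-03, -5.82715452e+01,  2.93061000e+01,  6.99717566e+00,
        6.90771107e-03, -1.56751439e-04]), 'tcp_pos': array([0.24315405, 0.62916737, 0.22562981]), 'eef_rot': array([ 1.79906822e+02, -7.31343818e-03, -2.11337309e+01]), 'contact_force': array([ 0.26794102,  0.67224524, -0.19058206]), 'moment': array([-0.00510114,  0.03134437,  0.00470274]), 'gripper_width': 0.08788758811295252} 0.0188
top [[582.5041937074129, 0.0, 313.8916660461158], [0.0, 582.5041937074129, 240.30625451933466], [0.0, 0.0, 1.0]] [0.287 0.102 1.915] [[0.004, -1.0, 0.008], [-0.994, -0.005, -0.105], [0.105, -0.008, -0.994]]
side [[512.6933519747128, 0.0, 316.5642167087163], [0.0, 512.6933519747128, 235.00849899102462], [0.0, 0.0, 1.0]] [0.222 1.064 0.946] [[-0.965, -0.263, 0.023], [-0.179, 0.586, -0.79], [0.194, -0.766, -0.613]]
```

View pics/top0.png

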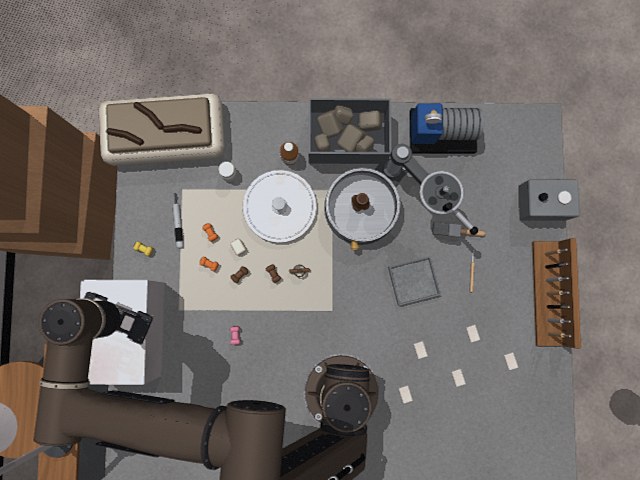

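View pics/side0.png

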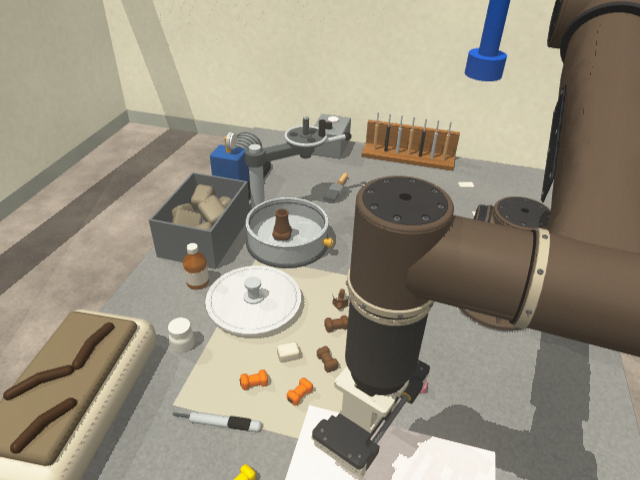

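```bash
python3 - <<'E'
import cv2
im=cv2.imread("pics/top0.png")
cv2.imwrite("pics/c1.png",cv2.resize(im[205:300,190:330],None,fx=5.5,fy=5.5,interpolation=cv2.INTER_CUBIC))
cv2.imwrite("pics/c2.png",cv2.resize(im[135:310,315:495],None,fx=4.3,fy=3.4*1.0,interpolation=cv2.INTER_CUBIC))
E
```

```text
(no output)
```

View pics/c1.png

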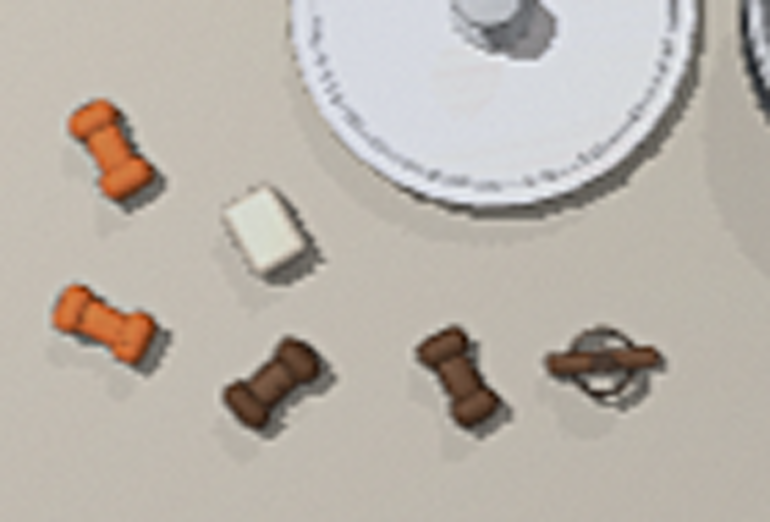

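View pics/c2.png

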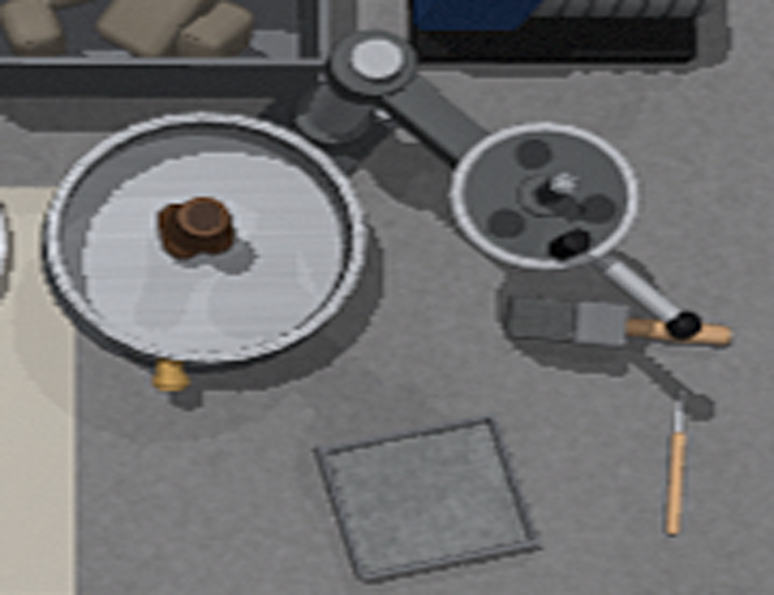

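```bash
cat >> h.py <<'E'
def rects(im,lo,hi,roi,amin=20):
    hsv=cv2.cvtColor(im,cv2.COLOR_RGB2HSV); m=cv2.inRange(hsv,np.array(lo),np.array(hi))
    z=np.zeros_like(m); x0,y0,x1,y1=roi; z[y0:y1,x0:x1]=m[y0:y1,x0:x1]
    cs,_=cv2.findContours(z,cv2.RETR_EXTERNAL,cv2.CHAIN_APPROX_NONE)
    return [(c,cv2.minAreaRect(c)) for c in cs if cv2.contourArea(c)>=amin],z
def bonefit(im,roi,z=0.014,n="top",lo=(3,70,20),hi=(16,200,150)):
    out=[]
    for c,_ in rects(im,lo,hi,roi)[0]:
        # pixels are placed on plane z, then box in world
        P=np.array([onz(n,p,z)[:2] for p in c.reshape(-1,2)],np.float32)
        (cx,cy),(w,h),_=b=cv2.minAreaRect(P); B=cv2.boxPoints(b); e=[B[1]-B[0],B[2]-B[1]]; L=max(e,key=np.linalg.norm)
        out.append((c.reshape(-1,2).mean(0).round(1),(round(float(cx),4),round(float(cy),4)),round(1e3*max(w,h),1),round(1e3*min(w,h),1),round(float(np.degrees(np.arctan2(L[1],L[0])))%180,1)))
    return out
E
python3 - <<'E'
from h import *
im=cv2.imread("pics/side0.png")
cv2.imwrite("pics/c3.png",cv2.resize(im[270:400,230:350],None,fx=4.5,fy=4.5,interpolation=cv2.INTER_CUBIC))
t=cv2.imread("pics/top0.png")[:,:,::-1].copy()
for p in [(240,274),(274,272),(300,271),(297,271),(238,276),(301,276),(304,265),(361,201)]: print(p,cv2.cvtColor(t,cv2.COLOR_RGB2HSV)[p[1],p[0]])
for b in bonefit(t,(180,190,330,310)): print(b)
E
```

```text
(240, 274) [ 12 118 102]
(274, 272) [ 11 122  98]
(300, 271) [11 87 73]
(297, 271) [ 12 116  79]
(238, 276) [ 11 113 106]
(301, 276) [13 46 77]
(304, 265) [ 20  20 191]
(361, 201) [10 81 69]
(array([299.4, 270. ]), (0.3915, 0.1347), 62.6, 14.2, 95.5)
(array([239.4, 274. ]), (0.3762, 0.33), 57.5, 28.2, 132.6)
(array([273.1, 273. ]), (0.3792, 0.221), 57.2, 27.3, 30.8)
```

View pics/c3.png

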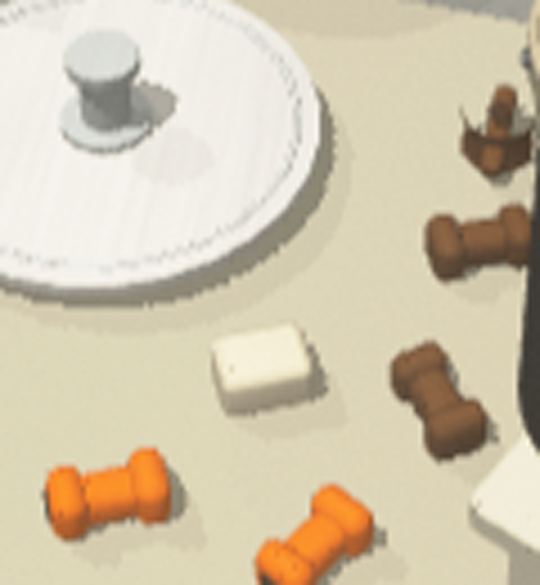

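```bash
cat >> h.py <<'E'
def circ(P):
    P=np.array(P)[:,:2]; A=np.c_[2*P,np.ones(len(P))]; s=np.linalg.lstsq(A,(P**2).sum(1),rcond=None)[0]
    rr=np.sqrt(s[2]+s[0]**2+s[1]**2); return s[:2],rr,np.abs(np.linalg.norm(P-s[:2],axis=1)-rr).max()
E
python3 - <<'E'
from h import *
t=cv2.imread("pics/top0.png")[:,:,::-1].copy()
hsv=cv2.cvtColor(t,cv2.COLOR_RGB2HSV)
# lid: bright bluish white
for nm,m,roi,z in [("lid",cv2.inRange(hsv,(95,0,185),(150,60,255)),(235,160,322,250),0.025)]:
    x0,y0,x1,y1=roi; q=np.zeros_like(m); q[y0:y1,x0:x1]=m[y0:y1,x0:x1]
    cs,_=cv2.findContours(q,cv2.RETR_EXTERNAL,cv2.CHAIN_APPROX_NONE); c=max(cs,key=cv2.contourArea)
    h=cv2.convexHull(c).reshape(-1,2); print(nm,circ([onz("top",p,z) for p in h]),cv2.fitEllipse(h))
# dump crops
g=cv2.cvtColor(t,cv2.COLOR_RGB2GRAY)
# radial edges from pot centre guess & wheel guess
def radial(c,r0,r1,z,sign):
    P=[];w=onz("top",c,z)
    for a in np.radians(np.arange(0,360,5)):
        rs=np.arange(r0,r1,.001); px=np.array([proj("top",[w[0]+q*np.cos(a),w[1]+q*np.sin(a),z]) for q in rs],np.float32)
        v=cv2.remap(g,px[:,0].reshape(1,-1),px[:,1].reshape(1,-1),cv2.INTER_LINEAR).ravel().astype(float)
        v=cv2.GaussianBlur(v.reshape(1,-1),(9,1),0).ravel(); d=np.gradient(v)*sign; i=d.argmax()
        if d[i]>1.5: P.append(w[:2]+rs[i]*np.array([np.cos(a),np.sin(a)]))
    P=np.array(P)
    for _ in range(4):
        c_,rr,e=circ(P); res=np.abs(np.linalg.norm(P-c_,axis=1)-rr); P=P[res<max(.003,np.median(res)*2)]
    return circ(P),len(P)
print("pot",radial((363,204),.100,.130,.08,-1))
print("lid",radial((280,207),.105,.135,.025,-1))
print("wheel",radial((441,192),.048,.075,.242,-1))
E
```

```text
lid (array([0.60070594, 0.2030167 ]), np.float64(0.11917969953104351), np.float64(0.000850131565279813)) ((278.9677429199219, 205.7867431640625), (71.57158660888672, 72.86697387695312), 76.8374252319336)
pot ((array([ 0.5980934 , -0.06603462]), np.float64(0.11822618472267517), np.float64(0.001739453131953561)), 71)Traceback (most recent call last):
  File "<stdin>", line 24, in <module>
  File "<stdin>", line 15, in radial
  File "h.py", line 10, in proj
    K,R,t=cal(n); p=K@(R@np.array(P,float)+t); return p[:2]/p[2]
          ~~~^^^
  File "h.py", line 4, in cal
    c=r.calibration(n); R,_=cv2.Rodrigues(np.array(c["rvec"],float)); return np.array(c["K"],float),R,np.array(c["tvec"],float).ravel()
ValueError: time passes only in moves, steps and waits
```

```bash
sed -i 's/^def cal(n):/import functools\n@functools.lru_cache(None)\ndef cal(n):/' h.py
cat >> h.py <<'E'
def radial(g,c,r0,r1,z,sign,n="top",step=5):
    P=[];w=onz(n,c,z)
    for a in np.radians(np.arange(0,360,step)):
        rs=np.arange(r0,r1,.001); px=np.array([proj(n,[w[0]+q*np.cos(a),w[1]+q*np.sin(a),z]) for q in rs],np.float32)
        v=cv2.remap(g,px[:,0].reshape(1,-1),px[:,1].reshape(1,-1),cv2.INTER_LINEAR).ravel().astype(float)
        v=cv2.GaussianBlur(v.reshape(1,-1),(9,1),0).ravel(); d=np.gradient(v)*sign; i=d.argmax()
        if d[i]>1.5: P.append(w[:2]+rs[i]*np.array([np.cos(a),np.sin(a)]))
    P=np.array(P)
    for _ in range(4):
        c_,rr,e=circ(P); res=np.abs(np.linalg.norm(P-c_,axis=1)-rr); P=P[res<max(.003,np.median(res)*2)]
    return circ(P),len(P)
E
python3 - <<'E'
from h import *
t=cv2.imread("pics/top0.png")[:,:,::-1].copy(); g=cv2.cvtColor(t,cv2.COLOR_RGB2GRAY)
print("pot",radial(g,(363,204),.100,.130,.08,-1))
print("lid",radial(g,(280,207),.105,.135,.025,-1))
print("wheel",radial(g,(441,192),.048,.075,.242,-1))
im=cv2.imread("pics/top0.png")
cv2.imwrite("pics/c4.png",cv2.resize(im[140:240,380:490],None,fx=6,fy=6,interpolation=cv2.INTER_CUBIC))
cv2.imwrite("pics/c5.png",cv2.resize(im[165:310,325:445],None,fx=4,fy=4,interpolation=cv2.INTER_CUBIC))
im=cv2.imread("pics/side0.png")
cv2.imwrite("pics/c6.png",cv2.resize(im[100:270,230:370],None,fx=3.5,fy=3.5,interpolation=cv2.INTER_CUBIC))
E
```

```text
pot ((array([ 0.5980934 , -0.06603462]), np.float64(0.11822618472267517), np.float64(0.001739453131953561)), 71)
lid ((array([0.60103849, 0.20220835]), np.float64(0.11958850292563737), np.float64(0.0012809862058858895)), 68)
wheel ((array([ 0.60754507, -0.28138104]), np.float64(0.06348873459978249), np.float64(0.0014491480561060616)), 72)
```

View pics/c4.png

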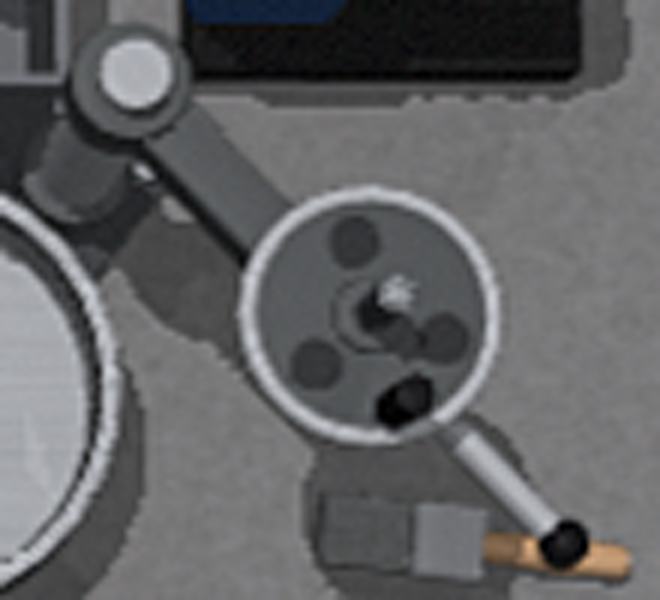

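View pics/c5.png

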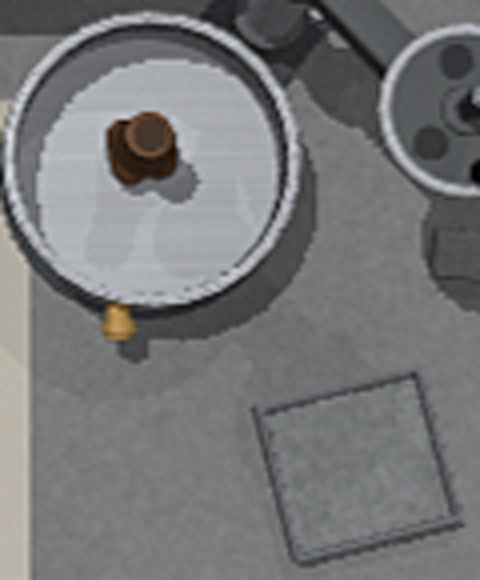

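View pics/c6.png

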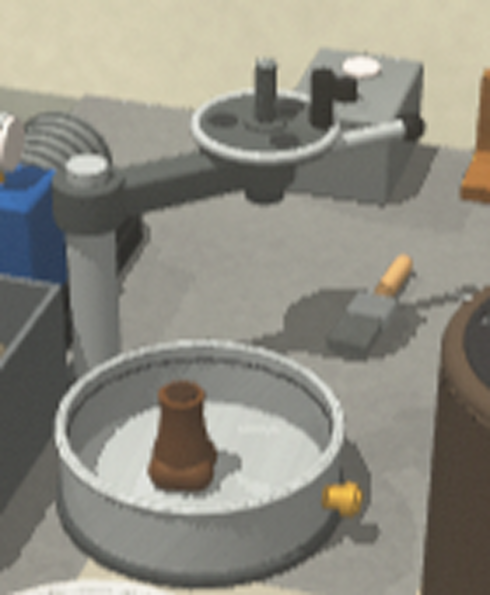

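```bash
python3 - <<'E'
from h import *
t=cv2.imread("pics/top0.png")[:,:,::-1].copy()
post=np.array([402.8,152.5])
for z in (.19,.22,.24): print("post",z,onz("top",post,z))
s=(80,165)
print("post two", two(post,(230+88/3.5,100+163/3.5)))
ball=onz("top",(474.2,230.5),.206); print("ball",ball)
pot=np.array([.598,-.066]); wh=np.array([.6075,-.2814])
print("femur top",onz("top",(362.5,198.75),.108), two((362.5,198.75),(230+182/3.5,100+392/3.5)))
cr=onz("top",(380+412/6,140+393/6),.292); print("crank",cr, onz("top",(380+398/6,140+410/6),.25))
print("tray",[onz("top",(325+a/4,165+b/4),.022).round(4) for a,b in((255,410),(415,373),(462,522),(298,562),(357,467))])
print("boss",onz("top",(190+490/5.5,205+7/5.5),.077))
im=cv2.imread("pics/top0.png")
cv2.imwrite("pics/c7.png",cv2.resize(im[185:220,340:385],None,fx=14,fy=14,interpolation=cv2.INTER_CUBIC))
cv2.imwrite("pics/c8.png",cv2.resize(im[190:225,260:300],None,fx=14,fy=14,interpolation=cv2.INTER_CUBIC))
E
```

```text
post 0.19 [ 0.73817401 -0.17895998  0.19      ]
post 0.22 [ 0.73033407 -0.17406593  0.22      ]
post 0.24 [ 0.72510744 -0.17080322  0.24      ]
post two (array([ 0.72539039, -0.17114387,  0.2381876 ]), np.float64(0.00038331764406383676))
ball [ 0.49927395 -0.38536468  0.206     ]
femur top [ 0.61013592 -0.06369637  0.108     ] (array([ 0.61094276, -0.06409524,  0.1036105 ]), np.float64(4.60378951534814e-05))
crank [ 0.55937094 -0.29027085  0.292     ] [ 0.55806559 -0.29349724  0.25      ]
tray [array([ 0.3992, -0.1561,  0.022 ]), array([ 0.4301, -0.287 ,  0.022 ]), array([ 0.3092, -0.3232,  0.022 ]), array([ 0.2765, -0.1898,  0.022 ]), array([ 0.3533, -0.2386,  0.022 ])]
boss [0.58979972 0.19990054 0.077     ]
```

View pics/c7.png

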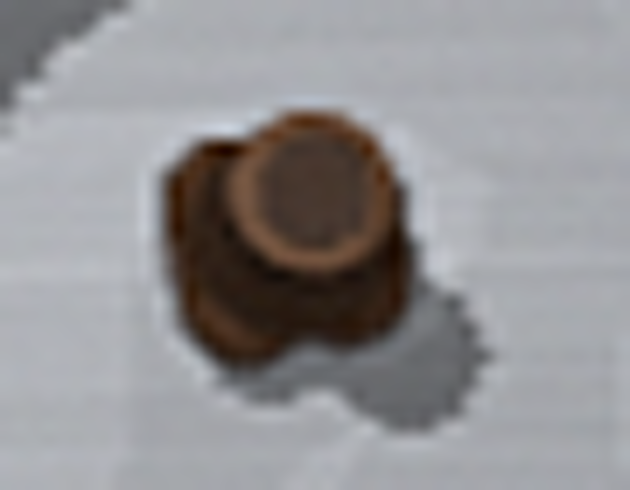

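View pics/c8.png

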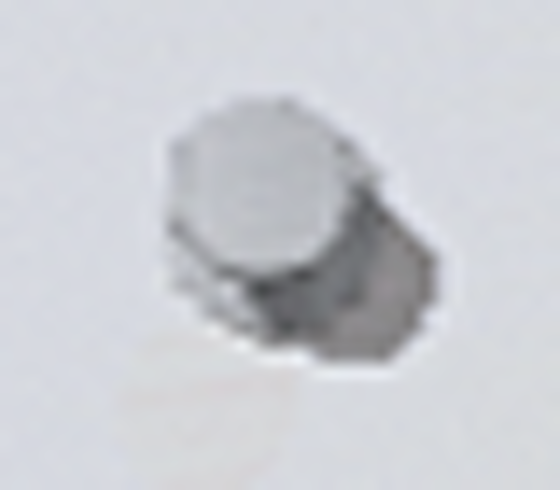

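```bash
cat >> h.py <<'E'
def plan(wps,grip,start=None,n_max=5.5,first=None):
    """wps: list of (x,y,z,yaw,nrows or None). prints tool-frame rows"""
    s=r.get_state()
    if start is None: p=np.array(s["tcp_pos"]);yaw=s["eef_rot"][2]
    else: p=np.array(start[:3],float);yaw=start[3]
    rows=[]
    for w in wps:
        q=np.array(w[:3],float);dy=(w[3]-yaw+180)%360-180
        n=w[4] if len(w)>4 and w[4] else max(1,int(np.ceil(np.linalg.norm(q-p)*100/n_max)),int(np.ceil(abs(dy)/10)))
        p0,y0=p.copy(),yaw
        for i in range(1,n+1):
            tg=p0+(q-p0)*i/n; d=(tg-p)*100
            c,s_=np.cos(np.radians(yaw)),np.sin(np.radians(yaw))
            X=np.array([c,s_,0]);Y=np.array([s_,-c,0])
            row=[round(float(d@X),2),round(float(d@Y),2),round(float(-d[2]),2),round(-(y0+dy*i/n-yaw),1)]
            p=p+(X*row[0]+Y*row[1]+np.array([0,0,-1.])*row[2])/100; yaw-=row[3]
            rows.append([grip]+[v+0 for v in row])
    for i in range(0,len(rows),8): print(str(rows[i:i+8]).replace(" ",""))
    print("end",p.round(4),round(yaw,1),len(rows)); 
def st():
    s=r.get_state(); print(round(s["time_s"],2),np.round(s["tcp_pos"],4),np.round(s["eef_rot"],1),np.round(s["contact_force"],1),round(s["gripper_width"]*1e3,1),np.round(s["joints"],1))
E
python3 - <<'E'
from h import *
print("boss",onz("top",(278.6,203.2),.077))
plan([(.6105,-.0645,.225,-78),(.6105,-.0645,.15,-78)],8.76)
E
```

```text
boss [0.59971609 0.20157274 0.077     ]
[[8.76,3.95,3.43,0.0,np.float64(3.8)],[8.76,4.17,3.16,0.01,np.float64(3.8)],[8.76,4.37,2.88,0.0,np.float64(3.8)],[8.76,4.55,2.58,0.01,np.float64(3.8)],[8.76,4.72,2.27,0.0,np.float64(3.8)],[8.76,4.85,1.96,0.01,np.float64(3.7)],[8.76,4.97,1.64,0.0,np.float64(3.8)],[8.76,5.07,1.31,0.01,np.float64(3.8)]]
[[8.76,5.14,0.97,0.0,np.float64(3.8)],[8.76,5.19,0.62,0.01,np.float64(3.8)],[8.76,5.23,0.28,0.0,np.float64(3.8)],[8.76,5.23,-0.07,0.01,np.float64(3.8)],[8.76,5.22,-0.41,0.0,np.float64(3.8)],[8.76,5.18,-0.76,0.01,np.float64(3.8)],[8.76,5.11,-1.1,0.0,np.float64(3.8)],[8.76,0.0,0.0,3.75,np.float64(0.0)]]
[[8.76,0.0,0.0,3.75,np.float64(0.0)]]
end [ 0.6105 -0.0645  0.15  ] -78.0 17
```

```bash
sed -i 's/round(float(d@X),2),round(float(d@Y),2),round(float(-d\[2\]),2),round(-(y0+dy\*i\/n-yaw),1)/round(float(d@X),1),round(float(d@Y),1),round(float(-d[2]),1),round(float(-(y0+dy*i\/n-yaw)))/' h.py
python3 - <<'E'
from h import *
plan([(.6105,-.0645,.225,-78),(.6105,-.0645,.15,-78)],8.76)
E
```

```text
[[8.76,4.0,3.4,0.0,4],[8.76,4.1,3.2,0.0,4],[8.76,4.4,2.8,0.0,3],[8.76,4.6,2.6,0.0,4],[8.76,4.7,2.3,0.0,4],[8.76,4.8,2.0,0.0,4],[8.76,5.0,1.6,0.0,4],[8.76,5.1,1.3,0.0,3]]
[[8.76,5.1,1.0,0.0,4],[8.76,5.2,0.6,0.0,4],[8.76,5.2,0.3,0.1,4],[8.76,5.3,-0.1,0.0,3],[8.76,5.2,-0.4,0.0,4],[8.76,5.2,-0.7,0.0,4],[8.76,5.1,-1.1,0.0,4],[8.76,0.0,0.0,3.7,0]]
[[8.76,0.0,0.0,3.8,0]]
end [ 0.6104 -0.0648  0.1497] -78.1 17
```

>>> {"name": "servo_tool", "arguments": {
  "steps": [
    [8.76,4.0,3.4,0.0,4],
    [8.76,4.1,3.2,0.0,4],
    [8.76,4.4,2.8,0.0,3],
    [8.76,4.6,2.6,0.0,4],
    [8.76,4.7,2.3,0.0,4],
    [8.76,4.8,2.0,0.0,4],
    [8.76,5.0,1.6,0.0,4],
    [8.76,5.1,1.3,0.0,3]
  ]
}}

```text
time_s: 1.1
tcp_pos: [0.4395, 0.2576, 0.2265]
eef_rot: [180.0, 0.0, -51.2]
contact_force: [0.8, 0.5, 0.6]
gripper_width: 0.0879
```

>>> {"name": "servo_tool", "arguments": {
  "steps": [
    [8.76,5.1,1.0,0.0,4],
    [8.76,5.2,0.6,0.0,4],
    [8.76,5.2,0.3,0.1,4],
    [8.76,5.3,-0.1,0.0,3],
    [8.76,5.2,-0.4,0.0,4],
    [8.76,5.2,-0.7,0.0,4],
    [8.76,5.1,-1.1,0.0,4],
    [8.76,0.0,0.0,3.7,0]
  ]
}}

```text
time_s: 2.1
tcp_pos: [0.6133, -0.0674, 0.1898]
eef_rot: [-179.8, -0.1, -78.4]
contact_force: [-1.3, 0.9, -0.3]
gripper_width: 0.0876
```

```bash
python3 - <<'E'
from h import *
st(); snap("side","s1"); snap("top","t1"); st()
E
```

```text
2.1 [ 0.6133 -0.0674  0.1898] [-1.798e+02 -1.000e-01 -7.840e+01] [-1.3  0.9 -0.3] 87.6 [ 11.9  16.5 -10.2   0.1 -63.1  -0.3]
2.2 [ 0.6079 -0.0654  0.184 ] [ 1.796e+02  1.000e-01 -7.830e+01] [-0.6 -0.  -0.7] 87.7 [ 12.1  16.6 -10.7  -0.1 -63.1  -0.3]
```

View pics/s1.png

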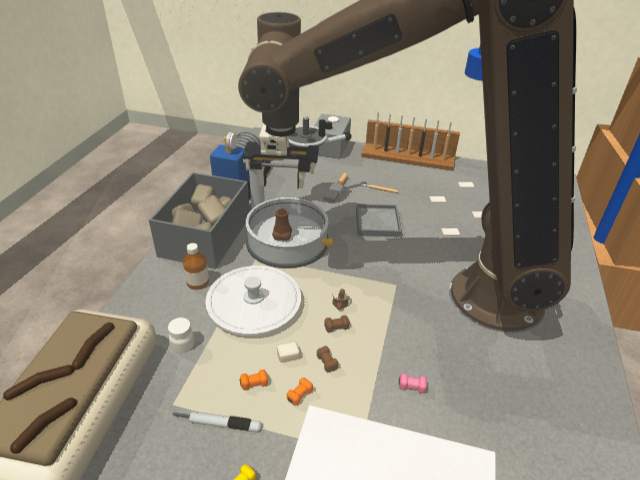

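View pics/t1.png

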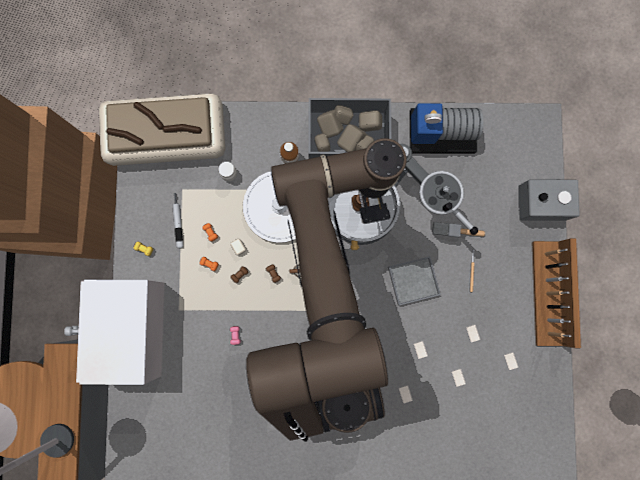

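>>> {"name": "servo_tool", "arguments": {
  "steps": [
    [8.76,0,0,3.5,0],
    [8.76,0,0,3.5,0],
    [8.76,0,0,2.5,0],
    [8.76,0,0,2.3,0],
    [8.76,0,0,0,0]
  ]
}}

```text
time_s: 2.82
tcp_pos: [0.6096, -0.0638, 0.0699]
eef_rot: [179.8, 0.0, -78.1]
contact_force: [0.1, 1.5, 0.7]
gripper_width: 0.0874
```

```bash
python3 - <<'E'
from h import *
st(); snap("side","s2");im=cv2.imread("pics/s2.png")
cv2.imwrite("pics/c9.png",cv2.resize(im[100:270,220:350],None,fx=3.5,fy=3.5,interpolation=cv2.INTER_CUBIC))
E
```

```text
2.83 [ 0.6096 -0.0638  0.0699] [179.8   0.  -78.1] [0.1 1.5 0.7] 87.4 [ 12.3  22.9 -18.2  -0.  -49.   -0.3]
```

View pics/c9.png

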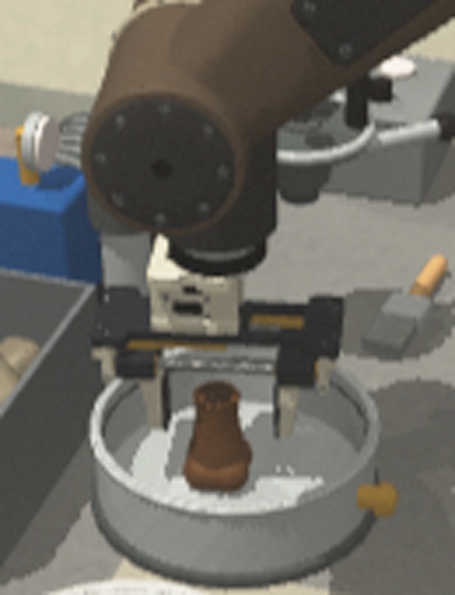

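>>> {"name": "servo_tool", "arguments": {
  "steps": [
    [3,0,0,0,0],
    [3,0,0,0,0],
    [2,0,0,0,0],
    [2,0,0,0,0],
    [2,0,0,0,0],
    [2,0,0,0,0]
  ],
  "squeeze": 30
}}

```text
time_s: 3.62
tcp_pos: [0.6119, -0.0641, 0.0712]
eef_rot: [-179.9, -0.0, -78.1]
contact_force: [2.7, 0.8, 0.5]
gripper_width: 0.0399
```

```bash
python3 - <<'E'
from h import *
plan([(.6105,-.0645,.17,-78),(.46,-.1,.17,-78),(.354,-.237,.17,-78),(.354,-.237,.09,-78)],2,start=(.6104,-.0648,.0685,-78.1))
E
```

```text
[[2,0.0,0.0,-5.1,0],[2,0.0,0.0,-5.1,0],[2,0.1,5.1,0.0,0],[2,0.1,5.2,0.0,0],[2,0.1,5.1,0.0,0],[2,2.8,3.3,0.0,0],[2,2.8,3.3,0.0,0],[2,2.8,3.3,0.0,0]]
[[2,2.9,3.3,0.0,0],[2,0.0,0.0,4.0,0],[2,0.0,0.0,4.0,0]]
end [ 0.3545 -0.2373  0.0905] -78.1 11
```

>>> {"name": "servo_tool", "arguments": {
  "steps": [
    [2,0,0,-2.5,0],
    [2,0,0,-4,0],
    [2,0,0,-3.7,0],
    [2,0,2.5,0,0],
    [2,0.1,4.5,0,0],
    [2,0.1,4.5,0,0],
    [2,0.1,3.9,0,0]
  ]
}}

```text
time_s: 4.5
tcp_pos: [0.4576, -0.0994, 0.1715]
eef_rot: [179.8, 0.0, -78.2]
contact_force: [0.5, -0.0, -2.4]
gripper_width: 0.0399
```

>>> {"name": "servo_tool", "arguments": {
  "steps": [
    [2,2.8,3.3,0,0],
    [2,2.8,3.3,0,0],
    [2,2.8,3.3,0,0],
    [2,2.9,3.3,0,0],
    [2,0,0,3,0],
    [2,0,0,3,0],
    [2,0,0,2,0],
    [2,0,0,0,0]
  ]
}}

```text
time_s: 5.5
tcp_pos: [0.3523, -0.2363, 0.0909]
eef_rot: [179.7, 0.1, -78.2]
contact_force: [0.2, -0.3, -3.2]
gripper_width: 0.0398
```

```bash
python3 - <<'E'
from h import *
st(); snap("side","s3");im=cv2.imread("pics/s3.png")
cv2.imwrite("pics/c10.png",cv2.resize(im[100:270,310:450],None,fx=3.5,fy=3.5,interpolation=cv2.INTER_CUBIC))
E
```

```text
5.5 [ 0.3523 -0.2363  0.0909] [ 1.797e+02  1.000e-01 -7.820e+01] [ 0.2 -0.3 -3.2] 39.8 [ -7.    5.1 -40.1  -0.  -45.1  18.9]
```

View pics/c10.png

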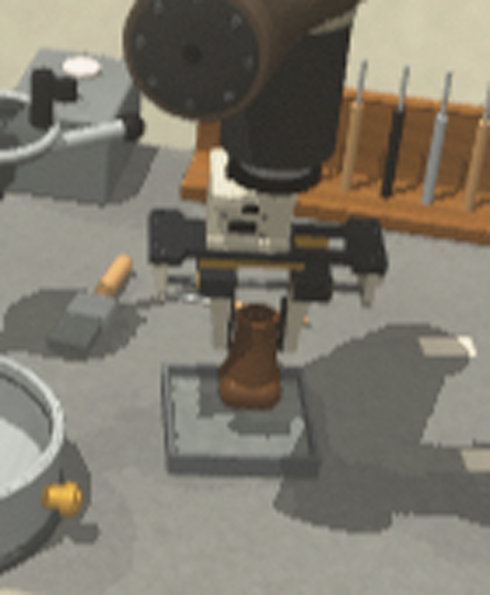

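>>> {"name": "servo_tool", "arguments": {
  "steps": [
    [2,0,0,1.5,0],
    [2,0,0,1.2,0],
    [2,0,0,0.2,0],
    [2,0,0,0.1,0],
    [2,0,0,0,0]
  ]
}}

```text
time_s: 6.18
tcp_pos: [0.3547, -0.2367, 0.063]
eef_rot: [-180.0, -0.0, -78.1]
contact_force: [-0.8, 0.3, -0.2]
gripper_width: 0.04
```

>>> {"name": "servo_tool", "arguments": {
  "steps": [
    [5,0,0,0,0],
    [7,0,0,0,0],
    [8.76,0,0,0,0],
    [8.76,0,0,0,0],
    [8.76,0,0,-2,0],
    [8.76,0,0,-5,0],
    [8.76,0,0,-5,0]
  ]
}}

```text
time_s: 7.05
tcp_pos: [0.3542, -0.2366, 0.1838]
eef_rot: [179.9, 0.0, -78.1]
contact_force: [1.9, -1.3, -0.7]
gripper_width: 0.0877
```

```bash
python3 - <<'E'
from h import *
st(); snap("top","t4"); snap("side","s4");im=cv2.imread("pics/s4.png")
cv2.imwrite("pics/c11.png",cv2.resize(im[100:400,210:440],None,fx=2,fy=2,interpolation=cv2.INTER_CUBIC))
E
```

```text
7.05 [ 0.3542 -0.2366  0.1838] [179.9   0.  -78.1] [ 1.9 -1.3 -0.7] 87.7 [ -7.   -1.6 -32.5   0.  -59.1  18.9]
```

View pics/c11.png

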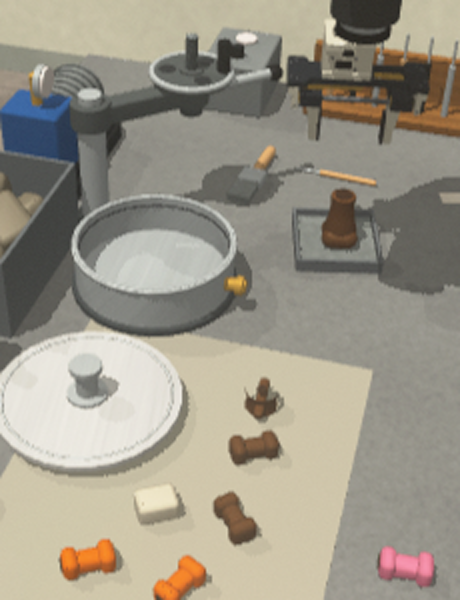

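View pics/t4.png

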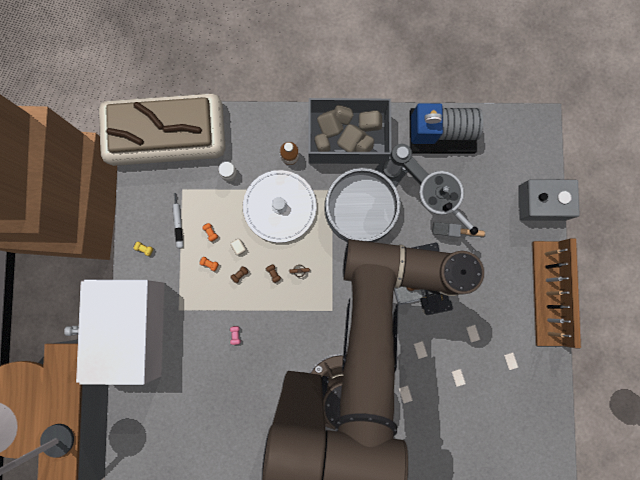

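```bash
python3 - <<'E'
from h import *
t=cv2.imread("pics/t4.png")[:,:,::-1].copy()
s=cv2.imread("pics/s4.png")[:,:,::-1].copy()
for b in bonefit(t,(180,190,330,310)): print(b)
for b in bonefit(s,(310,280,365,375),n="side"): print(b)
im=cv2.imread("pics/t4.png")
cv2.imwrite("pics/c12.png",cv2.resize(im[255:290,225:320],None,fx=8,fy=8,interpolation=cv2.INTER_CUBIC))
E
```

```text
(array([299.4, 270. ]), (0.3915, 0.1347), 62.6, 14.2, 95.5)
(array([239.4, 274. ]), (0.3762, 0.33), 57.5, 28.2, 132.6)
(array([273.1, 273.1]), (0.3792, 0.221), 57.2, 27.3, 30.8)
(array([326.8, 358.7]), (0.3752, 0.331), 69.0, 33.6, 130.4)
(array([336.1, 323.1]), (0.3785, 0.221), 60.2, 43.2, 28.4)
(array([340.6, 299.6]), (0.3902, 0.136), 69.3, 35.9, 103.8)
```

View pics/c12.png

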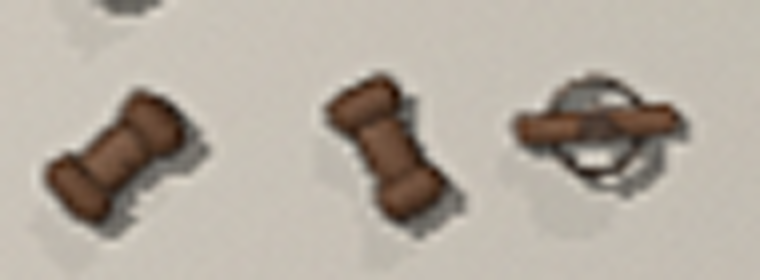

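```bash
python3 - <<'E'
from h import *
plan([(.44,-.10,.16,-80),(.392,.1345,.13,-84.5),(.392,.1345,.03,-84.5)],8.76,start=(.3545,-.2373,.1805,-78.1))
E
```

```text
[[8.76,-3.9,-3.7,0.7,1],[8.76,-3.9,-3.7,0.7,0],[8.76,-4.0,-3.7,0.6,1],[8.76,-4.8,0.1,0.6,1],[8.76,-4.8,0.3,0.6,1],[8.76,-4.7,0.3,0.6,1],[8.76,-4.8,0.4,0.6,1],[8.76,-4.8,0.5,0.6,0]]
[[8.76,0.0,0.0,5.0,0],[8.76,0.0,0.0,5.0,0]]
end [0.3917 0.1347 0.0305] -84.1 10
```

>>> {"name": "servo_tool", "arguments": {
  "steps": [
    [8.76,-3.9,-3.7,0.7,1],
    [8.76,-3.9,-3.7,0.7,0],
    [8.76,-4.0,-3.7,0.6,1],
    [8.76,-4.8,0.1,0.6,1],
    [8.76,-4.8,0.3,0.6,1],
    [8.76,-4.7,0.3,0.6,1],
    [8.76,-4.8,0.4,0.6,1],
    [8.76,-4.8,0.5,0.6,0]
  ]
}}

```text
time_s: 8.15
tcp_pos: [0.3914, 0.1368, 0.1324]
eef_rot: [-180.0, 0.0, -84.1]
contact_force: [0.5, 0.3, 0.1]
gripper_width: 0.0874
```

>>> {"name": "servo_tool", "arguments": {
  "steps": [
    [8.76,0,0,3.5,0],
    [8.76,0,0,3.5,0],
    [8.76,0,0,1.5,0],
    [8.76,0,0,0,0]
  ]
}}

```text
time_s: 8.65
tcp_pos: [0.3912, 0.1346, 0.0465]
eef_rot: [179.9, -0.1, -84.1]
contact_force: [0.8, 0.3, 0.2]
gripper_width: 0.0876
```

```bash
python3 - <<'E'
from h import *
st(); snap("side","s5");im=cv2.imread("pics/s5.png")
cv2.imwrite("pics/c13.png",cv2.resize(im[200:370,280:420],None,fx=3.5,fy=3.5,interpolation=cv2.INTER_CUBIC))
E
```

```text
8.65 [0.3912 0.1346 0.0465] [ 1.799e+02 -1.000e-01 -8.410e+01] [0.8 0.3 0.2] 87.6 [ 46.6   8.4 -44.4  -0.  -37.4 -40.7]
```

View pics/c13.png

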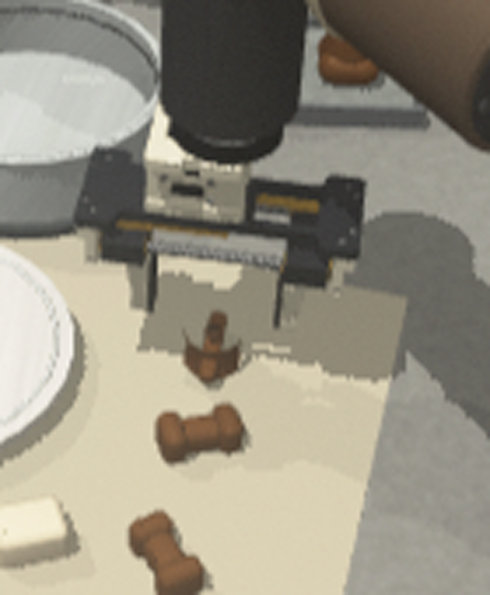

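>>> {"name": "servo_tool", "arguments": {
  "steps": [
    [8.76,0,0,2.2,0],
    [8.76,0,0,1.9,0],
    [8.76,0,0,0,0],
    [4,0,0,0,0],
    [3,0,0,0,0],
    [3,0,0,0,0],
    [3,0,0,0,0],
    [3,0,0,0,0]
  ],
  "squeeze": 20
}}

```text
time_s: 9.7
tcp_pos: [0.392, 0.1353, 0.0067]
eef_rot: [-180.0, 0.0, -84.1]
contact_force: [0.2, 0.2, 0.4]
gripper_width: 0.043
```

```bash
python3 - <<'E'
from h import *
plan([(.392,.1345,.12,-84,3),(.5694,-.1007,.12,-39.5),(.5694,-.1007,.04,-39.5,3)],3,start=(.3917,.1347,.0045,-84.1))
E
```

```text
[[3,0.0,0.0,-3.9,0],[3,0.0,0.0,-3.8,0],[3,0.0,0.0,-3.9,0],[3,4.2,-2.5,0.0,-7],[3,4.5,-2.1,0.0,-8],[3,4.7,-1.3,0.0,-7],[3,4.9,-0.8,0.0,-8],[3,4.9,-0.1,0.0,-7]]
[[3,4.9,0.5,0.1,-8],[3,0.0,0.0,2.6,0],[3,0.0,0.0,2.7,0],[3,0.0,0.0,2.6,0]]
end [ 0.5695 -0.1009  0.0405] -39.1 12
```

>>> {"name": "servo_tool", "arguments": {
  "steps": [
    [3,0,0,-1.5,0],
    [3,0,0,-4.1,0],
    [3,0,0,-4.0,0],
    [3,0,0,-2.0,0]
  ]
}}

```text
time_s: 10.2
tcp_pos: [0.3925, 0.1357, 0.1246]
eef_rot: [-179.9, 0.1, -84.1]
contact_force: [0.6, 0.1, -1.5]
gripper_width: 0.0406
```

>>> {"name": "servo_tool", "arguments": {
  "steps": [
    [3,4.2,-2.5,0,-7],
    [3,4.5,-2.1,0,-8],
    [3,4.7,-1.3,0,-7],
    [3,4.9,-0.8,0,-8],
    [3,4.9,-0.1,0,-7],
    [3,4.9,0.5,0,-8],
    [3,0,0,0,0]
  ]
}}

```text
time_s: 11.08
tcp_pos: [0.5707, -0.103, 0.1215]
eef_rot: [179.9, 0.0, -39.2]
contact_force: [0.2, -0.3, -1.4]
gripper_width: 0.0404
```

```bash
python3 - <<'E'
from h import *
st(); snap("side","s6");im=cv2.imread("pics/s6.png")
cv2.imwrite("pics/c14.png",cv2.resize(im[130:330,200:370],None,fx=3,fy=3,interpolation=cv2.INTER_CUBIC))
E
```

```text
11.07 [ 0.5707 -0.103   0.1215] [179.9   0.  -39.2] [ 0.2 -0.3 -1.4] 40.4 [  9.1  16.9 -19.5   0.  -53.7  41.7]
```

View pics/c14.png

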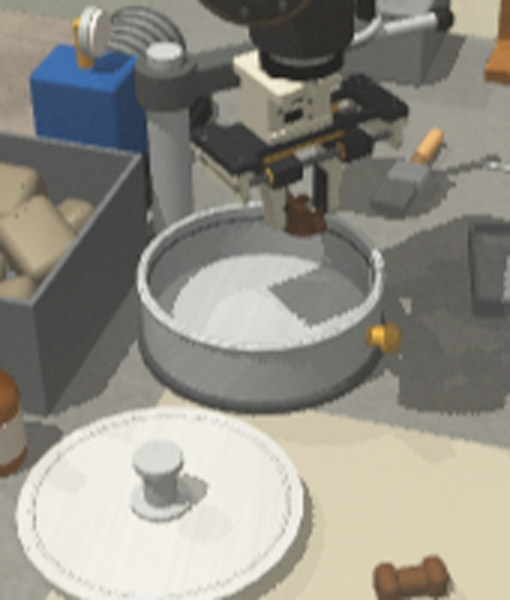

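>>> {"name": "servo_tool", "arguments": {
  "steps": [
    [3,0,0,3,0],
    [3,0,0,3,0],
    [3,0,0,2,0],
    [3,0,0,1.6,0],
    [3,0,0,0,0]
  ]
}}

```text
time_s: 11.75
tcp_pos: [0.5691, -0.0999, 0.0259]
eef_rot: [179.9, 0.0, -39.1]
contact_force: [-0.9, 0.5, -0.0]
gripper_width: 0.0405
```

>>> {"name": "servo_tool", "arguments": {
  "steps": [
    [4.5,0,0,0,0],
    [5.5,0,0,0,0],
    [5.8,0,0,0,0],
    [5.8,0,0,-1.5,0],
    [5.8,0,0,-4,0],
    [5.8,0,0,-5,0]
  ]
}}

```text
time_s: 12.5
tcp_pos: [0.5691, -0.1006, 0.1331]
eef_rot: [179.9, 0.0, -39.1]
contact_force: [1.1, -0.2, 0.6]
gripper_width: 0.0578
```

```bash
python3 - <<'E'
from h import *
st(); snap("side","s7");im=cv2.imread("pics/s7.png")
cv2.imwrite("pics/c15.png",cv2.resize(im[130:400,200:370],None,fx=2.2,fy=2.2,interpolation=cv2.INTER_CUBIC))
plan([(.46,.15,.12,-45),(.3762,.33,.12,-47.4),(.3762,.33,.03,-47.4,2)],8.76,start=(.5695,-.1007,.1295,-39.1))
E
```

```text
12.5 [ 0.5691 -0.1006  0.1331] [179.9   0.  -39.1] [ 1.1 -0.2  0.6] 57.8 [  9.4  16.  -19.    0.  -55.1  41.5]
[[8.76,-4.9,-2.5,0.2,1],[8.76,-4.9,-2.4,0.2,1],[8.76,-4.9,-2.4,0.2,2],[8.76,-5.0,-2.1,0.2,1],[8.76,-5.1,-2.1,0.2,1],[8.76,-4.7,-1.7,0.0,1],[8.76,-4.7,-1.6,0.0,0],[8.76,-4.7,-1.6,0.0,1]]
[[8.76,-4.7,-1.6,-0.1,0],[8.76,0.0,0.0,4.5,0],[8.76,0.0,0.0,4.5,0]]
end [0.3764 0.3304 0.0305] -47.1 11
```

View pics/c15.png

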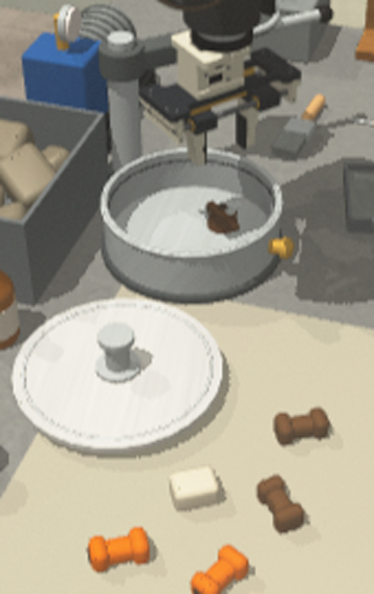

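>>> {"name": "servo_tool", "arguments": {
  "steps": [
    [5.5,-4.9,-2.5,0.2,1],
    [5.5,-4.9,-2.4,0.2,1],
    [5.5,-4.9,-2.4,0.2,2],
    [5.5,-5.0,-2.1,0.2,1],
    [5.5,-5.1,-2.1,0.2,1],
    [5.5,-4.7,-1.7,0,1],
    [5.5,-4.7,-1.6,0,0],
    [5.5,-4.7,-1.6,0,1]
  ]
}}

```text
time_s: 13.55
tcp_pos: [0.3964, 0.2872, 0.1228]
eef_rot: [-179.9, 0.0, -47.1]
contact_force: [1.7, -0.0, -0.5]
gripper_width: 0.0552
```

>>> {"name": "servo_tool", "arguments": {
  "steps": [
    [5.5,-4.7,-1.6,0,0],
    [5.5,0,0,4.5,0],
    [5.5,0,0,3,0],
    [5.5,0,0,0,0]
  ]
}}

```text
time_s: 14.05
tcp_pos: [0.3761, 0.3297, 0.0456]
eef_rot: [179.8, -0.1, -47.1]
contact_force: [0.5, 1.1, 0.7]
gripper_width: 0.0551
```

```bash
python3 - <<'E'
from h import *
st(); s=snap("side","s8");im=cv2.imread("pics/s8.png")
cv2.imwrite("pics/c16.png",cv2.resize(im[250:420,230:400],None,fx=3.5,fy=3.5,interpolation=cv2.INTER_CUBIC))
E
```

```text
14.05 [0.3761 0.3297 0.0456] [ 1.798e+02 -1.000e-01 -4.710e+01] [0.5 1.1 0.7] 55.1 [ 63.8  15.8 -34.   -0.  -40.4 -20.9]
```

View pics/c16.png

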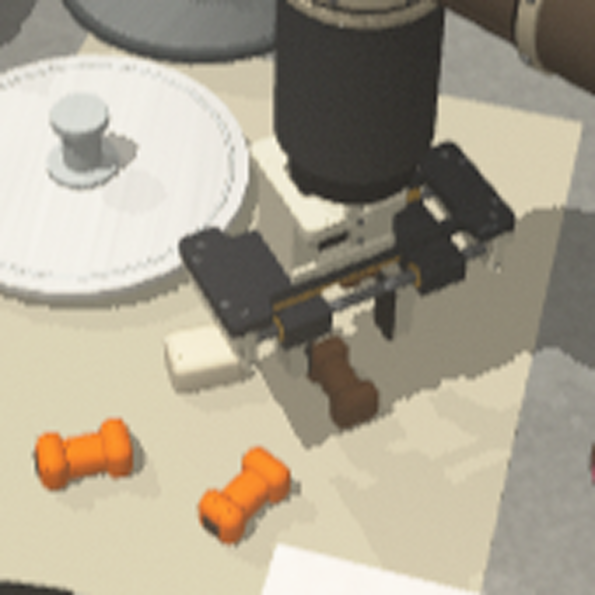

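>>> {"name": "servo_tool", "arguments": {
  "steps": [
    [5.5,0,0,2.2,0],
    [5.5,0,0,1.8,0],
    [5.5,0,0,0,0],
    [2,0,0,0,0],
    [1,0,0,0,0],
    [1,0,0,0,0],
    [1,0,0,0,0],
    [1,0,0,-1.5,0]
  ],
  "squeeze": 20
}}

```text
time_s: 15.1
tcp_pos: [0.3763, 0.33, 0.021]
eef_rot: [179.9, -0.0, -47.1]
contact_force: [0.5, 0.5, -0.2]
gripper_width: 0.0219
```

>>> {"name": "servo_tool", "arguments": {
  "steps": [
    [1,0,0,-4,0],
    [1,0,0,-4,0],
    [1,0,0,-2,0],
    [1,0,0,0,0]
  ]
}}

```text
time_s: 15.6
tcp_pos: [0.3773, 0.3316, 0.1231]
eef_rot: [-179.8, 0.1, -47.1]
contact_force: [-0.0, -0.5, -1.0]
gripper_width: 0.0219
```

```bash
python3 - <<'E'
from h import *
st(); s=snap("side","s9");im=cv2.imread("pics/s9.png")
cv2.imwrite("pics/c17.png",cv2.resize(im[200:420,210:400],None,fx=2.5,fy=2.5,interpolation=cv2.INTER_CUBIC))
plan([(.45,.17,.12,-45),(.5971,-.0199,.12,-39.5),(.5971,-.0199,.05,-39.5,2)],1,start=(.3764,.3304,.1195,-47.1))
E
```

```text
15.6 [0.3773 0.3316 0.1231] [-1.798e+02  1.000e-01 -4.710e+01] [-0.  -0.5 -1. ] 21.9 [ 63.8   9.7 -29.1   0.  -51.  -20.9]
[[1,4.2,1.4,0.0,-1],[1,4.2,1.4,0.0,0],[1,4.1,1.5,0.0,-1],[1,4.2,1.5,-0.1,0],[1,4.8,0.6,0.0,-1],[1,4.7,0.7,0.0,-1],[1,4.7,0.8,0.0,-1],[1,4.8,0.8,0.0,-1]]
[[1,4.7,0.9,0.1,-2],[1,0.0,0.0,3.5,0],[1,0.0,0.0,3.4,0]]
end [ 0.5975 -0.0199  0.0505] -39.1 11
```

View pics/c17.png

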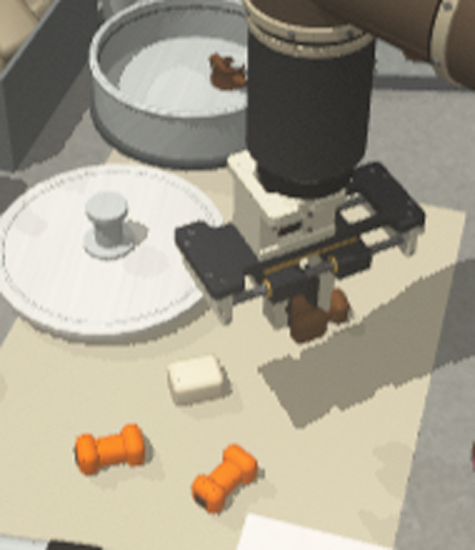

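>>> {"name": "servo_tool", "arguments": {
  "steps": [
    [1,4.2,1.4,0,-1],
    [1,4.2,1.4,0,0],
    [1,4.1,1.5,0,-1],
    [1,4.2,1.5,-0.1,0],
    [1,4.8,0.6,0,-1],
    [1,4.7,0.7,0,-1],
    [1,4.7,0.8,0,-1],
    [1,4.8,0.8,0,-1]
  ]
}}

```text
time_s: 16.65
tcp_pos: [0.5682, 0.0165, 0.1209]
eef_rot: [179.9, 0.1, -41.1]
contact_force: [0.3, 0.0, -0.1]
gripper_width: 0.0219
```

>>> {"name": "servo_tool", "arguments": {
  "steps": [
    [1,4.7,0.9,0.1,-2],
    [1,0,0,0,0],
    [1,0,0,3.5,0],
    [1,0,0,3.4,0],
    [1,0,0,0,0]
  ]
}}

```text
time_s: 17.27
tcp_pos: [0.5946, -0.0199, 0.0491]
eef_rot: [179.7, 0.3, -39.2]
contact_force: [0.6, -0.2, -0.4]
gripper_width: 0.0219
```

```bash
python3 - <<'E'
from h import *
st(); s=snap("side","s10");im=cv2.imread("pics/s10.png")
cv2.imwrite("pics/c18.png",cv2.resize(im[130:330,200:370],None,fx=3,fy=3,interpolation=cv2.INTER_CUBIC))
E
```

```text
17.27 [ 0.5946 -0.0199  0.0491] [179.7   0.3 -39.2] [ 0.6 -0.2 -0.4] 21.9 [ 16.9  23.1 -21.5  -0.1 -45.9  34. ]
```

View pics/c18.png

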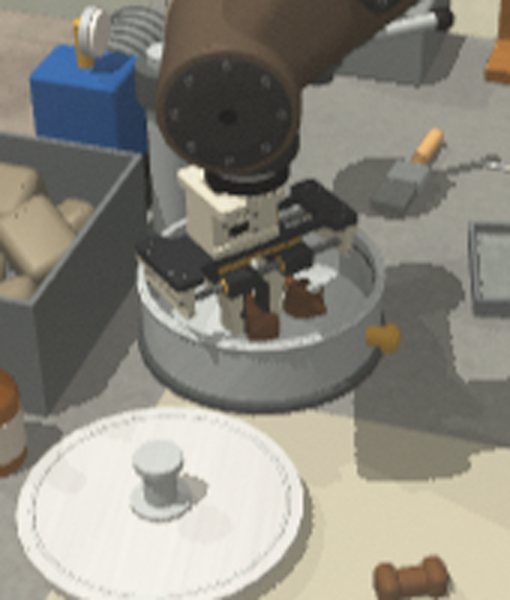

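>>> {"name": "servo_tool", "arguments": {
  "steps": [
    [1,0,0,1.5,0],
    [1,0,0,1.1,0],
    [1,0,0,0,0],
    [3,0,0,0,0],
    [4.2,0,0,0,0],
    [4.2,0,0,0,0],
    [4.2,0,0,-3,0],
    [4.2,0,0,-5,0]
  ]
}}

```text
time_s: 18.32
tcp_pos: [0.5964, -0.0199, 0.1059]
eef_rot: [179.8, 0.1, -39.1]
contact_force: [1.0, 1.0, 0.8]
gripper_width: 0.0419
```

```bash
python3 - <<'E'
from h import *
st(); s=snap("side","s11");im=cv2.imread("pics/s11.png")
cv2.imwrite("pics/c19.png",cv2.resize(im[130:360,200:370],None,fx=2.6,fy=2.6,interpolation=cv2.INTER_CUBIC))
for b in bonefit(s,(310,280,365,375),n="side"): print(b)
plan([(.47,.12,.12,-10),(.379,.221,.12,30.8),(.379,.221,.045,30.8,2)],5.5,start=(.5975,-.0199,.1045,-39.1))
E
```

```text
18.32 [ 0.5964 -0.0199  0.1059] [ 1.798e+02  1.000e-01 -3.910e+01] [1.  1.  0.8] 41.9 [ 16.8  19.3 -18.2  -0.  -52.7  34. ]
(array([336.5, 323.3]), (0.3777, 0.2213), 61.2, 42.3, 26.6)
[[5.5,-4.7,-0.7,-0.4,-7],[5.5,-4.5,-1.3,-0.4,-8],[5.5,-4.4,-1.9,-0.4,-7],[5.5,-4.1,-2.4,-0.3,-7],[5.5,-2.1,-1.7,0.0,-8],[5.5,-1.9,-1.9,0.0,-8],[5.5,-1.6,-2.2,0.0,-9],[5.5,-1.3,-2.4,0.0,-8]]
[[5.5,-0.8,-2.6,0.0,-8],[5.5,0.0,0.0,3.7,0],[5.5,0.0,0.0,3.8,0]]
end [0.3793 0.2214 0.0445] 30.9 11
```

View pics/c19.png

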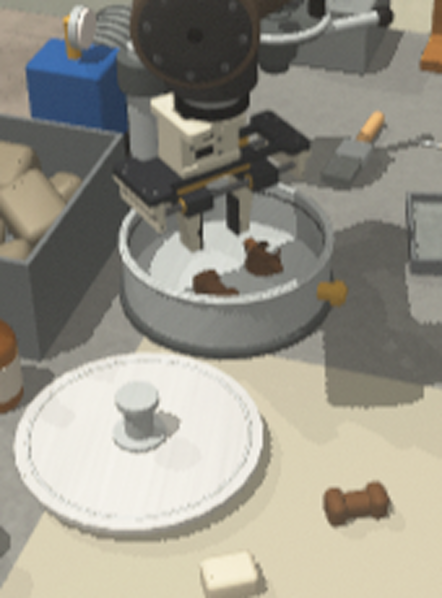

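>>> {"name": "servo_tool", "arguments": {
  "steps": [
    [5.5,-4.7,-0.7,-0.4,-7],
    [5.5,-4.5,-1.3,-0.4,-8],
    [5.5,-4.4,-1.9,-0.4,-7],
    [5.5,-4.1,-2.4,-0.3,-7],
    [5.5,-2.1,-1.7,0,-8],
    [5.5,-1.9,-1.9,0,-8],
    [5.5,-1.6,-2.2,0,-9],
    [5.5,-1.3,-2.4,0,-8]
  ]
}}

```text
time_s: 19.38
tcp_pos: [0.3967, 0.2018, 0.1219]
eef_rot: [-180.0, -0.1, 23.1]
contact_force: [-0.7, 0.3, 0.4]
gripper_width: 0.0546
```

>>> {"name": "servo_tool", "arguments": {
  "steps": [
    [5.5,-0.8,-2.6,0,-8],
    [5.5,0,0,3.7,0],
    [5.5,0,0,3.8,0],
    [5.5,0,0,0,0]
  ]
}}

```text
time_s: 19.88
tcp_pos: [0.3784, 0.2203, 0.0449]
eef_rot: [179.9, 0.3, 30.9]
contact_force: [0.9, -0.4, 0.9]
gripper_width: 0.0549
```

```bash
python3 - <<'E'
from h import *
st(); s=snap("side","s12");im=cv2.imread("pics/s12.png")
cv2.imwrite("pics/c20.png",cv2.resize(im[250:400,250:400],None,fx=3.5,fy=3.5,interpolation=cv2.INTER_CUBIC))
E
```

```text
19.88 [0.3784 0.2203 0.0449] [179.9   0.3  30.9] [ 0.9 -0.4  0.9] 54.9 [ 56.2  10.7 -41.6  -0.  -38.   64.7]
```

View pics/c20.png

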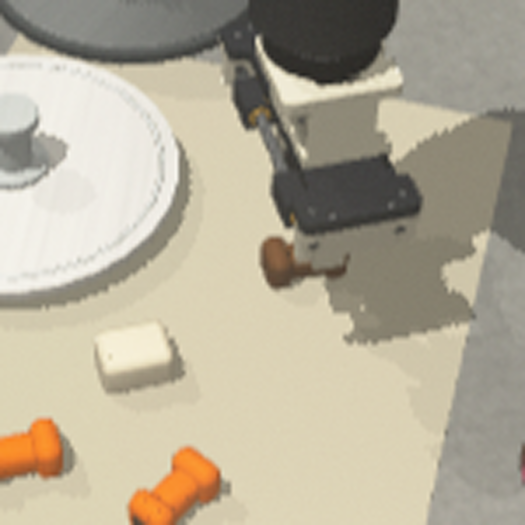

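>>> {"name": "servo_tool", "arguments": {
  "steps": [
    [5.5,0,0,2.2,0],
    [5.5,0,0,1.8,0],
    [5.5,0,0,0,0],
    [2,0,0,0,0],
    [1,0,0,0,0],
    [1,0,0,0,0],
    [1,0,0,0,0],
    [1,0,0,-1.5,0]
  ],
  "squeeze": 20
}}

```text
time_s: 20.92
tcp_pos: [0.3791, 0.2211, 0.021]
eef_rot: [179.9, 0.1, 30.9]
contact_force: [-0.1, 0.0, -1.0]
gripper_width: 0.0221
```

>>> {"name": "servo_tool", "arguments": {
  "steps": [
    [1,0,0,-4,0],
    [1,0,0,-4,0],
    [1,0,0,-2,0],
    [1,0,0,0,0]
  ]
}}

```text
time_s: 21.42
tcp_pos: [0.3802, 0.2226, 0.123]
eef_rot: [-179.9, -0.2, 30.9]
contact_force: [-0.4, 0.1, -1.5]
gripper_width: 0.0218
```

```bash
python3 - <<'E'
from h import *
st(); 
plan([(.47,.12,.12,0),(.6473,-.0613,.12,-39.5),(.6473,-.0613,.05,-39.5,2)],1,start=(.3793,.2214,.1195,30.9))
E
```

```text
21.43 [0.3802 0.2226 0.123 ] [-179.9   -0.2   30.9] [-0.4  0.1 -1.5] 21.8 [ 56.2   3.8 -36.2   0.  -49.8  64.7]
[[1,0.6,3.3,0.0,8],[1,1.2,3.3,0.0,7],[1,1.4,3.0,0.0,8],[1,1.9,2.8,-0.1,8],[1,3.6,3.6,0.0,8],[1,4.0,3.1,0.0,8],[1,4.4,2.5,0.0,8],[1,4.7,1.9,0.0,8]]
[[1,5.0,1.2,0.1,7],[1,0.0,0.0,3.5,0],[1,0.0,0.0,3.4,0]]
end [ 0.6473 -0.0616  0.0505] -39.1 11
```

>>> {"name": "servo_tool", "arguments": {
  "steps": [
    [1,0.6,3.3,0,8],
    [1,1.2,3.3,0,7],
    [1,1.4,3.0,0,8],
    [1,1.9,2.8,-0.1,8],
    [1,3.6,3.6,0,8],
    [1,4.0,3.1,0,8],
    [1,4.4,2.5,0,8],
    [1,4.7,1.9,0,8]
  ]
}}

```text
time_s: 22.42
tcp_pos: [0.6119, -0.026, 0.1208]
eef_rot: [179.9, 0.1, -32.4]
contact_force: [1.8, 0.4, -0.1]
gripper_width: 0.0219
```

>>> {"name": "servo_tool", "arguments": {
  "steps": [
    [1,5.0,1.2,0.1,7],
    [1,0,0,0,0],
    [1,0,0,3.5,0],
    [1,0,0,3.4,0],
    [1,0,0,0,0]
  ]
}}

```text
time_s: 23.05
tcp_pos: [0.6442, -0.0612, 0.0488]
eef_rot: [179.7, 0.3, -39.1]
contact_force: [-0.9, 0.8, -0.4]
gripper_width: 0.0218
```

```bash
python3 - <<'E'
from h import *
st(); s=snap("side","s13");im=cv2.imread("pics/s13.png")
cv2.imwrite("pics/c21.png",cv2.resize(im[130:330,200:370],None,fx=3,fy=3,interpolation=cv2.INTER_CUBIC))
E
```

```text
23.05 [ 0.6442 -0.0612  0.0488] [179.7   0.3 -39.1] [-0.9  0.8 -0.4] 21.8 [ 11.8  27.1 -14.4  -0.1 -48.9  39.1]
```

View pics/c21.png

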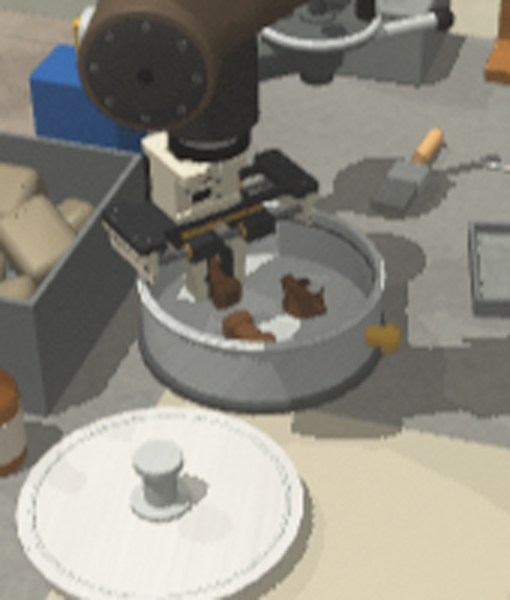

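```bash
python3 - <<'E'
from h import *
for p in((389,163),(389,153),(389,151)): print(two(p,(249,181.7)))
for p in((310,163),(310,153)): print(two(p,(200+40/3,130+253/3)))
E
```

```text
(array([ 0.72870455, -0.14209269,  0.13420055]), np.float64(0.01966358350092159))
(array([ 0.74643955, -0.14642792,  0.13148338]), np.float64(0.010331282289691645))
(array([ 0.74993953, -0.14722121,  0.13108695]), np.float64(0.01634103725505296))
(array([0.71942873, 0.10676327, 0.18620081]), np.float64(0.02985793095224088))
(array([0.73742278, 0.10236365, 0.18225639]), np.float64(0.0012429196844994316))
```

>>> {"name": "servo_tool", "arguments": {
  "steps": [
    [1,0,0.8,0,0],
    [1,0,0,1.5,0],
    [1,0,0,1.1,0],
    [1,0,0,0,0],
    [3,0,0,0,0],
    [3.8,0,0,0,0],
    [3.8,0,0,0,0],
    [3.8,0,0,-2,0]
  ]
}}

```text
time_s: 24.1
tcp_pos: [0.6413, -0.0676, 0.0454]
eef_rot: [179.9, 0.1, -39.1]
contact_force: [-0.4, 0.5, 0.5]
gripper_width: 0.0378
```

>>> {"name": "servo_tool", "arguments": {
  "steps": [
    [3.8,0,0,-4,0],
    [3.8,0,0,-5,0],
    [5,-4,1,-4,0],
    [5,-5,1,0,0],
    [5,-5,0,0,0],
    [5,-5,0,0,0],
    [5,-4,0,0,0],
    [5,0,0,0,0]
  ]
}}

```text
time_s: 25.1
tcp_pos: [0.4499, 0.0633, 0.1773]
eef_rot: [-179.9, -0.0, -39.0]
contact_force: [0.4, 0.7, -0.1]
gripper_width: 0.0499
```

```bash
python3 - <<'E'
from h import *
st(); s=snap("side","s14");snap("top","t14");im=cv2.imread("pics/s14.png")
cv2.imwrite("pics/c22.png",cv2.resize(im[130:330,200:370],None,fx=3,fy=3,interpolation=cv2.INTER_CUBIC))
im=cv2.imread("pics/t14.png")
cv2.imwrite("pics/c23.png",cv2.resize(im[150:270,230:420],None,fx=4,fy=4,interpolation=cv2.INTER_CUBIC))
E
```

```text
25.1 [0.4499 0.0633 0.1773] [-179.9   -0.   -39. ] [ 0.4  0.7 -0.1] 49.9 [ 33.    1.7 -30.2  -0.  -58.   18.1]
```

View pics/c22.png

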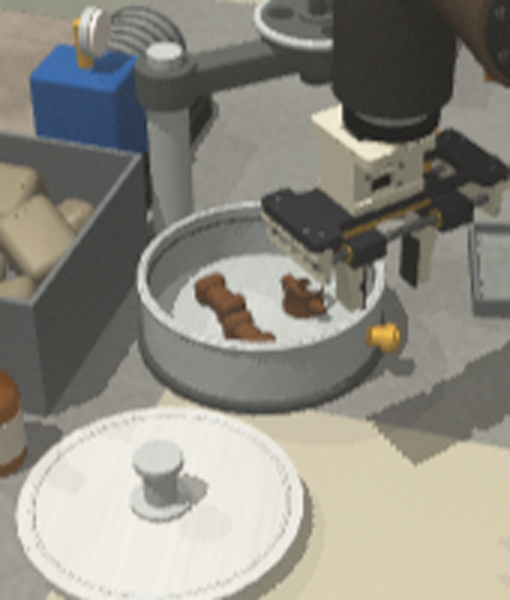

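View pics/t14.png

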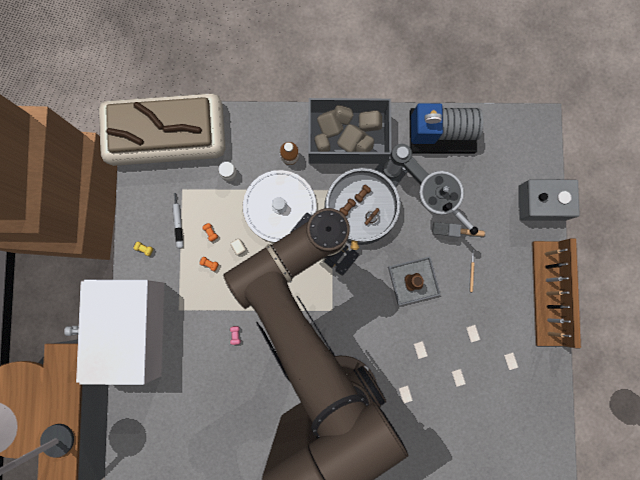

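```bash
python3 - <<'E'
from h import *
print(two((278.6,203.2),(253,280.7)))
t=cv2.imread("pics/t14.png")[:,:,::-1].copy(); g=cv2.cvtColor(t,cv2.COLOR_RGB2GRAY)
print("pot",radial(g,(363,204),.100,.130,.08,-1))
print("pot inner",radial(g,(363,204),.09,.116,.08,1))
print("lid",radial(g,(280,207),.105,.135,.025,-1))
plan([(.5997,.2018,.16,-39.5),(.5997,.2018,.10,-39.5,2)],7)
E
```

```text
(array([0.59922641, 0.20143818, 0.0779391 ]), np.float64(0.000670658487544489))
pot ((array([ 0.59834873, -0.06625921]), np.float64(0.11803464770407777), np.float64(0.0025147673714780855)), 59)
pot inner ((array([ 0.59726917, -0.0656824 ]), np.float64(0.11024308815505018), np.float64(0.0011286239535596987)), 57)
lid ((array([0.60122445, 0.20241868]), np.float64(0.11959497636226175), np.float64(0.002546224562099117)), 53)
[[7,0.7,-5.0,0.4,0],[7,0.7,-5.1,0.5,0],[7,0.6,-5.0,0.4,0],[7,0.7,-5.0,0.4,0],[7,0.0,0.0,3.0,0],[7,0.0,0.0,3.0,0]]
end [0.5993 0.2016 0.1002] -39.0 6
```

>>> {"name": "servo_tool", "arguments": {
  "steps": [
    [7,0.7,-4.0,0.4,0],
    [7,0.7,-5.1,0.5,0],
    [7,0.6,-5.0,0.4,0],
    [7,0.7,-5.0,0.4,0],
    [7,0,-1,0,0],
    [7,0,0,3.0,0],
    [7,0,0,3.0,0],
    [7,0,0,0,0]
  ]
}}

```text
time_s: 26.2
tcp_pos: [0.598, 0.1991, 0.097]
eef_rot: [179.7, 0.1, -39.2]
contact_force: [-0.8, 0.5, 0.6]
gripper_width: 0.07
```

```bash
python3 - <<'E'
from h import *
st(); s=snap("side","s15");im=cv2.imread("pics/s15.png")
cv2.imwrite("pics/c24.png",cv2.resize(im[170:350,180:330],None,fx=3.3,fy=3.3,interpolation=cv2.INTER_CUBIC))
E
```

```text
26.2 [0.598  0.1991 0.097 ] [ 1.797e+02  1.000e-01 -3.920e+01] [-0.8  0.5  0.6] 70.0 [ 36.1  22.7 -14.3  -0.  -53.4  14.7]
```

View pics/c24.png

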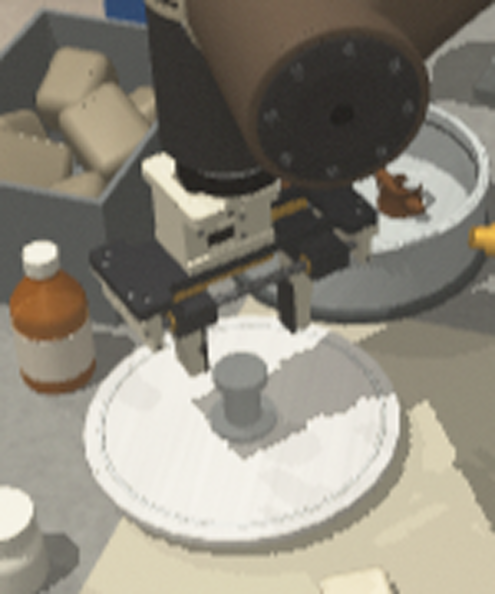

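>>> {"name": "servo_tool", "arguments": {
  "steps": [
    [7,0,-0.2,2.5,0],
    [7,0,0,2.5,0],
    [7,0,0,1.5,0],
    [7,0,0,0,0],
    [7,0,0,0,0]
  ],
  "squeeze": 40
}}

```text
time_s: 26.88
tcp_pos: [0.6013, 0.2029, 0.0358]
eef_rot: [-179.9, -0.0, -39.1]
contact_force: [-0.4, 0.8, 1.0]
gripper_width: 0.0702
```

>>> {"name": "servo_tool", "arguments": {
  "steps": [
    [7,0,0,0.4,0],
    [5,0,0,0,0],
    [2,0,0,0,0],
    [2,0,0,0,0],
    [2,0,0,0,0],
    [2,0,0,0,0],
    [2,0,0,0,0]
  ]
}}

```text
time_s: 27.75
tcp_pos: [0.6008, 0.2029, 0.0307]
eef_rot: [-180.0, -0.0, -39.1]
contact_force: [0.6, 3.1, -0.3]
gripper_width: 0.0408
```

>>> {"name": "servo_tool", "arguments": {
  "steps": [
    [2,0,0,0,0],
    [2,0,0,0,0],
    [2,0,0,0,0]
  ]
}}

```text
time_s: 28.12
tcp_pos: [0.6008, 0.2029, 0.0307]
eef_rot: [-180.0, -0.0, -39.1]
contact_force: [2.1, 2.8, -0.3]
gripper_width: 0.0411
```

```bash
python3 - <<'E'
from h import *
st(); s=snap("side","s16");im=cv2.imread("pics/s16.png")
cv2.imwrite("pics/c25.png",cv2.resize(im[210:330,190:310],None,fx=4.5,fy=4.5,interpolation=cv2.INTER_CUBIC))
E
```

```text
28.12 [0.6008 0.2029 0.0307] [-180.    -0.   -39.1] [ 2.1  2.8 -0.3] 41.1 [ 36.3  27.1 -17.5   0.  -45.3  14.6]
```

View pics/c25.png

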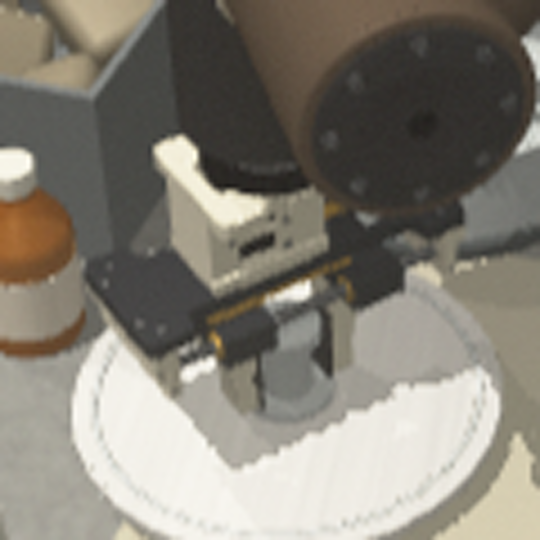

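>>> {"name": "servo_tool", "arguments": {
  "steps": [
    [5,0,0,0,0],
    [6,0,0,0,0],
    [6,0,0,0.3,0],
    [6,0,0,0,0],
    [6,0,0,0,0]
  ]
}}

```text
time_s: 28.8
tcp_pos: [0.6004, 0.2024, 0.0274]
eef_rot: [180.0, 0.0, -39.1]
contact_force: [-0.5, -0.8, 0.1]
gripper_width: 0.06
```

>>> {"name": "servo_tool", "arguments": {
  "steps": [
    [4,0,0,0,0],
    [2,0,0,0,0],
    [2,0,0,0,0],
    [2,0,0,0,0],
    [2,0,0,0,0],
    [2,0,0,0,0]
  ]
}}

```text
time_s: 29.55
tcp_pos: [0.6006, 0.2027, 0.0276]
eef_rot: [-180.0, -0.0, -39.1]
contact_force: [1.2, 1.5, 0.2]
gripper_width: 0.0406
```

```bash
python3 - <<'E'
from h import *
st(); s=snap("side","s17");t=snap("top","t17");im=cv2.imread("pics/s17.png")
cv2.imwrite("pics/c26.png",cv2.resize(im[245:315,215:285],None,fx=8,fy=8,interpolation=cv2.INTER_CUBIC))
im=cv2.imread("pics/t17.png")
cv2.imwrite("pics/c27.png",cv2.resize(im[160:260,230:330],None,fx=5,fy=5,interpolation=cv2.INTER_CUBIC))
E
```

```text
29.55 [0.6006 0.2027 0.0276] [-180.    -0.   -39.1] [1.2 1.5 0.2] 40.6 [ 36.3  27.3 -17.7   0.  -45.   14.6]
```

View pics/c26.png

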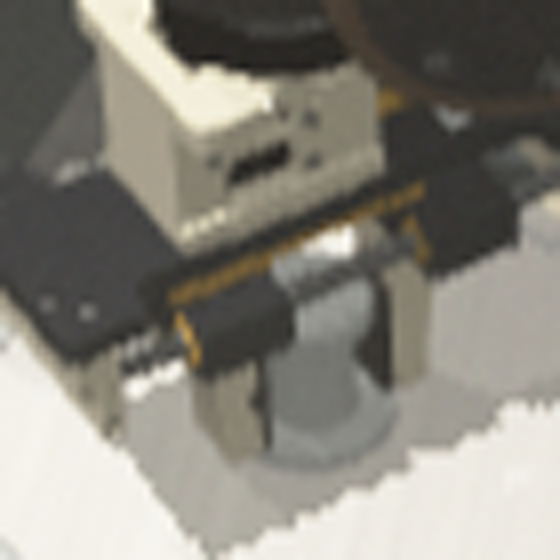

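View pics/c27.png

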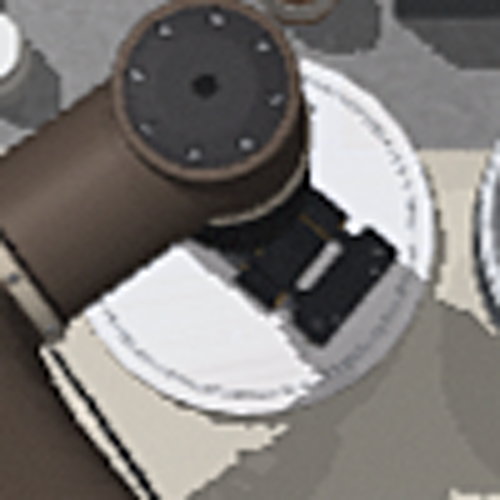

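>>> {"name": "servo_tool", "arguments": {
  "steps": [
    [5,0,0,0,0],
    [6,0,0,0,0],
    [6,0,0,-0.8,0],
    [6,0,0,0,0],
    [3,0,0,0,0],
    [2,0,0,0,0],
    [2,0,0,0,0],
    [2,0,0,0,0]
  ]
}}

```text
time_s: 30.65
tcp_pos: [0.6004, 0.2026, 0.0354]
eef_rot: [180.0, 0.0, -39.1]
contact_force: [-0.5, 1.1, 0.4]
gripper_width: 0.0405
```

>>> {"name": "servo_tool", "arguments": {
  "steps": [
    [2,0,0,0,0],
    [2,0,0,0,0]
  ]
}}

```text
time_s: 30.9
tcp_pos: [0.6005, 0.2026, 0.0355]
eef_rot: [180.0, 0.0, -39.1]
contact_force: [0.2, 0.7, -1.3]
gripper_width: 0.0407
```

>>> {"name": "servo_tool", "arguments": {
  "steps": [
    [5,0,0,0,0],
    [6,0,0,0,0],
    [6,0,0,-1.6,0],
    [6,0,0,0,0],
    [3,0,0,0,0],
    [2,0,0,0,0],
    [2,0,0,0,0],
    [2,0,0,0,0]
  ],
  "squeeze": 40
}}

```text
time_s: 31.9
tcp_pos: [0.6003, 0.2025, 0.0513]
eef_rot: [180.0, 0.0, -39.1]
contact_force: [-1.8, -0.3, -0.1]
gripper_width: 0.041
```

>>> {"name": "servo_tool", "arguments": {
  "steps": [
    [2,0,0,0,0],
    [2,0,0,-0.5,0],
    [2,0,0,-1,0],
    [2,0,0,0,0]
  ]
}}

```text
time_s: 32.4
tcp_pos: [0.601, 0.2029, 0.0676]
eef_rot: [-179.9, -0.0, -39.1]
contact_force: [0.1, -0.9, -5.4]
gripper_width: 0.0405
```

```bash
python3 - <<'E'
from h import *
st(); s=snap("side","s18");im=cv2.imread("pics/s18.png")
cv2.imwrite("pics/c28.png",cv2.resize(im[200:350,180:330],None,fx=4,fy=4,interpolation=cv2.INTER_CUBIC))
E
```

```text
32.4 [0.601  0.2029 0.0676] [-179.9   -0.   -39.1] [ 0.1 -0.9 -5.4] 40.5 [ 36.3  24.6 -15.7   0.  -49.6  14.6]
```

View pics/c28.png

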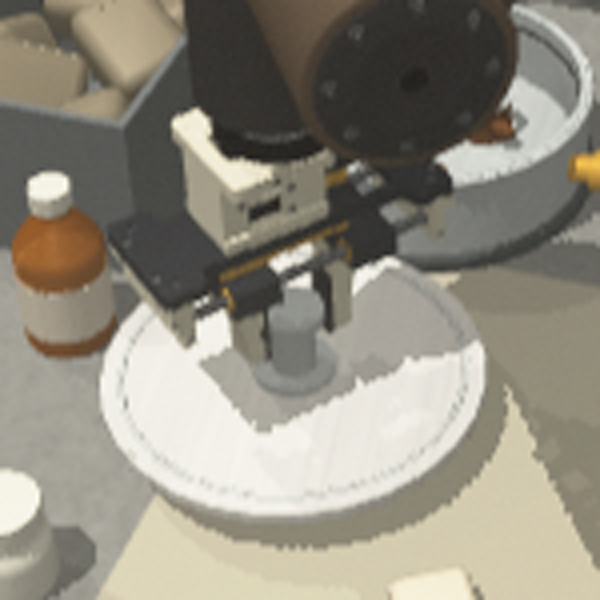

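>>> {"name": "servo_tool", "arguments": {
  "steps": [
    [2,0,0,-2,0],
    [2,0,0,-3,0],
    [2,0,0,-3,0],
    [2,0,0,-2,0],
    [2,1.2,1.5,0,0],
    [2,2.0,2.5,0,0],
    [2,2.2,2.8,0,0],
    [2,2.2,2.8,0,0]
  ]
}}

```text
time_s: 33.45
tcp_pos: [0.5977, 0.0783, 0.1653]
eef_rot: [179.9, 0.1, -39.1]
contact_force: [0.8, 0.7, -5.8]
gripper_width: 0.0406
```

>>> {"name": "servo_tool", "arguments": {
  "steps": [
    [2,2.2,2.8,0,0],
    [2,2.2,2.8,0,0],
    [2,2.2,2.8,0,0],
    [2,1.8,2.0,0,0],
    [2,1.0,1.0,0,0],
    [2,0,0,0,0],
    [2,0,0,0,0]
  ]
}}

```text
time_s: 34.33
tcp_pos: [0.5995, -0.0673, 0.1661]
eef_rot: [180.0, 0.0, -39.1]
contact_force: [0.6, -0.5, -4.7]
gripper_width: 0.0408
```

```bash
python3 - <<'E'
from h import *
st(); s=snap("side","s19");im=cv2.imread("pics/s19.png")
cv2.imwrite("pics/c29.png",cv2.resize(im[130:300,200:370],None,fx=3.5,fy=3.5,interpolation=cv2.INTER_CUBIC))
E
```

```text
34.33 [ 0.5995 -0.0673  0.1661] [180.    0.  -39.1] [ 0.6 -0.5 -4.7] 40.8 [ 12.1  16.5 -13.5  -0.  -60.1  38.8]
```

View pics/c29.png

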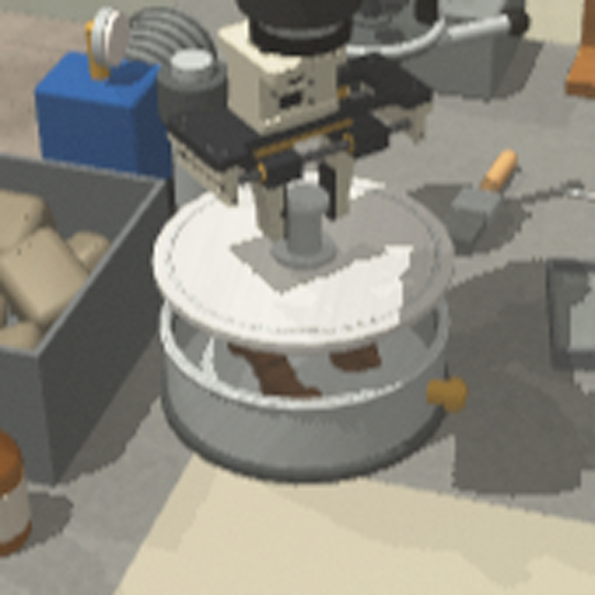

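>>> {"name": "servo_tool", "arguments": {
  "steps": [
    [2,-0.2,-0.1,1,0],
    [2,0,0,1.2,0],
    [2,0,0,0.7,0],
    [2,0,0,0.5,0],
    [2,0,0,0.3,0],
    [2,0,0,0,0]
  ]
}}

```text
time_s: 35.12
tcp_pos: [0.5989, -0.0656, 0.1295]
eef_rot: [180.0, 0.0, -39.1]
contact_force: [0.0, 1.3, -5.8]
gripper_width: 0.0409
```

>>> {"name": "servo_tool", "arguments": {
  "steps": [
    [2,0,0,0.4,0],
    [2,0,0,0.4,0],
    [2,0,0,0.3,0],
    [2,0,0,0,0]
  ]
}}

```text
time_s: 35.62
tcp_pos: [0.5987, -0.0656, 0.1182]
eef_rot: [180.0, 0.0, -39.1]
contact_force: [0.6, -0.1, -5.8]
gripper_width: 0.041
```

>>> {"name": "servo_tool", "arguments": {
  "steps": [
    [2,0,0,0.2,0],
    [2,0,0,0.1,0],
    [2,0,0,0,0]
  ]
}}

```text
time_s: 36.0
tcp_pos: [0.5992, -0.0656, 0.1163]
eef_rot: [-180.0, -0.0, -39.1]
contact_force: [-1.9, 1.5, 3.2]
gripper_width: 0.0408
```

>>> {"name": "servo_tool", "arguments": {
  "steps": [
    [4.6,0,0,0,0],
    [6,0,0,0,0],
    [6,0,0,0,0],
    [6,0,0,-3,0],
    [6,0,0,-4,0],
    [6,-4,0,-2,0],
    [6,-5,0,0,0],
    [6,-3,0,0,0]
  ]
}}

```text
time_s: 37.0
tcp_pos: [0.5046, 0.011, 0.206]
eef_rot: [-179.9, -0.0, -39.1]
contact_force: [-0.3, 0.1, -0.1]
gripper_width: 0.0599
```

```bash
python3 - <<'E'
from h import *
st(); s=snap("side","s20");t=snap("top","t20");im=cv2.imread("pics/s20.png")
cv2.imwrite("pics/c30.png",cv2.resize(im[110:280,200:370],None,fx=3.5,fy=3.5,interpolation=cv2.INTER_CUBIC))
im=cv2.imread("pics/t20.png")
cv2.imwrite("pics/c31.png",cv2.resize(im[130:250,310:490],None,fx=4.3,fy=4.3,interpolation=cv2.INTER_CUBIC))
E
```

```text
37.0 [0.5046 0.011  0.206 ] [-179.9   -0.   -39.1] [-0.3  0.1 -0.1] 59.9 [ 23.6   5.2 -22.2  -0.  -62.5  27.3]
```

View pics/c30.png

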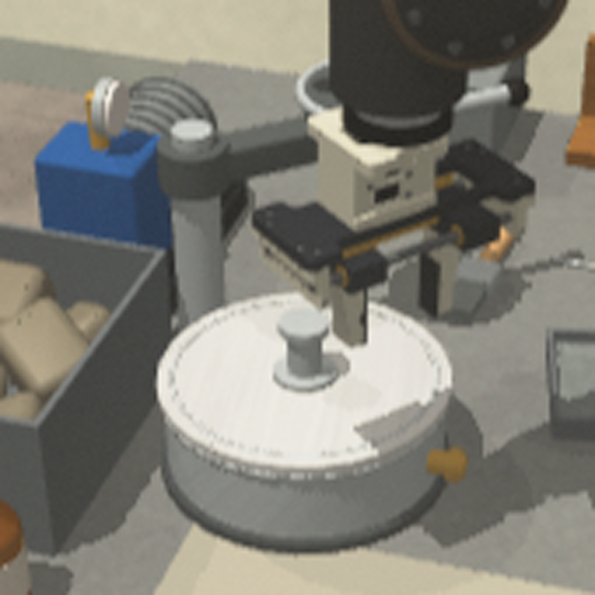

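View pics/c31.png

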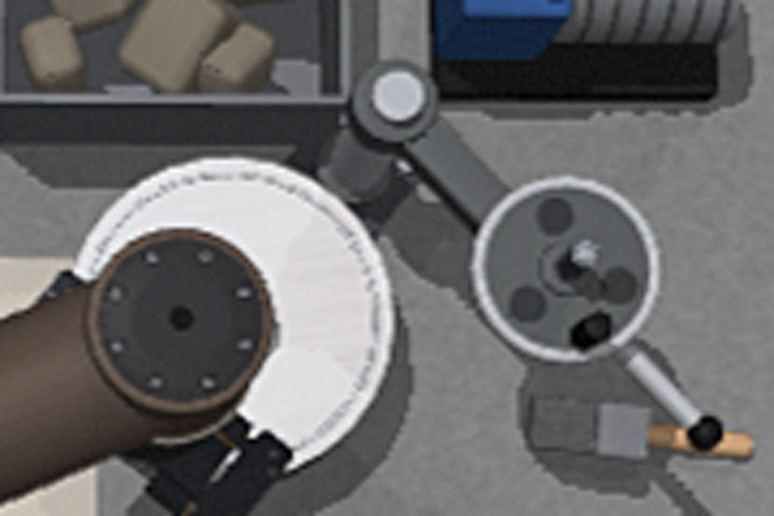

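```bash
python3 - <<'E'
from h import *
b=np.radians(223.5);P=np.array([.7254,-.171]);G=P+.285*np.array([np.cos(b),np.sin(b)]);print(G)
plan([(.44,-.16,.26,-4,5),(G[0],G[1],.26,43.5,6),(G[0],G[1],.215,43.5,1)],6,start=(.5046,.011,.2055,-39.1))
im=cv2.imread("pics/t20.png")
cv2.imwrite("pics/c32.png",cv2.resize(im[185:240,440:490],None,fx=10,fy=10,interpolation=cv2.INTER_CUBIC))
E
```

```text
[ 0.5186683  -0.36718105]
[[6,1.2,3.5,-1.1,-7],[6,0.7,3.5,-1.1,-7],[6,0.3,3.7,-1.1,-7],[6,-0.2,3.6,-1.1,-7],[6,-0.6,3.6,-1.0,-7],[6,1.6,3.4,0.0,-8],[6,1.0,3.5,0.0,-8],[6,0.6,3.6,0.0,-8]]
[[6,0.0,3.7,0.0,-8],[6,-0.4,3.7,0.0,-8],[6,-1.0,3.6,-0.1,-8],[6,0.0,0.0,4.6,0]]
end [ 0.5188 -0.3673  0.2145] 43.9 12
```

View pics/c32.png

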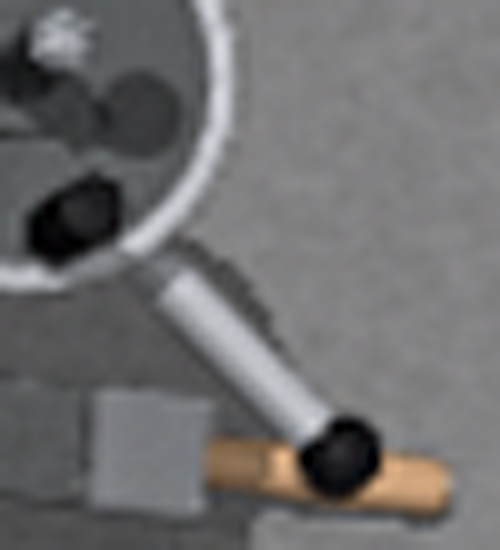

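>>> {"name": "servo_tool", "arguments": {
  "steps": [
    [6,1.2,3.5,-1.1,-7],
    [6,0.7,3.5,-1.1,-7],
    [6,0.3,3.7,-1.1,-7],
    [6,-0.2,3.6,-1.1,-7],
    [6,-0.6,3.6,-1.0,-7],
    [6,1.6,3.4,0,-8],
    [6,1.0,3.5,0,-8],
    [6,0.6,3.6,0,-8]
  ]
}}

```text
time_s: 38.1
tcp_pos: [0.4811, -0.2656, 0.2597]
eef_rot: [180.0, -0.0, 20.1]
contact_force: [-0.5, 0.5, 0.1]
gripper_width: 0.0601
```

>>> {"name": "servo_tool", "arguments": {
  "steps": [
    [6,0,3.7,0,-8],
    [6,-0.4,3.7,0,-8],
    [6,-1.0,3.6,-0.1,-8],
    [6,0,0,0,0],
    [6,0,0,0,0]
  ]
}}

```text
time_s: 38.72
tcp_pos: [0.5197, -0.3684, 0.26]
eef_rot: [-180.0, 0.0, 43.8]
contact_force: [-0.4, 0.2, 0.5]
gripper_width: 0.0602
```

```bash
python3 - <<'E'
from h import *
st(); s=snap("side","s21");t=snap("top","t21");im=cv2.imread("pics/s21.png")
cv2.imwrite("pics/c33.png",cv2.resize(im[40:240,250:420],None,fx=3,fy=3,interpolation=cv2.INTER_CUBIC))
E
```

```text
38.73 [ 0.5197 -0.3684  0.26  ] [-180.     0.    43.8] [-0.4  0.2  0.5] 60.2 [-17.8  16.   -1.5  -0.  -72.6 151.6]
```

View pics/c33.png

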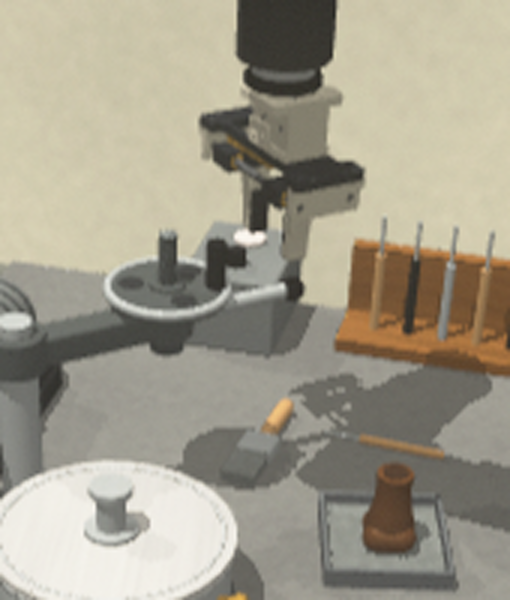

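>>> {"name": "servo_tool", "arguments": {
  "steps": [
    [6,0,0,3,0],
    [6,0,0,2.5,0],
    [6,0,0,1.8,0],
    [6,0,0,0,0],
    [3,0,0,0,0],
    [1,0,0,0,0],
    [1,0,0,0,0],
    [1,0,0,0,0]
  ],
  "squeeze": 20
}}

```text
time_s: 39.83
tcp_pos: [0.52, -0.3683, 0.1879]
eef_rot: [180.0, -0.0, 43.9]
contact_force: [0.9, 0.4, 0.0]
gripper_width: 0.0254
```

>>> {"name": "servo_tool", "arguments": {
  "steps": [
    [1,0,0,0,0],
    [1,0,0,0,0]
  ]
}}

```text
time_s: 40.08
tcp_pos: [0.5193, -0.3679, 0.1877]
eef_rot: [-179.9, 0.0, 43.9]
contact_force: [-3.1, 3.7, 3.5]
gripper_width: 0.0152
```

```bash
python3 - <<'E'
from h import *
st()
P=np.array([.7254,-.171]); p=r.get_state()["tcp_pos"][:2]; d=p-P; print(np.hypot(*d),np.degrees(np.arctan2(d[1],d[0]))%360)
w=[]
for b in np.linspace(223.5,140.5,18)[1:]:
    a=np.radians(b); w.append((P[0]+.285*np.cos(a),P[1]+.285*np.sin(a),.1875,b-180,1))
plan(w,1,start=(.5188,-.3673,.1875,43.9))
E
```

```text
40.08 [ 0.5193 -0.3679  0.1877] [-179.9    0.    43.9] [-3.1  3.7  3.5] 15.2 [-17.8  18.5  -7.6  -0.  -64.  151.7]
0.2850012380851832 223.69233740966328
[[1,0.1,-2.4,0.0,5],[1,0.1,-2.5,0.0,5],[1,0.1,-2.4,0.0,5],[1,0.1,-2.4,0.0,5],[1,0.1,-2.5,0.0,5],[1,0.1,-2.4,0.0,5],[1,0.1,-2.4,0.0,5],[1,0.1,-2.4,0.0,4]]
[[1,0.1,-2.5,0.0,5],[1,0.2,-2.4,0.0,5],[1,0.1,-2.4,0.0,5],[1,0.1,-2.4,0.0,5],[1,0.1,-2.5,0.0,5],[1,0.1,-2.4,0.0,5],[1,0.1,-2.4,0.0,5],[1,0.1,-2.4,0.0,5]]
[[1,0.0,-2.5,0.0,4]]
end [0.5054 0.0108 0.1875] -39.1 17
```

>>> {"name": "servo_tool", "arguments": {
  "steps": [
    [1,0.1,-1.2,0,2],
    [1,0.1,-2.4,0,5],
    [1,0.1,-2.4,0,5],
    [1,0.1,-2.4,0,5],
    [1,0.1,-2.5,0,5],
    [1,0.1,-2.5,0,5]
  ]
}}

```text
time_s: 40.83
tcp_pos: [0.452, -0.2539, 0.1877]
eef_rot: [179.9, 0.1, 16.7]
contact_force: [-0.8, -5.4, -0.8]
gripper_width: 0.0152
```

```bash
cat >> h.py <<'E'
def arm():
    P=np.array([.7254,-.171]); s=r.get_state(); d=s["tcp_pos"][:2]-P; print("R",np.hypot(*d).round(4),"beta",(np.degrees(np.arctan2(d[1],d[0]))%360).round(2),"yaw",s["eef_rot"][2].round(1),s["contact_force"].round(1),s["moment"].round(2))
E
python3 - <<'E'
from h import *
st(); arm(); s=snap("side","s22");im=cv2.imread("pics/s22.png")
cv2.imwrite("pics/c34.png",cv2.resize(im[40:240,230:400],None,fx=3,fy=3,interpolation=cv2.INTER_CUBIC))
E
```

```text
40.83 [ 0.452  -0.2539  0.1877] [1.799e+02 1.000e-01 1.670e+01] [-0.8 -5.4 -0.8] 15.2 [-7.500e+00  7.500e+00 -2.220e+01  1.000e-01 -6.030e+01  1.142e+02]
R 0.2857 beta 196.87 yaw 16.7 [-0.8 -5.4 -0.8] [-1.75  0.05  0.17]
```

View pics/c34.png

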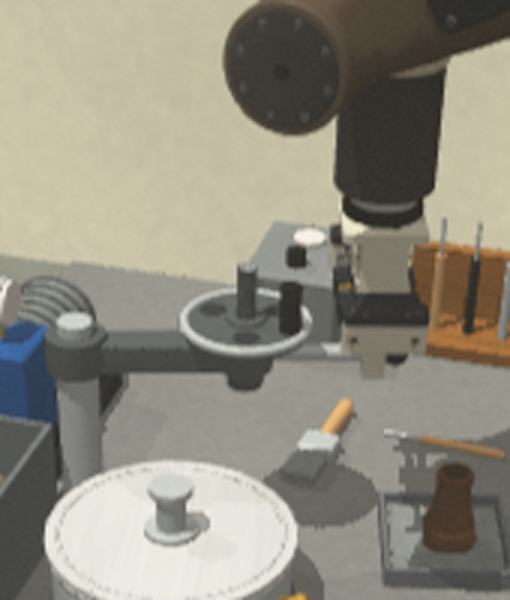

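>>> {"name": "servo_tool", "arguments": {
  "steps": [
    [1,0.1,-2.4,0,5],
    [1,0.1,-2.5,0,5],
    [1,0.1,-2.4,0,5],
    [1,0.1,-2.4,0,5],
    [1,0.1,-2.5,0,5],
    [1,0.1,-2.4,0,5],
    [1,0.1,-2.4,0,5]
  ]
}}

```text
time_s: 41.75
tcp_pos: [0.4507, -0.0862, 0.1875]
eef_rot: [179.8, 0.3, -18.3]
contact_force: [-14.0, -0.8, 11.4]
gripper_width: 0.0152
```

```bash
python3 - <<'E'
from h import *
st(); arm()
E
```

```text
41.75 [ 0.4507 -0.0862  0.1875] [179.8   0.3 -18.3] [-14.   -0.8  11.4] 15.2 [ 13.9   1.8 -28.5   0.  -60.   57.8]
R 0.2875 beta 162.85 yaw -18.3 [-14.   -0.8  11.4] [-0.3   4.98  0.26]
```

>>> {"name": "servo_tool", "arguments": {
  "steps": [
    [1,0.2,-2.4,0,5],
    [1,0.2,-2.4,0,5],
    [1,0.1,-2.4,0,5],
    [1,0.1,-1.8,0,4],
    [1,0,0,0,0]
  ]
}}

```text
time_s: 42.38
tcp_pos: [0.4938, -0.0045, 0.1864]
eef_rot: [179.9, 0.5, -37.1]
contact_force: [-21.3, 18.7, 11.9]
gripper_width: 0.015
```

```bash
python3 - <<'E'
from h import *
st(); arm(); s=snap("side","s23");im=cv2.imread("pics/s23.png")
cv2.imwrite("pics/c35.png",cv2.resize(im[70:270,200:370],None,fx=3,fy=3,interpolation=cv2.INTER_CUBIC))
E
```

```text
42.38 [ 0.4938 -0.0045  0.1864] [179.9   0.5 -37.1] [-21.3  18.7  11.9] 15.0 [ 22.1   5.5 -24.6  -0.4 -60.3  31. ]
R 0.2852 beta 144.28 yaw -37.1 [-21.3  18.7  11.9] [6.76 7.55 0.15]
```

View pics/c35.png

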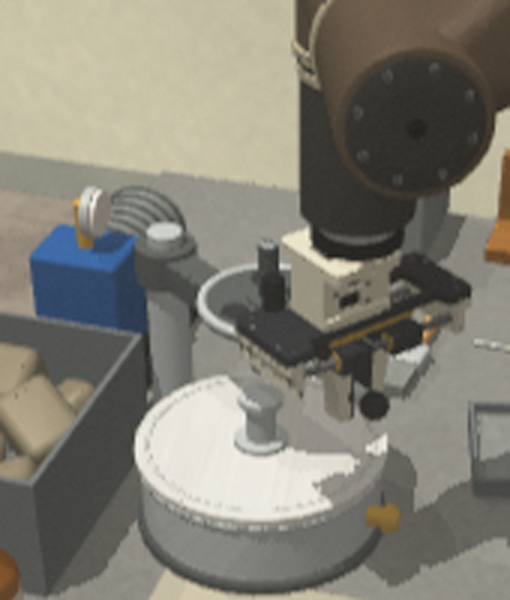

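>>> {"name": "servo_tool", "arguments": {
  "steps": [
    [1,-0.3,-0.8,0,1],
    [1,0,-0.5,0,1],
    [1,0,0,0,0]
  ]
}}

```text
time_s: 42.8
tcp_pos: [0.501, 0.0056, 0.1864]
eef_rot: [179.9, 0.2, -39.1]
contact_force: [-10.4, 5.1, 1.9]
gripper_width: 0.0151
```

```bash
python3 - <<'E'
from h import *
st(); arm()
E
```

```text
42.8 [0.501  0.0056 0.1864] [179.9   0.2 -39.1] [-10.4   5.1   1.9] 15.1 [ 23.    6.1 -24.   -0.2 -60.2  27.9]
R 0.2856 beta 141.8 yaw -39.1 [-10.4   5.1   1.9] [2.07 3.43 0.16]
```

Reduced radial load confirms it was just drag along the bar. On to the stop.

>>> {"name": "servo_tool", "arguments": {
  "steps": [
    [1,-0.1,-0.4,0,1],
    [1,0,-0.4,0,0],
    [1,0,0,0,0]
  ]
}}

```text
time_s: 43.18
tcp_pos: [0.5045, 0.0103, 0.1864]
eef_rot: [179.6, 0.2, -40.1]
contact_force: [-10.5, -3.2, 3.3]
gripper_width: 0.0155
```

```bash
python3 - <<'E'
from h import *
st(); arm()
E
```

```text
43.17 [0.5045 0.0103 0.1864] [179.6   0.2 -40.1] [-10.5  -3.2   3.3] 15.5 [ 23.5   6.5 -23.5  -0.  -60.4  26.4]
R 0.2858 beta 140.62 yaw -40.1 [-10.5  -3.2   3.3] [-1.47  3.54  0.07]
```

>>> {"name": "servo_tool", "arguments": {
  "steps": [
    [1,-0.1,-0.4,0,0],
    [1,0,0,0,0],
    [1,0,0,0,0]
  ]
}}

```text
time_s: 43.55
tcp_pos: [0.5044, 0.0105, 0.1863]
eef_rot: [179.3, 0.2, -40.2]
contact_force: [-13.6, -19.2, 5.7]
gripper_width: 0.0156
```

```bash
python3 - <<'E'
from h import *
st(); arm()
E
```

```text
43.55 [0.5044 0.0105 0.1863] [179.3   0.2 -40.2] [-13.6 -19.2   5.7] 15.6 [ 23.7   6.7 -23.5   0.2 -60.6  26.1]
R 0.286 beta 140.61 yaw -40.2 [-13.6 -19.2   5.7] [-6.86  4.45  0.21]
```

>>> {"name": "servo_tool", "arguments": {
  "steps": [
    [1,0,0.5,0,0],
    [3,0,0,0,0],
    [5,0,0,0,0],
    [6,0,0,0,0],
    [6,0,0,-4,0],
    [6,0,0,-5,0],
    [6,-5,0,-5,0],
    [6,-5,0,0,0]
  ]
}}

```text
time_s: 44.55
tcp_pos: [0.4354, 0.0738, 0.3254]
eef_rot: [-179.6, -0.2, -40.2]
contact_force: [0.6, 1.1, -0.1]
gripper_width: 0.06
```

```bash
python3 - <<'E'
from h import *
st(); s=snap("side","s24");t=snap("top","t24");im=cv2.imread("pics/s24.png")
cv2.imwrite("pics/c36.png",cv2.resize(im[70:270,200:370],None,fx=3,fy=3,interpolation=cv2.INTER_CUBIC))
im=cv2.imread("pics/t24.png")
cv2.imwrite("pics/c37.png",cv2.resize(im[135:255,310:430],None,fx=5,fy=5,interpolation=cv2.INTER_CUBIC))
E
```

```text
44.55 [0.4354 0.0738 0.3254] [-179.6   -0.2  -40.2] [ 0.6  1.1 -0.1] 60.0 [ 35.4  -5.6 -17.4   0.1 -77.9  14.4]
```

View pics/c36.png

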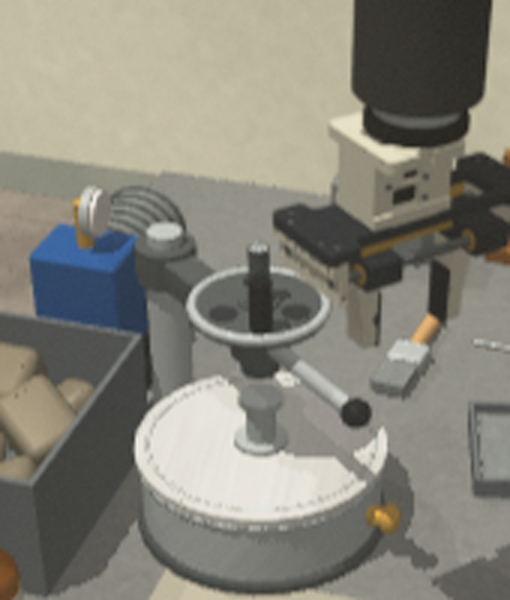

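View pics/c37.png

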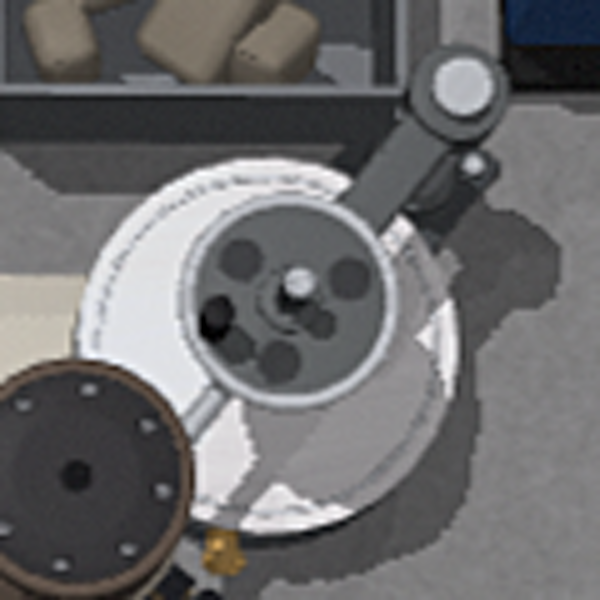

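```bash
python3 - <<'E'
from h import *
t=cv2.imread("pics/t24.png")[:,:,::-1].copy(); g=cv2.cvtColor(t,cv2.COLOR_RGB2GRAY)
print("wheel",radial(g,(310+291/5,135+302/5),.048,.075,.242,-1))
for z in(.292,):
  print("crank", onz("top",(310+217/5,135+312/5),z))
  print("screwtop", onz("top",(310+299/5,135+282/5),.302))
print(onz("top",(310+465/5,135+85/5),.238))
im=cv2.imread("pics/t24.png")
cv2.imwrite("pics/c38.png",cv2.resize(im[170:220,340:395],None,fx=11,fy=11,interpolation=cv2.INTER_CUBIC))
im=cv2.imread("pics/s24.png")
cv2.imwrite("pics/c39.png",cv2.resize(im[145:225,255:315],None,fx=8,fy=7,interpolation=cv2.INTER_CUBIC))
E
```

```text
wheel ((array([ 0.59933986, -0.06638409]), np.float64(0.06278814407582006), np.float64(0.0011188485875979481)), 43)
crank [ 0.58098546 -0.02106838  0.292     ]
screwtop [ 0.59654192 -0.06648942  0.302     ]
[ 0.72713897 -0.17173689  0.238     ]
```

View pics/c38.png

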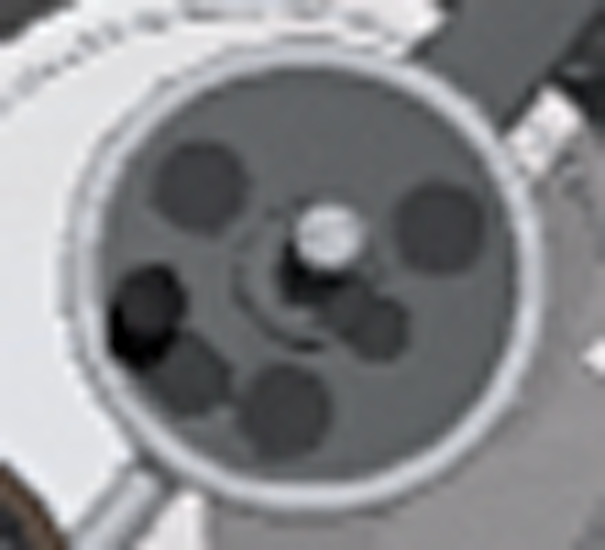

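View pics/c39.png

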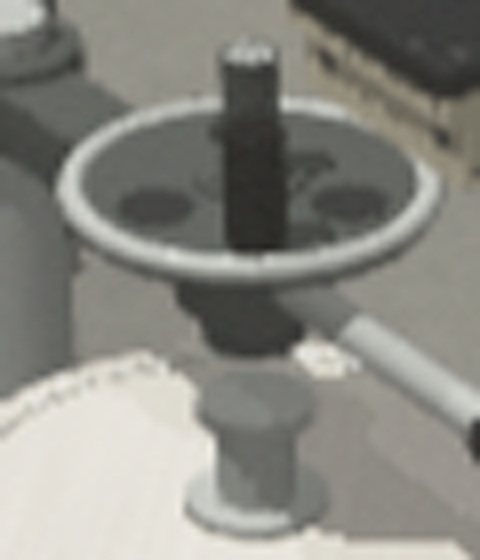

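```bash
python3 - <<'E'
from h import *
print(onz("top",(354.1,197.3),.292),onz("top",(370,191.6),.30))
plan([(.5804,-.022,.325,-67.5),(.5804,-.022,.265,-67.5,2)],4)
E
```

```text
[ 0.58128335 -0.02304799  0.292     ] [ 0.59635741 -0.06725908  0.3       ]
[[4,4.4,-0.5,0.0,7],[4,4.3,-1.1,-0.1,7],[4,4.1,-1.5,0.0,7],[4,3.9,-2.1,-0.1,7],[4,0.0,0.0,3.0,0],[4,0.0,0.0,3.0,0]]
end [ 0.5802 -0.0218  0.2655] -67.9 6
```

>>> {"name": "servo_tool", "arguments": {
  "steps": [
    [4,4.4,-0.5,0,7],
    [4,4.3,-1.1,-0.1,7],
    [4,4.1,-1.5,0,7],
    [4,3.9,-2.1,-0.1,7],
    [4,0,0,0,0],
    [4,0,0,0,0]
  ]
}}

```text
time_s: 45.4
tcp_pos: [0.5817, -0.0247, 0.3232]
eef_rot: [179.9, 0.0, -68.1]
contact_force: [-0.3, -0.2, 0.0]
gripper_width: 0.0398
```

```bash
python3 - <<'E'
from h import *
st(); s=snap("side","s25");im=cv2.imread("pics/s25.png")
cv2.imwrite("pics/c40.png",cv2.resize(im[60:240,210:360],None,fx=3.3,fy=3.3,interpolation=cv2.INTER_CUBIC))
E
```

```text
45.4 [ 0.5817 -0.0247  0.3232] [179.9   0.  -68.1] [-0.3 -0.2  0. ] 39.8 [ 16.8   9.1  -2.2  -0.  -78.7   5.1]
```

View pics/c40.png

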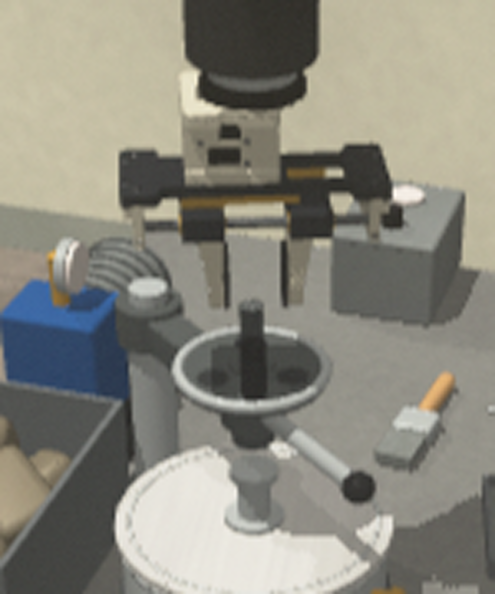

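>>> {"name": "servo_tool", "arguments": {
  "steps": [
    [4,0,0,2.5,0],
    [4,0,0,2.5,0],
    [4,0,0,2.1,0],
    [4,0,0,0,0],
    [2,0,0,0,0],
    [1.4,0,0,0,0],
    [1.4,0,0,0,0]
  ],
  "squeeze": 15
}}

```text
time_s: 46.32
tcp_pos: [0.5824, -0.0242, 0.2541]
eef_rot: [-179.9, -0.0, -68.1]
contact_force: [1.1, 2.4, 4.0]
gripper_width: 0.0197
```

```bash
cat >> h.py <<'E'
W=np.array([.5988,-.0663])
def wh():
    s=r.get_state(); d=s["tcp_pos"][:2]-W; f=s["contact_force"]; a=np.arctan2(d[1],d[0])
    cw=np.array([np.sin(a),-np.cos(a)]); rad=np.array([np.cos(a),np.sin(a)])
    print("t",round(s["time_s"],2),"r",np.hypot(*d).round(4),"ang",np.degrees(a).round(1),"z",s["tcp_pos"][2].round(4),"yaw",s["eef_rot"][2].round(1),"Fcw",(f[:2]@cw).round(1),"Frad",(f[:2]@rad).round(1),"Fz",f[2].round(1),"w",round(s["gripper_width"]*1e3,1))
def circplan(a0,a1,step,yaw,rad=.048,p=None,grip=1.4):
    # clockwise from a0 down to a1 (deg), tool yaw fixed
    n=int(np.ceil((a0-a1)/step)); A=np.radians(np.linspace(a0,a1,n+1)); c,s_=np.cos(np.radians(yaw)),np.sin(np.radians(yaw))
    X=np.array([c,s_]);Y=np.array([s_,-c]); 
    p=np.array(p) if p is not None else W+rad*np.array([np.cos(A[0]),np.sin(A[0])]); rows=[]
    for a in A[1:]:
        d=(W+rad*np.array([np.cos(a),np.sin(a)])-p)*100; x,y=round(float(d@X),1),round(float(d@Y),1); p=p+(X*x+Y*y)/100; rows.append([grip,x,y,0,0])
    for i in range(0,len(rows),8): print(str(rows[i:i+8]).replace(" ",""))
    print("end",p,len(rows))
E
python3 - <<'E'
from h import *
st();wh()
E
```

```text
46.33 [ 0.5824 -0.0242  0.2541] [-179.9   -0.   -68.1] [1.1 2.4 4. ] 19.7 [ 16.8  10.9  -9.    0.  -70.    5. ]
t 46.33 r 0.0451 ang 111.2 z 0.2541 yaw -68.1 Fcw 1.8 Frad 1.8 Fz 4.0 w 19.7
```

```bash
python3 - <<'E'
from h import *
circplan(112,22,15,-68.1)
E
```

```text
[[1.4,0.2,-1.2,0,0],[1.4,0.4,-1.2,0,0],[1.4,0.8,-1.0,0,0],[1.4,1.0,-0.8,0,0],[1.4,1.1,-0.4,0,0],[1.4,1.3,-0.2,0,0]]
end [ 0.64325844 -0.0484279 ] 6
```

>>> {"name": "servo_tool", "arguments": {
  "steps": [
    [1.4,0.2,-1.2,0,0],
    [1.4,0.4,-1.2,0,0],
    [1.4,0.8,-1.0,0,0],
    [1.4,1.0,-0.8,0,0],
    [1.4,1.1,-0.4,0,0],
    [1.4,1.3,-0.2,0,0]
  ]
}}

```text
time_s: 47.08
tcp_pos: [0.6451, -0.051, 0.254]
eef_rot: [-179.9, -0.0, -68.1]
contact_force: [-2.8, 1.4, 6.5]
gripper_width: 0.0192
```

```bash
python3 - <<'E'
from h import *
wh(); snap("side","s26");im=cv2.imread("pics/s26.png")
cv2.imwrite("pics/c41.png",cv2.resize(im[90:240,210:360],None,fx=4,fy=4,interpolation=cv2.INTER_CUBIC))
circplan(22,-158,22.5,-68.1)
E
```

```text
t 47.08 r 0.0488 ang 18.2 z 0.254 yaw -68.1 Fcw -2.2 Frad -2.2 Fz 6.5 w 19.2
[[1.4,1.8,0.4,0,0],[1.4,1.6,1.0,0,0],[1.4,1.0,1.6,0,0],[1.4,0.4,1.8,0,0],[1.4,-0.4,1.8,0,0],[1.4,-1.0,1.6,0,0],[1.4,-1.5,1.0,0,0],[1.4,-1.9,0.4,0,0]]
end [ 0.55423254 -0.08412571] 8
```

View pics/c41.png

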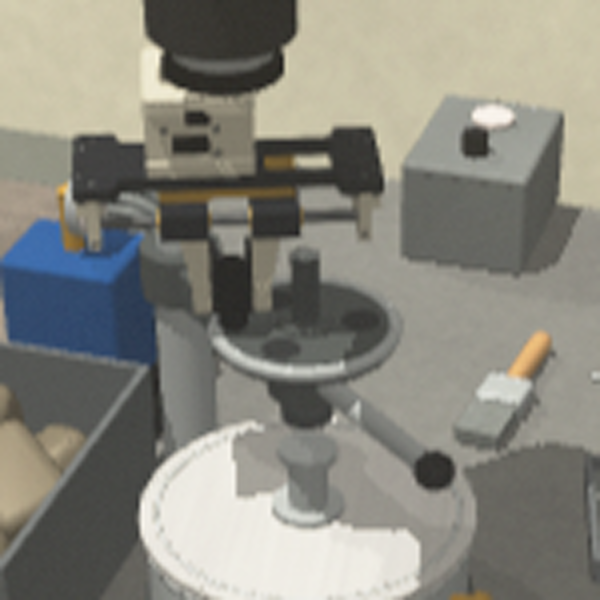

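>>> {"name": "servo_tool", "arguments": {
  "steps": [
    [1.4,1.8,0.4,0,0],
    [1.4,1.6,1.0,0,0],
    [1.4,1.0,1.6,0,0],
    [1.4,0.4,1.8,0,0],
    [1.4,-0.4,1.8,0,0],
    [1.4,-1.0,1.6,0,0],
    [1.4,-1.5,1.0,0,0],
    [1.4,-1.9,0.4,0,0]
  ]
}}

```text
time_s: 48.12
tcp_pos: [0.5553, -0.087, 0.254]
eef_rot: [-179.9, -0.1, -68.2]
contact_force: [9.2, 1.1, 4.5]
gripper_width: 0.0197
```

```bash
python3 - <<'E'
from h import *
wh()
circplan(202,22,22.5,-68.1)
E
```

```text
t 48.12 r 0.0482 ang -154.6 z 0.254 yaw -68.2 Fcw -3.0 Frad -8.8 Fz 4.5 w 19.7
[[1.4,-1.8,-0.4,0,0],[1.4,-1.6,-1.0,0,0],[1.4,-1.0,-1.6,0,0],[1.4,-0.4,-1.8,0,0],[1.4,0.4,-1.8,0,0],[1.4,1.0,-1.6,0,0],[1.4,1.5,-1.0,0,0],[1.4,1.9,-0.4,0,0]]
end [ 0.64336746 -0.04847429] 8
```

>>> {"name": "servo_tool", "arguments": {
  "steps": [
    [1.4,-1.8,-0.4,0,0],
    [1.4,-1.6,-1.0,0,0],
    [1.4,-1.0,-1.6,0,0],
    [1.4,-0.4,-1.8,0,0],
    [1.4,0.4,-1.8,0,0],
    [1.4,1.0,-1.6,0,0],
    [1.4,1.5,-1.0,0,0],
    [1.4,1.9,-0.4,0,0]
  ]
}}

```text
time_s: 49.12
tcp_pos: [0.6449, -0.0502, 0.254]
eef_rot: [-180.0, -0.0, -68.0]
contact_force: [-7.5, -0.4, 13.3]
gripper_width: 0.02
```

```bash
python3 - <<'E'
from h import *
wh(); snap("side","s27");im=cv2.imread("pics/s27.png")
cv2.imwrite("pics/c42.png",cv2.resize(im[145:225,255:325],None,fx=8,fy=7,interpolation=cv2.INTER_CUBIC))
E
```

```text
t 49.12 r 0.0488 ang 19.2 z 0.254 yaw -68.0 Fcw -2.1 Frad -7.2 Fz 13.3 w 20.0
```

View pics/c42.png

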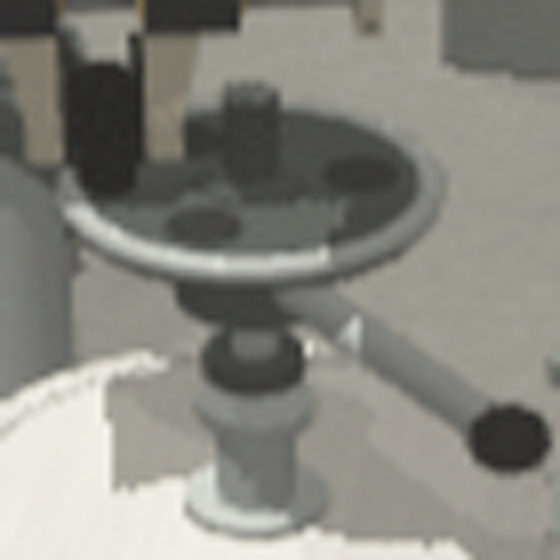

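>>> {"name": "servo_tool", "arguments": {
  "steps": [
    [1.4,1.8,0.4,0,0],
    [1.4,1.6,1.0,0,0],
    [1.4,1.0,1.6,0,0],
    [1.4,0.4,1.8,0,0]
  ]
}}

```text
time_s: 49.68
tcp_pos: [0.6186, -0.1134, 0.2539]
eef_rot: [-179.9, -0.1, -68.1]
contact_force: [-0.3, 6.7, 13.0]
gripper_width: 0.0197
```

```bash
python3 - <<'E'
from h import *
wh(); snap("side","s28");im=cv2.imread("pics/s28.png")
cv2.imwrite("pics/c43.png",cv2.resize(im[145:225,255:325],None,fx=8,fy=7,interpolation=cv2.INTER_CUBIC))
circplan(-68,-158,15,-68.1)
E
```

```text
t 49.67 r 0.0511 ang -67.2 z 0.2539 yaw -68.1 Fcw -2.3 Frad -6.3 Fz 13.0 w 19.7
[[1.4,-0.2,1.2,0,0],[1.4,-0.4,1.2,0,0],[1.4,-0.8,1.0,0,0],[1.4,-1.0,0.8,0,0],[1.4,-1.1,0.4,0,0],[1.4,-1.3,0.2,0,0]]
end [ 0.55434156 -0.0841721 ] 6
```

View pics/c43.png

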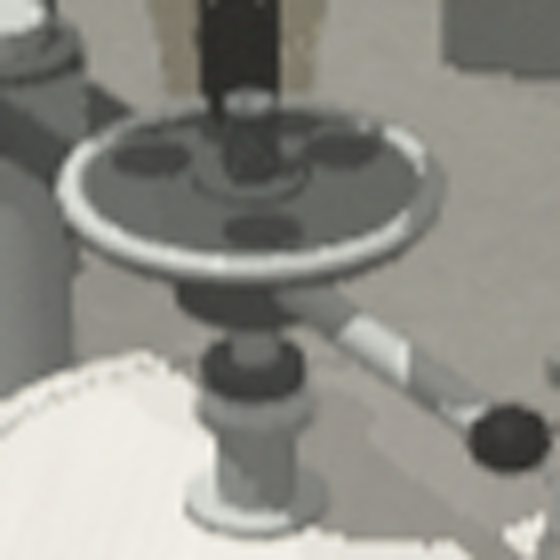

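>>> {"name": "servo_tool", "arguments": {
  "steps": [
    [1.4,-0.2,1.2,0,0],
    [1.4,-0.4,1.2,0,0],
    [1.4,-0.8,1.0,0,0],
    [1.4,-1.0,0.8,0,0],
    [1.4,-1.1,0.4,0,0],
    [1.4,-1.3,0.2,0,0]
  ]
}}

```text
time_s: 50.48
tcp_pos: [0.5556, -0.0865, 0.2539]
eef_rot: [-179.9, -0.1, -68.1]
contact_force: [4.6, -0.5, 7.0]
gripper_width: 0.0198
```

```bash
python3 - <<'E'
from h import *
wh(); snap("side","s29");im=cv2.imread("pics/s29.png")
cv2.imwrite("pics/c44.png",cv2.resize(im[145:225,255:325],None,fx=8,fy=7,interpolation=cv2.INTER_CUBIC))
circplan(202,112,15,-68.1)
E
```

```text
t 50.48 r 0.0478 ang -154.9 z 0.2539 yaw -68.1 Fcw -2.4 Frad -4.0 Fz 7.0 w 19.8
[[1.4,-1.2,-0.2,0,0],[1.4,-1.2,-0.4,0,0],[1.4,-1.0,-0.8,0,0],[1.4,-0.8,-1.0,0,0],[1.4,-0.4,-1.1,0,0],[1.4,-0.2,-1.3,0,0]]
end [ 0.5809279  -0.02184156] 6
```

View pics/c44.png

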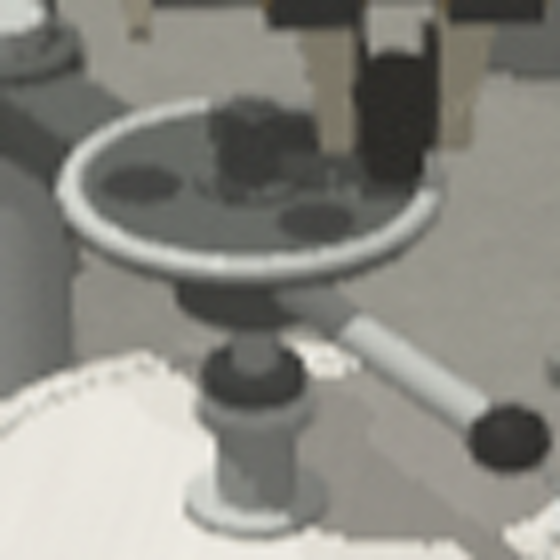

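>>> {"name": "servo_tool", "arguments": {
  "steps": [
    [1.4,-1.2,-0.2,0,0],
    [1.4,-1.2,-0.4,0,0],
    [1.4,-1.0,-0.8,0,0],
    [1.4,0,0,0,0]
  ]
}}

```text
time_s: 51.02
tcp_pos: [0.5567, -0.0487, 0.2539]
eef_rot: [-179.9, -0.1, -68.0]
contact_force: [0.2, 1.5, 8.8]
gripper_width: 0.0197
```

```bash
python3 - <<'E'
from h import *
wh()
E
```

```text
t 51.02 r 0.0457 ang 157.4 z 0.2539 yaw -68.0 Fcw 1.5 Frad 0.4 Fz 8.8 w 19.7
```

>>> {"name": "servo_tool", "arguments": {
  "steps": [
    [1.4,-0.8,-1.0,0,0],
    [1.4,-0.4,-1.1,0,0],
    [1.4,-0.2,-1.3,0,0],
    [1.4,0,0,0,0]
  ]
}}

```text
time_s: 51.52
tcp_pos: [0.5833, -0.0238, 0.2539]
eef_rot: [-179.9, -0.1, -68.1]
contact_force: [1.6, -1.4, 9.1]
gripper_width: 0.0193
```

```bash
python3 - <<'E'
from h import *
wh(); snap("side","s30");im=cv2.imread("pics/s30.png")
cv2.imwrite("pics/c45.png",cv2.resize(im[145:225,255:325],None,fx=8,fy=7,interpolation=cv2.INTER_CUBIC))
E
```

```text
t 51.52 r 0.0453 ang 110.1 z 0.2539 yaw -68.1 Fcw 1.0 Frad -1.8 Fz 9.1 w 19.3
```

View pics/c45.png

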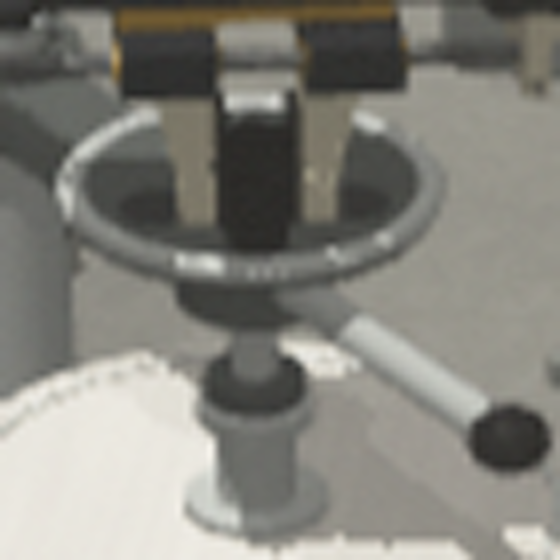

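```bash
python3 - <<'E'
from h import *
d=np.array([-.316,.949])
for z in(.142,.144,.146,.15): 
    f=proj("side",[*(W+.018*d),z]); print(z,f,"crop y",(f[1]-145)*7)
f=proj("side",[*(W+.021*d),.142]);print("head",f,(f[1]-145)*7)
circplan(112,52,10,-68.1)
E
```

```text
0.142 [286.20200708 204.71890081] crop y 418.0323056868417
0.144 [286.19265635 204.12069265] crop y 413.84484858232645
0.146 [286.18328942 203.5214484 ] crop y 409.650138817123
0.15 [286.1645068  202.31984083] crop y 401.2388858043906
head [286.21120763 205.33464665] 422.342526573869
[[1.4,0.1,-0.8,0,0],[1.4,0.2,-0.8,0,0],[1.4,0.3,-0.8,0,0],[1.4,0.5,-0.7,0,0],[1.4,0.6,-0.6,0,0],[1.4,0.7,-0.5,0,0]]
end [ 0.62873971 -0.02839776] 6
```

>>> {"name": "servo_tool", "arguments": {
  "steps": [
    [1.4,0.1,-0.8,0,0],
    [1.4,0.2,-0.8,0,0],
    [1.4,0,0,0,0]
  ]
}}

```text
time_s: 51.95
tcp_pos: [0.5989, -0.0207, 0.254]
eef_rot: [-179.9, -0.1, -68.1]
contact_force: [1.3, -0.8, 8.7]
gripper_width: 0.0193
```

```bash
python3 - <<'E'
from h import *
wh()
E
```

```text
t 51.95 r 0.0456 ang 89.9 z 0.254 yaw -68.1 Fcw 1.3 Frad -0.8 Fz 8.7 w 19.3
```

>>> {"name": "servo_tool", "arguments": {
  "steps": [
    [1.4,0.3,-0.8,0,0],
    [1.4,0.5,-0.7,0,0],
    [1.4,0,0,0,0]
  ]
}}

```text
time_s: 52.32
tcp_pos: [0.6155, -0.0231, 0.254]
eef_rot: [-180.0, -0.1, -68.1]
contact_force: [0.9, -2.2, 9.6]
gripper_width: 0.0197
```

```bash
python3 - <<'E'
from h import *
wh()
E
```

```text
t 52.33 r 0.0463 ang 68.9 z 0.254 yaw -68.1 Fcw 1.6 Frad -1.7 Fz 9.6 w 19.7
```

>>> {"name": "servo_tool", "arguments": {
  "steps": [
    [1.4,0.6,-0.6,0,0],
    [1.4,0.7,-0.5,0,0],
    [1.4,0,0,0,0]
  ]
}}

```text
time_s: 52.7
tcp_pos: [0.6303, -0.0311, 0.254]
eef_rot: [-180.0, -0.1, -68.1]
contact_force: [0.2, -3.3, 9.1]
gripper_width: 0.0198
```

```bash
python3 - <<'E'
from h import *
wh(); circplan(52,2,10,-68.1)
snap("side","s31");im=cv2.imread("pics/s31.png")
cv2.imwrite("pics/c46.png",cv2.resize(im[145:225,255:325],None,fx=8,fy=7,interpolation=cv2.INTER_CUBIC))
E
```

```text
t 52.7 r 0.0472 ang 48.2 z 0.254 yaw -68.1 Fcw 2.3 Frad -2.3 Fz 9.1 w 19.8
[[1.4,0.8,-0.4,0,0],[1.4,0.8,-0.2,0,0],[1.4,0.8,-0.0,0,0],[1.4,0.8,0.0,0,0],[1.4,0.8,0.2,0,0]]
end [ 0.64698261 -0.06409698] 5
```

View pics/c46.png

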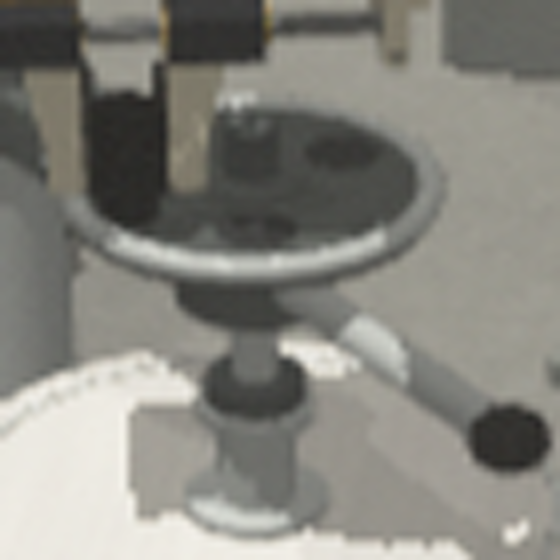

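>>> {"name": "servo_tool", "arguments": {
  "steps": [
    [1.4,0.8,-0.4,0,0],
    [1.4,0.8,-0.2,0,0],
    [1.4,0,0,0,0]
  ]
}}

```text
time_s: 53.12
tcp_pos: [0.6414, -0.0438, 0.254]
eef_rot: [180.0, -0.1, -68.1]
contact_force: [-1.4, -1.4, 10.8]
gripper_width: 0.0195
```

```bash
python3 - <<'E'
from h import *
wh()
E
```

```text
t 53.12 r 0.0482 ang 27.8 z 0.254 yaw -68.1 Fcw 0.6 Frad -1.9 Fz 10.8 w 19.5
```

>>> {"name": "servo_tool", "arguments": {
  "steps": [
    [1.4,0.8,0,0,0],
    [1.4,0,0,0,0],
    [1.4,0,0,0,0]
  ]
}}

```text
time_s: 53.5
tcp_pos: [0.6448, -0.0506, 0.254]
eef_rot: [-179.9, -0.1, -68.1]
contact_force: [0.7, -0.0, 9.4]
gripper_width: 0.0197
```

```bash
python3 - <<'E'
from h import *
wh()
E
```

```text
t 53.5 r 0.0486 ang 18.9 z 0.254 yaw -68.1 Fcw 0.3 Frad 0.6 Fz 9.4 w 19.7
```

>>> {"name": "servo_tool", "arguments": {
  "steps": [
    [1.4,0.8,0,0,0],
    [1.4,0,0,0,0]
  ]
}}

```text
time_s: 53.75
tcp_pos: [0.6472, -0.0579, 0.254]
eef_rot: [-180.0, -0.0, -68.1]
contact_force: [-2.9, 0.9, 11.5]
gripper_width: 0.0197
```

```bash
python3 - <<'E'
from h import *
wh()
E
```

```text
t 53.75 r 0.0491 ang 9.9 z 0.254 yaw -68.1 Fcw -1.4 Frad -2.7 Fz 11.5 w 19.7
```

>>> {"name": "servo_tool", "arguments": {
  "steps": [
    [1.4,0.8,0.2,0,0],
    [1.4,0,0,0,0]
  ]
}}

```text
time_s: 54.0
tcp_pos: [0.6483, -0.0655, 0.254]
eef_rot: [-180.0, 0.0, -68.1]
contact_force: [-2.2, 3.9, 11.8]
gripper_width: 0.0196
```

```bash
python3 - <<'E'
from h import *
wh();snap("side","s32");im=cv2.imread("pics/s32.png")
cv2.imwrite("pics/c47.png",cv2.resize(im[145:225,255:325],None,fx=8,fy=7,interpolation=cv2.INTER_CUBIC))
E
```

```text
t 54.0 r 0.0495 ang 0.9 z 0.254 yaw -68.1 Fcw -4.0 Frad -2.1 Fz 11.8 w 19.6
```

View pics/c47.png

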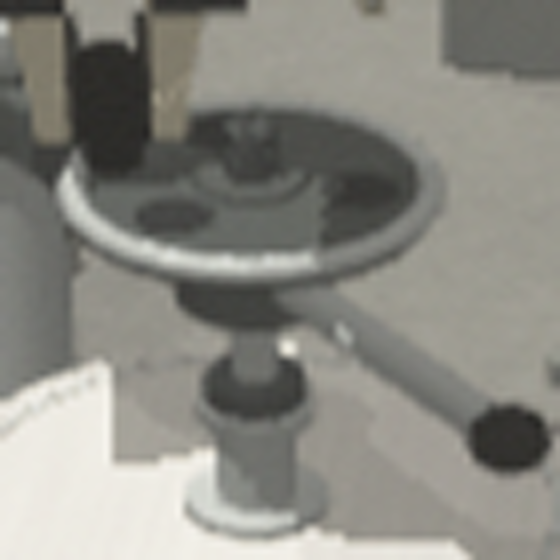

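>>> {"name": "servo_tool", "arguments": {
  "steps": [
    [1.4,0.4,0.1,0,0],
    [1.4,0,0,0,0]
  ]
}}

```text
time_s: 54.3
tcp_pos: [0.6485, -0.069, 0.254]
eef_rot: [-180.0, 0.1, -68.1]
contact_force: [-3.6, 6.9, 12.3]
gripper_width: 0.0196
```

```bash
python3 - <<'E'
from h import *
wh()
E
```

```text
t 54.3 r 0.0498 ang -3.1 z 0.254 yaw -68.1 Fcw -6.7 Frad -4.0 Fz 12.3 w 19.6
```

>>> {"name": "servo_tool", "arguments": {
  "steps": [
    [1.4,0.4,0.1,0,0],
    [1.4,0,0,0,0]
  ]
}}

```text
time_s: 54.55
tcp_pos: [0.6485, -0.0728, 0.254]
eef_rot: [180.0, 0.1, -68.1]
contact_force: [-6.2, 7.4, 14.8]
gripper_width: 0.0197
```

```bash
python3 - <<'E'
from h import *
wh()
E
```

```text
t 54.55 r 0.0501 ang -7.4 z 0.254 yaw -68.1 Fcw -6.5 Frad -7.1 Fz 14.8 w 19.7
```

```bash
python3 - <<'E'
from h import *
wh();snap("side","s33");snap("top","t33");im=cv2.imread("pics/s33.png")
cv2.imwrite("pics/c48.png",cv2.resize(im[145:225,255:325],None,fx=8,fy=7,interpolation=cv2.INTER_CUBIC))
im=cv2.imread("pics/t33.png")
cv2.imwrite("pics/c49.png",cv2.resize(im[150:250,320:430],None,fx=5,fy=5,interpolation=cv2.INTER_CUBIC))
E
```

```text
t 54.55 r 0.0501 ang -7.4 z 0.254 yaw -68.1 Fcw -6.5 Frad -7.1 Fz 14.8 w 19.7
```

View pics/c48.png

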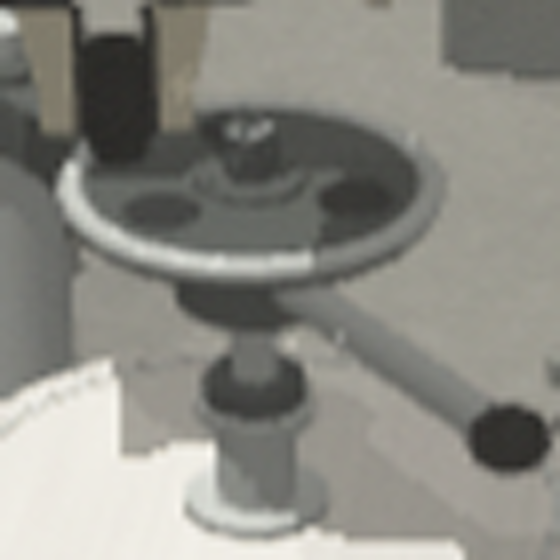

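View pics/c49.png

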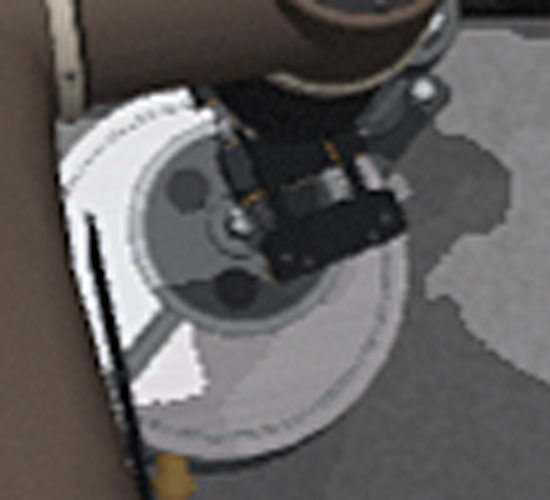

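```bash
python3 - <<'E'
from h import *
for nm,px,z in(("top",(269.4,151.2),.292),("mid",(269.6,159),.27),("s30 top",(255+258/8,145+102/7),.292),("initial s24 top",(286.9+.0,145+145/7),.292)):
    p=onz("side",px,z)[:2]-W; print(nm,p,np.hypot(*p),np.degrees(np.arctan2(p[1],p[0])))
# holes in side s33 : (163,210),(360,195) in crop; s24 holes: (155,205),(350,200)
for nm,c in(("s33",[(163,210),(360,195)]),("s24",[(155,205),(350,200)])):
  for a,b in c:
    p=onz("side",(255+a/8,145+b/7),.242)[:2]-W; print(nm,p.round(4),np.hypot(*p).round(4),np.degrees(np.arctan2(p[1],p[0])).round(1))
E
```

```text
top [0.04363145 0.00153275] 0.04365836594932128 2.0119396041409696
mid [0.04307061 0.00371174] 0.04323025016159322 4.925464737795631
s30 top [-0.01455181  0.02947961] 0.03287556432948806 116.27199139409475
initial s24 top [-0.02323984  0.05934333] 0.06373162848900887 111.3861382968967
s33 [0.0178 0.0326] 0.0371 61.3
s33 [-0.0408  0.0027] 0.0409 176.3
s24 [0.0215 0.0299] 0.0369 54.3
s24 [-0.0387  0.0072] 0.0393 169.5
```

>>> {"name": "servo_tool", "arguments": {
  "steps": [
    [1.4,0.3,0.1,0,0],
    [1.4,0,0,0,0]
  ],
  "squeeze": 20
}}

```text
time_s: 54.9
tcp_pos: [0.6482, -0.0756, 0.254]
eef_rot: [179.9, 0.1, -68.0]
contact_force: [-8.3, 8.7, 15.0]
gripper_width: 0.0198
```

```bash
python3 - <<'E'
from h import *
wh();s=snap("side","s34")
def holes(f):
    g=cv2.cvtColor(cv2.imread(f),cv2.COLOR_BGR2GRAY)
    # sample ring at r=.040 on z=.242 by angle
    v=[]
    A=np.arange(20,240,2)
    for a in np.radians(A):
        q=[proj("side",[*(W+rr*np.array([np.cos(a),np.sin(a)])),.242]) for rr in(.035,.038,.041)]
        v.append(np.mean([cv2.getRectSubPix(g,(1,1),tuple(map(float,p)))[0,0] for p in q]))
    return A,np.array(v)
for f in("s24","s32","s33","s34"):
    A,v=holes(f"pics/{f}.png"); print(f,[int(x) for x in v])
im=cv2.imread("pics/s34.png")
cv2.imwrite("pics/c50.png",cv2.resize(im[145:225,255:325],None,fx=8,fy=7,interpolation=cv2.INTER_CUBIC))
E
```

```text
t 54.9 r 0.0503 ang -10.6 z 0.254 yaw -68.0 Fcw -7.0 Frad -9.8 Fz 15.0 w 19.8
s24 [102, 101, 100, 98, 94, 91, 87, 82, 78, 74, 72, 71, 71, 71, 71, 71, 71, 71, 70, 70, 70, 71, 71, 72, 75, 79, 84, 90, 96, 100, 101, 102, 102, 102, 103, 103, 103, 94, 71, 54, 49, 46, 47, 47, 47, 47, 47, 46, 45, 44, 45, 46, 48, 55, 65, 74, 79, 81, 82, 83, 85, 85, 84, 83, 82, 80, 77, 73, 70, 68, 68, 68, 69, 69, 69, 69, 69, 69, 69, 70, 70, 72, 76, 80, 85, 89, 92, 96, 99, 101, 101, 102, 102, 102, 102, 102, 102, 102, 102, 101, 102, 102, 101, 101, 101, 101, 101, 101, 101, 100]
s32 [75, 80, 86, 90, 93, 97, 100, 103, 103, 102, 101, 98, 94, 89, 84, 78, 74, 71, 71, 71, 71, 72, 71, 71, 70, 70, 70, 69, 69, 69, 72, 76, 81, 88, 93, 98, 101, 103, 104, 104, 104, 104, 103, 103, 104, 105, 104, 104, 103, 103, 104, 104, 103, 103, 102, 102, 103, 104, 104, 103, 103, 101, 98, 94, 87, 80, 76, 74, 74, 71, 68, 66, 65, 63, 61, 58, 57, 56, 56, 55, 55, 55, 55, 55, 56, 56, 56, 57, 57, 58, 61, 64, 67, 70, 72, 74, 76, 77, 77, 77, 77, 77, 76, 76, 75, 75, 76, 77, 77, 76]
s33 [93, 96, 100, 102, 102, 101, 100, 97, 93, 88, 83, 78, 74, 72, 71,
[... 192 characters left out ...]
5, 105, 104, 104, 104, 101, 97, 94, 89, 83, 76, 70, 65, 62, 60, 58, 57, 56, 56, 56, 56, 56, 56, 56, 56, 56, 56, 57, 57, 58, 60, 62, 64, 67, 68, 70, 72, 73, 73, 72, 72, 72, 73, 73, 73, 74, 74, 75, 75, 76, 76, 77, 77, 77]
s34 [102, 102, 102, 101, 99, 97, 94, 89, 85, 80, 76, 73, 71, 71, 71, 71, 72, 72, 72, 71, 71, 70, 70, 70, 71, 74, 78, 83, 91, 98, 101, 103, 104, 103, 103, 103, 104, 104, 104, 104, 104, 104, 104, 105, 104, 104, 104, 104, 104, 104, 104, 103, 103, 104, 103, 103, 104, 105, 105, 104, 104, 101, 98, 93, 89, 82, 75, 68, 64, 60, 57, 56, 55, 55, 55, 55, 56, 57, 57, 56, 56, 56, 57, 58, 59, 62, 64, 66, 68, 70, 71, 71, 72, 72, 72, 72, 73, 73, 74, 74, 75, 75, 75, 75, 76, 76, 77, 76, 77, 77]
```

View pics/c50.png

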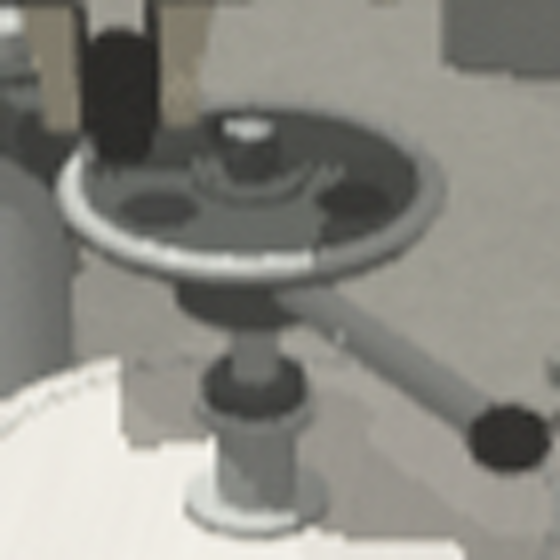

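>>> {"name": "servo_tool", "arguments": {
  "steps": [
    [1.4,0.3,0.1,0,0],
    [1.4,0.3,0.1,0,0],
    [1.4,0,0,0,0]
  ]
}}

```text
time_s: 55.32
tcp_pos: [0.6473, -0.0812, 0.254]
eef_rot: [179.8, 0.2, -68.0]
contact_force: [-13.9, 13.4, 18.3]
gripper_width: 0.0197
```

```bash
cat >> h.py <<'E'
def hole(f,lo,hi,th=87):
    g=cv2.cvtColor(cv2.imread(f),cv2.COLOR_BGR2GRAY); v=[];A=np.arange(lo,hi,1.)
    for a in np.radians(A):
        q=[proj("side",[*(W+rr*np.array([np.cos(a),np.sin(a)])),.242]) for rr in(.035,.038,.041)]
        v.append(np.mean([cv2.getRectSubPix(g,(1,1),tuple(map(float,p)))[0,0] for p in q]))
    v=np.array(v); return A[v<th].min(),A[v<th].max(),A[v<th].mean()
E
python3 - <<'E'
from h import *
wh();s=snap("side","s35")
for f in("s33","s34","s35"): print(hole(f"pics/{f}.png",24,95))
E
```

```text
t 55.33 r 0.0508 ang -17.1 z 0.254 yaw -68.0 Fcw -8.7 Frad -17.3 Fz 18.3 w 19.7
(np.float64(39.0), np.float64(76.0), np.float64(57.5))
(np.float64(36.0), np.float64(75.0), np.float64(55.5))
(np.float64(29.0), np.float64(68.0), np.float64(48.5))
```

>>> {"name": "servo_tool", "arguments": {
  "steps": [
    [1.4,-0.1,0.3,0,0],
    [1.4,0,0.1,0,0],
    [1.4,0,0,0,0]
  ]
}}

```text
time_s: 55.75
tcp_pos: [0.6469, -0.0814, 0.254]
eef_rot: [-179.8, 0.1, -68.0]
contact_force: [0.5, 11.5, 12.1]
gripper_width: 0.0195
```

```bash
python3 - <<'E'
from h import *
wh();s=snap("side","s36")
for f in("s35","s36"): print(hole(f"pics/{f}.png",20,95))
E
```

```text
t 55.75 r 0.0504 ang -17.5 z 0.254 yaw -68.0 Fcw -11.1 Frad -3.0 Fz 12.1 w 19.5
(np.float64(29.0), np.float64(68.0), np.float64(48.5))
(np.float64(28.0), np.float64(68.0), np.float64(48.0))
```

>>> {"name": "servo_tool", "arguments": {
  "steps": [
    [1.4,-0.1,-0.1,0,0],
    [2.6,0,0,0,0],
    [2.7,0,0,0,0],
    [2.7,0,0,0,0],
    [2.7,0,0,-3,0],
    [2.7,0,0,-4,0],
    [2.7,0,0,-3,0]
  ]
}}

```text
time_s: 56.68
tcp_pos: [0.6459, -0.0838, 0.3537]
eef_rot: [179.9, 0.0, -68.1]
contact_force: [1.1, -0.9, -0.4]
gripper_width: 0.0272
```

>>> {"name": "servo_tool", "arguments": {
  "steps": [
    [2.7,4,0,-2,0],
    [2.7,5,0,0,0],
    [2.7,5,4,0,0],
    [2.7,2,5,0,0],
    [2.7,0,5,0,0],
    [2.7,0,5,0,0],
    [2.7,0,0,0,0]
  ]
}}

```text
time_s: 57.55
tcp_pos: [0.5269, -0.3027, 0.3737]
eef_rot: [-180.0, -0.0, -68.3]
contact_force: [0.3, -0.2, 0.0]
gripper_width: 0.0274
```

```bash
python3 - <<'E'
from h import *
st();s=snap("side","s37");t=snap("top","t37")
print(hole("pics/s37.png",20,95))
g=cv2.cvtColor(t,cv2.COLOR_RGB2GRAY)
print("wheel",radial(g,(368,195.5),.048,.075,.242,-1))
E
```

```text
57.55 [ 0.5269 -0.3027  0.3737] [-180.    -0.   -68.3] [ 0.3 -0.2  0. ] 27.4 [-11.5  11.    6.3   0.  -85.3  33.2]
(np.float64(20.0), np.float64(94.0), np.float64(52.06818181818182))
wheel ((array([ 0.59842379, -0.06675005]), np.float64(0.06221662043762276), np.float64(0.0019051802787988514)), 37)
```

View pics/s37.png

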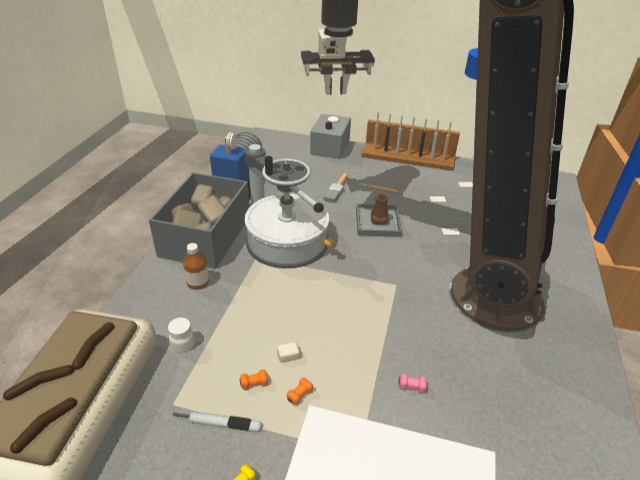

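View pics/t37.png

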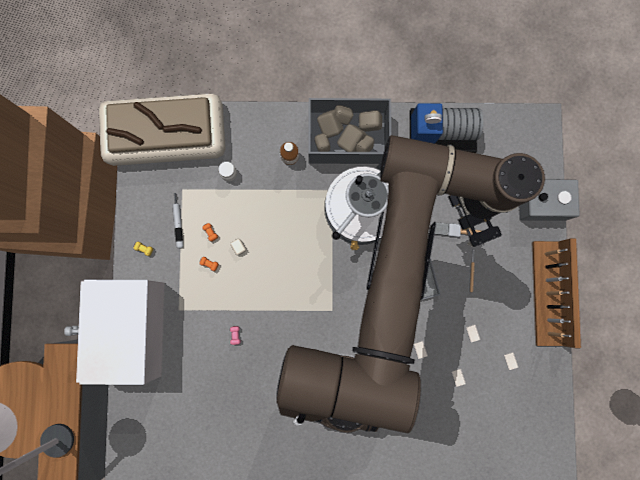

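```bash
python3 - <<'E'
from h import *
im=cv2.imread("pics/s37.png")
cv2.imwrite("pics/c51.png",cv2.resize(im[145:225,255:325],None,fx=8,fy=7,interpolation=cv2.INTER_CUBIC))
im=cv2.imread("pics/t37.png")
cv2.imwrite("pics/c52.png",cv2.resize(im[150:250,320:400],None,fx=6,fy=6,interpolation=cv2.INTER_CUBIC))
E
```

```text
(no output)
```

View pics/c51.png

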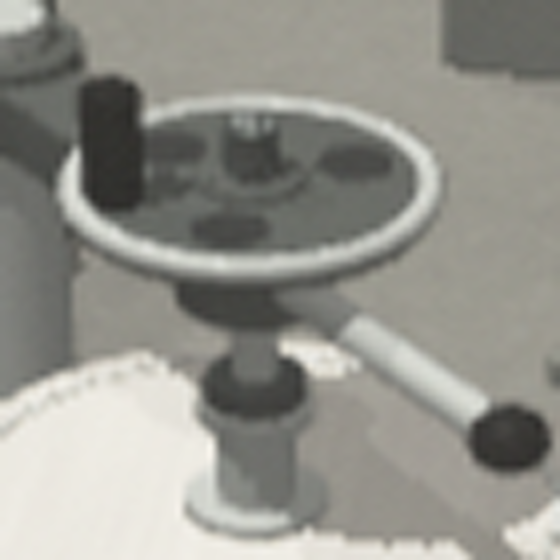

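View pics/c52.png

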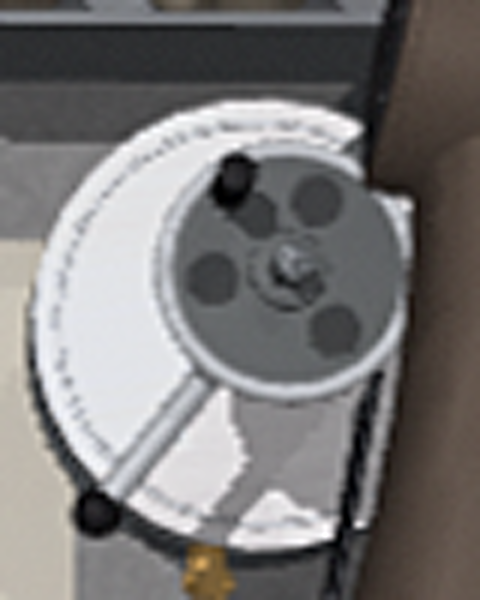

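```bash
python3 - <<'E'
from h import *
p=onz("top",(320+237/6,150+175/6),.292)[:2];d=p-W;print(p,d,np.hypot(*d),np.degrees(np.arctan2(d[1],d[0])))
print(two((320+237/6,150+175/6),(255+110/8,145+82/7)))
A=np.radians(np.arange(0,360,1))
for f in ("t24","t37"):
    g=cv2.cvtColor(cv2.imread(f"pics/{f}.png"),cv2.COLOR_BGR2GRAY); v=[]
    for a in A:
        v.append(np.mean([cv2.getRectSubPix(g,(1,1),tuple(map(float,proj("top",[*(W+q*np.array([np.cos(a),np.sin(a)])),.242]))))[0,0] for q in(.036,.039,.042)]))
    v=np.array(v); m=v<75; e=np.where(np.diff(m.astype(int))!=0)[0]; print(f,e.tolist())
E
```

```text
[ 0.63347036 -0.03851416] [0.03467036 0.02778584] 0.04443069954035505 38.70970472081783
(array([ 0.63433725, -0.03847319,  0.29081058]), np.float64(0.001238736641694552))
t24 [32, 67, 85, 146, 151, 187, 271, 308]
t37 [18, 48, 78, 114, 199, 234, 320, 354]
```

```bash
python3 - <<'E'
from h import *
plan([(.6363,-.0363,.345,25,12)],4)
E
```

```text
[[4,-1.7,-1.6,0.2,-8],[4,-1.5,-1.9,0.3,-8],[4,-1.2,-2.1,0.2,-7],[4,-0.9,-2.2,0.2,-8],[4,-0.7,-2.3,0.3,-8],[4,-0.3,-2.3,0.2,-8],[4,0.1,-2.4,0.2,-7],[4,0.3,-2.4,0.2,-8]]
[[4,0.6,-2.3,0.3,-8],[4,1.0,-2.2,0.2,-8],[4,1.2,-2.0,0.2,-7],[4,1.5,-1.8,0.3,-8]]
end [ 0.6361 -0.0367  0.3447] 24.8 12
```

>>> {"name": "servo_tool", "arguments": {
  "steps": [
    [4,-1.7,-1.6,0.2,-8],
    [4,-1.5,-1.9,0.3,-8],
    [4,-1.2,-2.1,0.2,-7],
    [4,-0.9,-2.2,0.2,-8],
    [4,-0.7,-2.3,0.3,-8],
    [4,-0.3,-2.3,0.2,-8],
    [4,0.1,-2.4,0.2,-7],
    [4,0.3,-2.4,0.2,-8]
  ]
}}

```text
time_s: 58.65
tcp_pos: [0.6022, -0.1226, 0.3535]
eef_rot: [180.0, 0.1, -5.8]
contact_force: [0.2, -0.3, -0.4]
gripper_width: 0.04
```

>>> {"name": "servo_tool", "arguments": {
  "steps": [
    [4,0.6,-2.3,0.3,-8],
    [4,1.0,-2.2,0.2,-8],
    [4,1.2,-2.0,0.2,-7],
    [4,1.5,-1.8,0.3,-8],
    [4,0,0,0,0],
    [4,0,0,0,0]
  ]
}}

```text
time_s: 59.4
tcp_pos: [0.6367, -0.036, 0.344]
eef_rot: [-180.0, 0.1, 24.8]
contact_force: [-0.4, 0.2, 0.4]
gripper_width: 0.0403
```

```bash
python3 - <<'E'
from h import *
st();wh();s=snap("side","s38")
im=cv2.imread("pics/s38.png")
cv2.imwrite("pics/c53.png",cv2.resize(im[80:230,220:350],None,fx=4.5,fy=4,interpolation=cv2.INTER_CUBIC))
E
```

```text
59.4 [ 0.6367 -0.036   0.344 ] [-1.80e+02  1.00e-01  2.48e+01] [-0.4  0.2  0.4] 40.3 [ 14.3  14.3   6.9   0.  -82.7 100.5]
t 59.4 r 0.0485 ang 38.7 z 0.344 yaw 24.8 Fcw -0.4 Frad -0.2 Fz 0.4 w 40.3
```

View pics/c53.png

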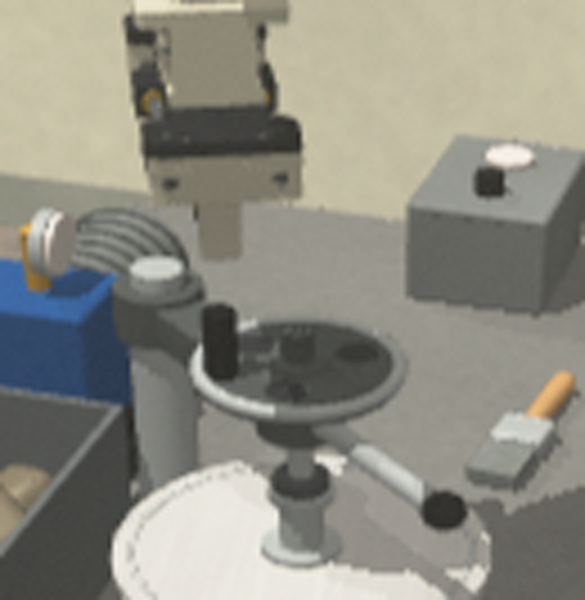

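Aligned over the crank. Descend and grip lightly.

>>> {"name": "servo_tool", "arguments": {
  "steps": [
    [4,0,0,3,0],
    [4,0,0,3.5,0],
    [4,0,0,2.5,0],
    [4,0,0,0,0],
    [2.4,0,0,0,0],
    [1.4,0,0,0,0],
    [1.4,0,0,0,0]
  ],
  "squeeze": 15
}}

```text
time_s: 60.32
tcp_pos: [0.637, -0.0364, 0.2561]
eef_rot: [180.0, -0.1, 24.9]
contact_force: [-0.3, 0.2, 2.5]
gripper_width: 0.0197
```

```bash
python3 - <<'E'
from h import *
wh();circplan(38.7,11.7,9,24.8)
E
```

```text
t 60.33 r 0.0486 ang 38.0 z 0.2561 yaw 24.9 Fcw -0.4 Frad -0.1 Fz 2.5 w 19.7
[[1.4,0.1,0.6,0,0],[1.4,0.0,0.5,0,0],[1.4,0.0,0.6,0,0],[1.4,-0.1,0.5,0,0]]
end [ 0.64548861 -0.05625946] 4
```

>>> {"name": "servo_tool", "arguments": {
  "steps": [
    [1.4,0.1,0.6,0,0],
    [1.4,0,0.5,0,0],
    [1.4,0,0.6,0,0],
    [1.4,-0.1,0.5,0,0],
    [1.4,0,0,0,0],
    [1.4,0,0,0,0]
  ]
}}

```text
time_s: 61.08
tcp_pos: [0.6459, -0.0567, 0.2561]
eef_rot: [180.0, -0.0, 24.9]
contact_force: [-3.6, 1.4, 7.0]
gripper_width: 0.0196
```

```bash
python3 - <<'E'
from h import *
wh();s=snap("side","s39"); print(hole("pics/s39.png",30,110))
E
```

```text
t 61.08 r 0.048 ang 11.6 z 0.2561 yaw 24.9 Fcw -2.1 Frad -3.3 Fz 7.0 w 19.6
(np.float64(30.0), np.float64(109.0), np.float64(69.5))
```

>>> {"name": "servo_tool", "arguments": {
  "steps": [
    [1.4,0,0.3,0,0],
    [1.4,0,0,0,0],
    [1.4,0,0,0,0]
  ]
}}

```text
time_s: 61.5
tcp_pos: [0.6463, -0.059, 0.2561]
eef_rot: [-180.0, 0.0, 24.9]
contact_force: [-7.0, 4.0, 9.5]
gripper_width: 0.0192
```

```bash
python3 - <<'E'
from h import *
wh()
E
```

```text
t 61.5 r 0.0481 ang 8.7 z 0.2561 yaw 24.9 Fcw -5.0 Frad -6.3 Fz 9.5 w 19.2
```

>>> {"name": "servo_tool", "arguments": {
  "steps": [
    [1.4,0,-0.1,0,0],
    [1.4,0,0,0,0],
    [2.6,0,0,0,0],
    [3.8,0,0,0,0],
    [3.8,0,0,0,0]
  ]
}}

```text
time_s: 62.12
tcp_pos: [0.6466, -0.0583, 0.2545]
eef_rot: [180.0, 0.0, 24.9]
contact_force: [-0.6, 0.7, 0.3]
gripper_width: 0.0363
```

```bash
python3 - <<'E'
from h import *
wh();s=snap("side","s40")
im=cv2.imread("pics/s40.png")
cv2.imwrite("pics/c54.png",cv2.resize(im[145:225,255:325],None,fx=8,fy=7,interpolation=cv2.INTER_CUBIC))
E
```

```text
t 62.12 r 0.0485 ang 9.4 z 0.2545 yaw 24.9 Fcw -0.8 Frad -0.5 Fz 0.3 w 36.3
```

View pics/c54.png

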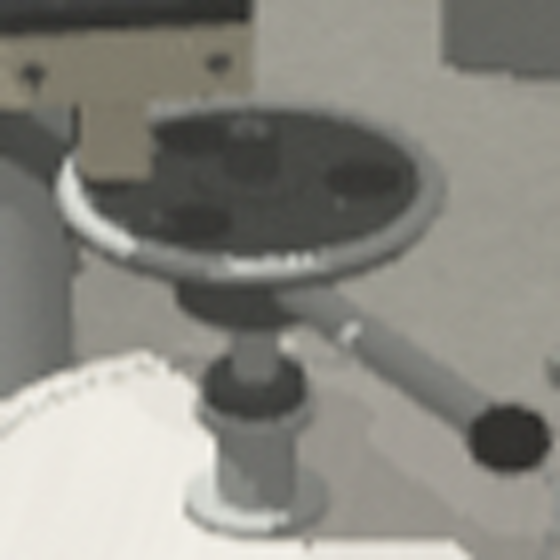

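Now lift straight up, then check before moving away.

>>> {"name": "servo_tool", "arguments": {
  "steps": [
    [3.8,0,0,-2,0],
    [3.8,0,0,-4,0],
    [3.8,0,0,-4,0],
    [3.8,0,0,-2,0],
    [3.8,0,0,0,0]
  ]
}}

```text
time_s: 62.8
tcp_pos: [0.6473, -0.0585, 0.3764]
eef_rot: [179.9, -0.2, 24.9]
contact_force: [-0.5, -0.5, 0.3]
gripper_width: 0.0379
```

>>> {"name": "servo_tool", "arguments": {
  "steps": [
    [3.8,-5,0,0,0],
    [3.8,-5,-5,0,0],
    [3.8,-3,-5,0,0],
    [3.8,0,-5,0,0],
    [3.8,0,-5,0,0],
    [3.8,0,-5,0,0],
    [3.8,0,0,0,0]
  ]
}}

```text
time_s: 63.68
tcp_pos: [0.4298, 0.1132, 0.3739]
eef_rot: [-180.0, 0.0, 25.1]
contact_force: [0.7, -0.3, -0.6]
gripper_width: 0.0379
```

```bash
python3 - <<'E'
from h import *
st();s=snap("side","s41");t=snap("top","t41")
A=np.radians(np.arange(0,360,1))
for f in ("t24","t37","t41"):
    g=cv2.cvtColor(cv2.imread(f"pics/{f}.png"),cv2.COLOR_BGR2GRAY); v=[]
    for a in A:
        v.append(np.mean([cv2.getRectSubPix(g,(1,1),tuple(map(float,proj("top",[*(W+q*np.array([np.cos(a),np.sin(a)])),.242]))))[0,0] for q in(.036,.039,.042)]))
    v=np.array(v); m=v<75; e=np.where(np.diff(m.astype(int))!=0)[0]; print(f,e.tolist())
im=cv2.imread("pics/t41.png")
cv2.imwrite("pics/c55.png",cv2.resize(im[150:250,310:420],None,fx=5,fy=5,interpolation=cv2.INTER_CUBIC))
im=cv2.imread("pics/s41.png")
cv2.imwrite("pics/c56.png",cv2.resize(im[135:275,225:415],None,fx=4,fy=4,interpolation=cv2.INTER_CUBIC))
E
```

```text
63.67 [0.4298 0.1132 0.3739] [-180.     0.    25.1] [ 0.7 -0.3 -0.6] 37.9 [ 40.3  -5.7 -11.3  -0.  -84.4  74.8]
t24 [32, 67, 85, 146, 151, 187, 271, 308]
t37 [18, 48, 78, 114, 199, 234, 320, 354]
t41 [31, 64, 101, 186, 220, 305, 340, 358]
```

View pics/c55.png

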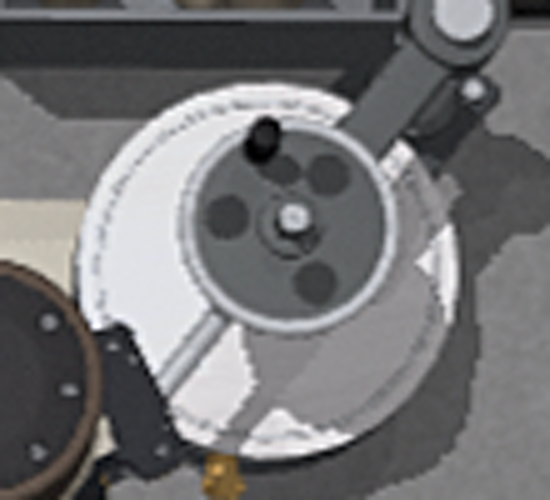

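View pics/c56.png

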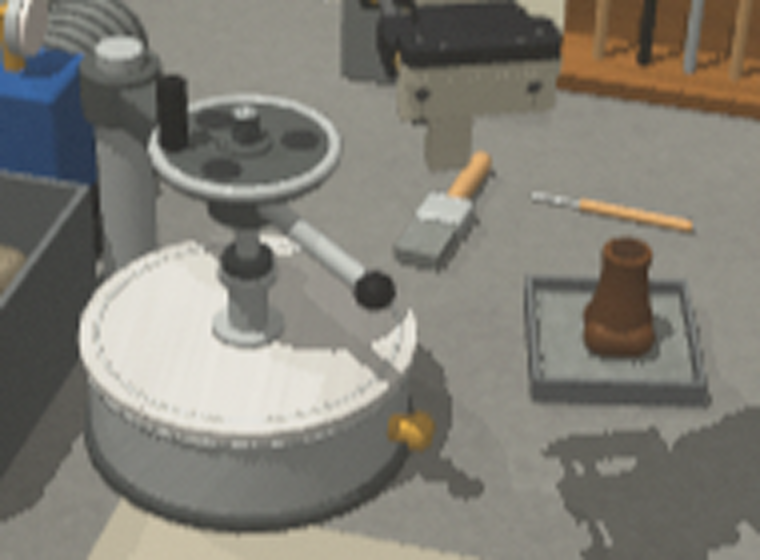

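>>> {"name": "servo_tool", "arguments": {
  "steps": [
    [3.8,0,0,0,0],
    [3.8,0,0,0,0],
    [3.8,0,0,0,0],
    [3.8,0,0,0,0],
    [3.8,0,0,0,0],
    [3.8,0,0,0,0],
    [3.8,0,0,0,0],
    [3.8,0,0,0,0]
  ]
}}

```text
time_s: 64.78
tcp_pos: [0.4312, 0.1112, 0.3748]
eef_rot: [-180.0, -0.0, 24.9]
contact_force: [0.3, -1.6, 0.1]
gripper_width: 0.0381
```

```bash
cat >> h.py <<'E'
def tholes(f):
    A=np.radians(np.arange(0,360,1)); g=cv2.cvtColor(cv2.imread(f"pics/{f}.png"),cv2.COLOR_BGR2GRAY); v=[]
    for a in A:
        v.append(np.mean([cv2.getRectSubPix(g,(1,1),tuple(map(float,proj("top",[*(W+q*np.array([np.cos(a),np.sin(a)])),.242]))))[0,0] for q in(.036,.039,.042)]))
    m=np.array(v)<75; print(f,np.where(np.diff(m.astype(int))!=0)[0].tolist())
def scrank(f):
    # dark crank blob in side view
    im=cv2.imread(f"pics/{f}.png"); g=cv2.cvtColor(im,cv2.COLOR_BGR2GRAY); m=(g<48).astype(np.uint8); z=np.zeros_like(m); z[148:185,258:275]=m[148:185,258:275]
    print(f,cv2.connectedComponentsWithStats(z)[2:])
E
python3 - <<'E'
from h import *
st();s=snap("side","s42");t=snap("top","t42"); tholes("t41");tholes("t42")
E
```

```text
64.78 [0.4312 0.1112 0.3748] [-180.    -0.    24.9] [ 0.3 -1.6  0.1] 38.1 [ 40.   -5.7 -11.2  -0.  -84.5  74.9]
t41 [31, 64, 101, 186, 220, 305, 340, 358]
t42 [31, 64, 101, 185, 220, 305, 340, 357]
```

```bash
python3 - <<'E'
from h import *
ims=[cv2.resize(cv2.imread(f"pics/{f}.png")[150:190,260:315],None,fx=6.5,fy=6.5,interpolation=cv2.INTER_CUBIC) for f in("s32","s39","s40","s42")]
cv2.imwrite("pics/c57.png",np.vstack([np.hstack(ims[:2]),np.hstack(ims[2:])]))
E
```

```text
(no output)
```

View pics/c57.png

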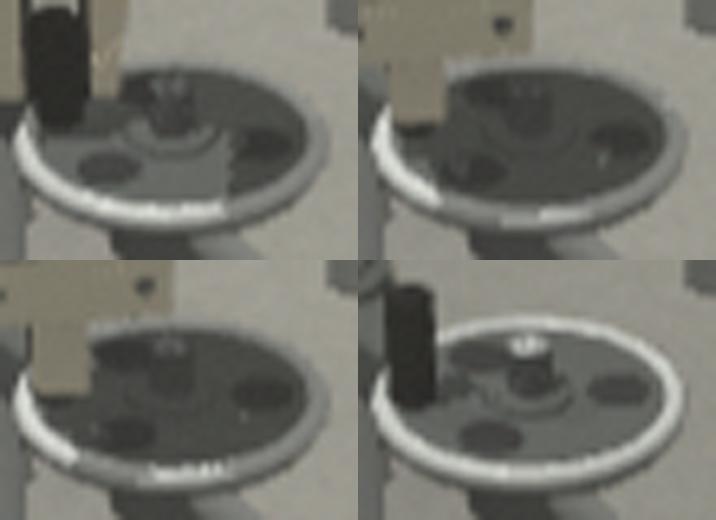

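```bash
python3 - <<'E'
from h import *
print(onz("top",(310+263/5,150+135/5),.292)[:2]-W)
p=onz("top",(310+263/5,150+135/5),.292)[:2]-W; print(np.degrees(np.arctan2(p[1],p[0])),np.hypot(*p))
plan([(.6421,-.0456,.345,20,6)],4)
E
```

```text
[0.04097243 0.01896412]
24.83708905239923 0.0451483957445647
[[4,2.1,3.8,0.5,1],[4,2.1,3.9,0.5,1],[4,2.3,3.7,0.5,0],[4,2.2,3.8,0.5,1],[4,2.3,3.7,0.5,1],[4,2.3,3.7,0.5,1]]
end [ 0.6416 -0.0454  0.3448] 19.9 6
```

>>> {"name": "servo_tool", "arguments": {
  "steps": [
    [4,2.1,3.8,0.5,1],
    [4,2.1,3.9,0.5,1],
    [4,2.3,3.7,0.5,0],
    [4,2.2,3.8,0.5,1],
    [4,2.3,3.7,0.5,1],
    [4,2.3,3.7,0.5,1],
    [4,0,0,0,0],
    [4,0,0,0,0]
  ]
}}

```text
time_s: 65.88
tcp_pos: [0.6415, -0.0456, 0.3443]
eef_rot: [-180.0, 0.1, 19.8]
contact_force: [-0.0, 0.6, 0.5]
gripper_width: 0.0399
```

>>> {"name": "servo_tool", "arguments": {
  "steps": [
    [4,0,0,3,0],
    [4,0,0,3.5,0],
    [4,0,0,2.5,0],
    [4,0,0,0,0],
    [2.4,0,0,0,0],
    [1.4,0,0,0,0],
    [1.4,0,0,0,0]
  ],
  "squeeze": 12
}}

```text
time_s: 66.75
tcp_pos: [0.6422, -0.0453, 0.2562]
eef_rot: [180.0, -0.1, 19.9]
contact_force: [-1.3, 0.2, 3.6]
gripper_width: 0.0198
```

```bash
python3 - <<'E'
from h import *
wh()
E
```

```text
t 66.75 r 0.0482 ang 25.8 z 0.2562 yaw 19.9 Fcw -0.7 Frad -1.1 Fz 3.6 w 19.8
```

>>> {"name": "servo_tool", "arguments": {
  "steps": [
    [1.4,0,0.4,0,0],
    [1.4,0,0.4,0,0],
    [1.4,0,0.3,0,0],
    [1.4,0,0,0,0],
    [1.4,0,0,0,0]
  ]
}}

```text
time_s: 67.38
tcp_pos: [0.6455, -0.0556, 0.2562]
eef_rot: [-180.0, -0.1, 19.9]
contact_force: [-3.2, 3.2, 7.4]
gripper_width: 0.02
```

```bash
python3 - <<'E'
from h import *
wh()
E
```

```text
t 67.38 r 0.0479 ang 12.9 z 0.2562 yaw 19.9 Fcw -3.8 Frad -2.4 Fz 7.4 w 20.0
```

>>> {"name": "servo_tool", "arguments": {
  "steps": [
    [1.4,0,-0.1,0,0],
    [1.4,0,0,0,0],
    [1.4,0,0,0,0]
  ]
}}

```text
time_s: 67.75
tcp_pos: [0.6453, -0.0548, 0.2562]
eef_rot: [180.0, -0.1, 19.9]
contact_force: [-2.6, 2.6, 6.4]
gripper_width: 0.0196
```

```bash
python3 - <<'E'
from h import *
wh()
E
```

```text
t 67.75 r 0.0479 ang 13.8 z 0.2562 yaw 19.9 Fcw -3.2 Frad -1.9 Fz 6.4 w 19.6
```

>>> {"name": "servo_tool", "arguments": {
  "steps": [
    [1.4,0,-0.2,0,0],
    [1.4,0,-0.1,0,0],
    [1.4,0,0,0,0],
    [1.4,0,0,0,0]
  ]
}}

```text
time_s: 68.25
tcp_pos: [0.6446, -0.0521, 0.2562]
eef_rot: [180.0, -0.1, 19.9]
contact_force: [-1.2, 1.4, 5.0]
gripper_width: 0.0195
```

```bash
python3 - <<'E'
from h import *
wh()
E
```

```text
t 68.25 r 0.048 ang 17.3 z 0.2562 yaw 19.9 Fcw -1.7 Frad -0.7 Fz 5.0 w 19.5
```

>>> {"name": "servo_tool", "arguments": {
  "steps": [
    [1.4,0,-0.2,0,0],
    [1.4,0,0,0,0],
    [1.4,0,0,0,0]
  ]
}}

```text
time_s: 68.62
tcp_pos: [0.644, -0.0502, 0.2562]
eef_rot: [180.0, -0.1, 19.9]
contact_force: [-1.4, 1.9, 5.7]
gripper_width: 0.0199
```

```bash
python3 - <<'E'
from h import *
wh()
E
```

```text
t 68.62 r 0.048 ang 19.6 z 0.2562 yaw 19.9 Fcw -2.2 Frad -0.7 Fz 5.7 w 19.9
```

>>> {"name": "servo_tool", "arguments": {
  "steps": [
    [1.4,0,-0.1,0,0],
    [1.4,0,0,0,0],
    [2.2,0,0,0,0],
    [2.4,0,0,0,0],
    [2.6,0,0,0,0],
    [3.0,0,0,0,0],
    [3.8,0,0,0,0],
    [3.8,0,0,0,0]
  ]
}}

```text
time_s: 69.62
tcp_pos: [0.643, -0.0492, 0.2547]
eef_rot: [-180.0, 0.0, 19.9]
contact_force: [-0.8, 0.4, 0.1]
gripper_width: 0.0375
```

>>> {"name": "servo_tool", "arguments": {
  "steps": [
    [3.8,0,0,-2,0],
    [3.8,0,0,-4,0],
    [3.8,0,0,-4,0],
    [3.8,-5,-2,-1,0],
    [3.8,-5,-5,0,0],
    [3.8,-3,-5,0,0],
    [3.8,0,-5,0,0],
    [3.8,0,-5,0,0]
  ]
}}

```text
time_s: 70.62
tcp_pos: [0.4523, 0.111, 0.3655]
eef_rot: [-180.0, -0.1, 19.9]
contact_force: [0.7, -0.2, -0.4]
gripper_width: 0.0383
```

>>> {"name": "servo_tool", "arguments": {
  "steps": [
    [3.8,0,-4,0,0],
    [3.8,-3,-3,0,0],
    [3.8,0,0,0,0],
    [3.8,0,0,0,0]
  ]
}}

```text
time_s: 71.12
tcp_pos: [0.4015, 0.1657, 0.3651]
eef_rot: [-180.0, -0.0, 19.9]
contact_force: [-0.4, 0.3, -0.1]
gripper_width: 0.0379
```

```bash
python3 - <<'E'
from h import *
st();s=snap("side","s43");t=snap("top","t43"); tholes("t42");tholes("t43")
im=cv2.imread("pics/t43.png"); a=cv2.resize(im[150:250,310:420],None,fx=3.4,fy=3.4,interpolation=cv2.INTER_CUBIC)
im=cv2.imread("pics/s43.png"); b=cv2.resize(im[145:245,225:335],None,fx=3.4,fy=3.4,interpolation=cv2.INTER_CUBIC)
cv2.imwrite("pics/c58.png",np.hstack([a,b]))
E
```

```text
71.12 [0.4015 0.1657 0.3651] [-180.    -0.    19.9] [-0.4  0.3 -0.1] 37.9 [ 48.6  -6.8 -13.4   0.  -83.4  61.3]
t42 [31, 64, 101, 185, 220, 305, 340, 357]
t43 [29, 63, 98, 185, 220, 304, 339, 352]
```

View pics/c58.png

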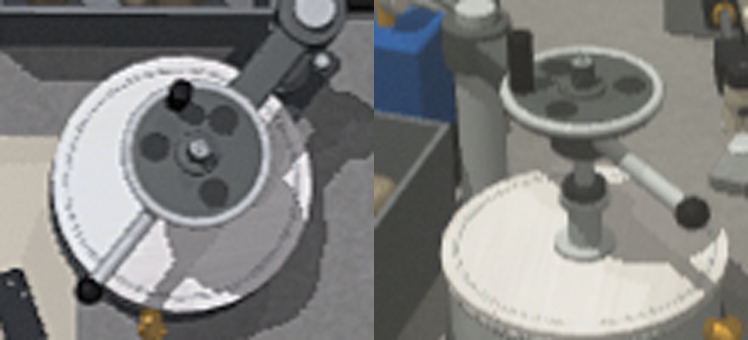

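```bash
python3 - <<'E'
from h import *
P=np.array([.7254,-.171]); b=onz("top",(336.2,235.6),.206)[:2]-P; print("ball",np.hypot(*b),np.degrees(np.arctan2(b[1],b[0])), "home",np.degrees(np.arctan2(*(np.array([.598,-.066])-P)[::-1])))
t=cv2.imread("pics/t43.png"); g=cv2.cvtColor(t,cv2.COLOR_BGR2GRAY)
print("lid",radial(g,(363,204),.105,.135,.09,-1)); print("wheel",radial(g,(368,195.5),.048,.075,.242,-1))
a=cv2.imread("pics/t0.png") if 0 else cv2.imread("pics/top0.png"); d=cv2.absdiff(a,t).max(2)
for n,(x0,y0,x1,y1) in dict(bottle=(278,138,300,162),jar=(216,158,238,184),scribe=(168,188,188,250),offcut=(228,235,250,258),brush=(430,218,487,240),pick=(468,250,478,294)).items(): print(n,(d[y0:y1,x0:x1]>40).sum())
E
```

```text
ball 0.3116619786641425 141.3786357389033 home 140.50547785797835
lid ((array([ 0.5985341 , -0.06714291]), np.float64(0.12032771358935147), np.float64(0.0014294350790103327)), 66)
wheel ((array([ 0.59928111, -0.06657182]), np.float64(0.06264247753434246), np.float64(0.0013915263494626434)), 46)
bottle 0
jar 0
scribe 0
offcut 80
brush 717
pick 38
```

View pics/t43.png

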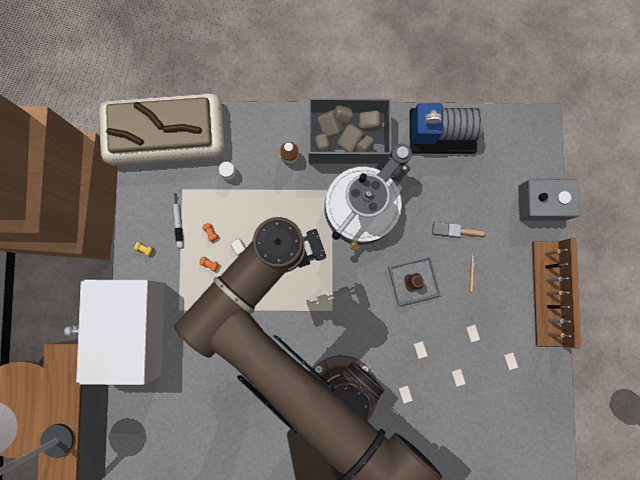

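```bash
python3 -c "
from plant import r
print(r.close_job())"
```

```text
the job is handed in; nothing more can be done
None
```

I finished the job in the order asked and handed it in at about 71 s of the 210 s allowed; no verdict was reported.

**What was done**
- The thigh-bone end stands on the padded tray.
- The three small bones present, one vertebra and two toe bones, lie flat in the pot. No shaft or second vertebra was on the bench, and I left the orange, pink and yellow look-alikes alone.
- The lid is fully home. It reached the seated height, and its measured centre is within about 1 mm of the pot's.
- The clamp arm was pushed until it stopped moving and the force rose.
- The handwheel was wound clockwise until the foot bore on the boss.

**Last checks**
- **Final pictures:** the femur is still upright on the tray and the lid is level. The wheel's centre has not moved since the clamp was parked at its stop, and it is over the lid to about 1 mm.
- **Bystanders:** the bottle, jar and scribe show no change. The brush and pick look to be in their old places; their picture differences look like a change of shadow. In the last picture the arm partly hid the offcut, but earlier pictures show it undisturbed.

**What did not go as expected**
- **Wheel springs back:** it did not stay where I left it. The first time I wound it against the hard stop, it sprang back to about 13.85 rad. After two gentler re-windings it settled both times at about 14.1 rad. That is 0.5 rad past first contact, so the foot bears on the lid, but the wheel is not at its hard stop.
- **Lid grip:** the fingers always closed on the 42 mm boss head before reaching the neck, so I carried the lid by the head.
- **Clamp angle:** the final camera reading is about 0.9° from my computed home direction, while the tool position at the stop agreed to 0.1°. I put the difference down to camera error.

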